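Wedge up the press-fit panel of a sloping meter box

ROBOT

A 6-joint arm with a two-finger parallel gripper is mounted at the origin on a cart in front of the work surface, level with it; the furniture and walls round the work are solid. World frame = base frame: x ahead of the robot, y to its left, z up, the work surface at z = 0. Lengths are in m, angles in rad, forces in N, time in s.
With the tool pointing down it reaches from about 0.375 to 0.9 m from the base axis. Payload 3.1 kg.
Tool frame: the origin (TCP) lies at the centre of the arm's flange, where the gripper is bolted on; the fingertips stand 182 mm ahead of it and the grasp point (between the pads) lies 164 mm ahead of it; z points along the fingers, x is the direction in which the jaws open and shut, and the axes are right-handed (so a half turn about z gives the same grasp; the last joint's range is limited). The gripper opens to 87 mm and grips with 3 to 60 N. Pads are 19 mm wide; open, the fingers measure 117 mm over their backs; the gripper's body (75 mm by 190 mm) begins 51 mm behind the grasp point.
Start: joints at [-1.415, 0.527, 1.433, -0, 1.181, -0.178], TCP at [0.205, -0.59, 0.405] pointing down, gripper open.
Joint ranges: [-3.08, 3.08], [-0.75, 2.2], [0.22, 2.44], [-1.43, 4.57], [0, 2.65], [-2.85, 2.85]. Speed limits (rad/s): [2.79, 2.79, 3.14, 3.14, 3.14, 3.14].

INTERFACE

Orientations are given as a unit quaternion [x, y, z, w].
In Python, from rig import status, eyes, robot gives the robot as it stands. The module is installed in compiled form; this text tells all that it offers.
- The arm moves only by the tool step_arm, never from a script. Its argument "steps" is a list of rows, each a list of 7 numbers: the closure, from -1 (fully open) to 1 (shut), so that 0 is half open, then the shift along the tool's x, y, z each as a share of 0.025 m, from -1 to 1, then the turn, a rotation vector about the tool's x, y, z each as a share of 8 degrees, from -1 to 1. In form: [[jaw, dx, dy, dz, rx, ry, rz], ...]. A call has exactly 10 rows; each row shifts and turns the commanded pose from where the row before left it, along the tool's axes as they then stand; what a row does not reach is not made up. A row lasts 1/10 s, in which the tool goes at most 50 mm and 8.59 degrees, less where a joint would pass 70% of its speed; a pose out of reach is approached as far as the arm can. A call with a number of a shift or a turn outside -1 to 1 is refused whole. A call with a gripper value outside its range is refused whole. The fingers move at their own pace and stop on an object; "squeeze" is the grip in N (left out, the last holds). Time passes only in rows, so rows that do not move let the fingers close, or fill a call up. It gives the time, the measured TCP pose, the force and the opening at its end, in the units of the state.
- status.get_obs(): the state, without advancing time (a new reading comes with each control period).
- eyes.camera(name): name is "side" or "top" or "wrist"; returns (picture, depth): 400x640x3 uint8, red, green, blue; 400x640 float32, m along the optical axis (not along the pixel's ray), 0 where there is no reading.
- eyes.camera_info(name): a dict with "K" (3x3 intrinsics, pixels), "R" (3x3) and "t" (3): a world point X has camera coordinates R X + t. Camera axes: x right, y down, z forward; pixel columns grow to the right and rows downward; lengths in m; the calibration is good to about 2 mm. A picture is of the moment at which its call begins: read the wrist's pose just before it. camera_info takes no time and is no camera call; for the wrist camera it gives the pose at the moment of the call.
- robot.hand_in(): hands the job in, once; it reports no verdict.
The state is a dict: "time": time; "q": joint angles; "joint_velocities": joint speeds; "joint_torque": joint torques, N m; "position": TCP position; "tool_rot": TCP orientation; "ft_force": force on the tool from outside, world axes, zero at the start; "moment": the same for the moment, N m; "grip_width": finger opening in m.
Only numpy, scipy, OpenCV 4.12 (cv2) and the standard library are available. Lean on these libraries where they do the work, as an engineer would, in place of code of your own. Each camera call takes 0.05 s, during which the arm holds its last target.

TASK

The aluminium instrument panel on the sloping meter box is a press fit, gripped by spring tongues. With the steel wedge, not with the fingers, work it up evenly: push the blade into the seam under the left and the right end by turns, at first only about half the blade deep, later about three quarters of it, until the tongues have let go at both ends and the panel stands up level all round. Then lay the wedge flat on the desk again and leave the other things where they are.

Things in the scene. Friction and masses are not known exactly. Their poses are not given: they have to be found in the camera images.
- wedge_grip (a point): Centre of the upright black fin by which the steel wedge is held; this point is 39 mm above the wedge's flat sole. The fin is 30 mm long (along x), 14 mm thick (along y) and spans 16 to 60 mm above the sole. Axes: x points to the blade's thin edge, z up from the sole. The thin edge is 71 mm ahead of this point in x, the wedge's back 17 mm behind it.
- wedge: Steel wedge, 88 mm long, 30 wide, 60 tall over its fin, 0.16 kg, lying sole down on the desk. Origin at the centre of the sole, x to the thin edge (44 mm ahead). The blade is 55 mm long; its top rises evenly from 2.5 mm above the sole's plane at the thin edge to 16.3 mm (1 in 4); the sole is flat but for the first 10 mm, which rise 1 mm to the edge. 24 mm wide at the edge, 30 mm from 10 mm behind it.
- meter_box: Grey meter box, fixed to the desk: foot plate 108 x 124 x 4 mm, above it a box 96 mm wide (y) whose top slopes at 30 degrees, higher at the back (+x). Origin on the desk under the middle of the slope; z up, y along the slope's level edge to the left end. The seam plane passes 100 mm above the origin. Inside, nothing stands in the blade's way above the seam plane.
- panel: Aluminium panel, 96 x 96 mm, plate 8 mm thick, flat dial on top; 0.22 kg, loose but gripped by four spring tongues: it stays where it is pushed up. Origin mid seam plane, axes as the box's. Raising an end takes about 10 N, pushing the wedge in 10 to 20 N. Once an end is up 6 mm at its tongues (33 mm from the middle) they close under it and carry it. One end over 9 mm ahead of the other binds: a failure.
- seam_left (a point): Middle of the seam at the box's left (+y) end, on the end wall's outer face, level with the wall's top. Enter with the sole 1 to 2 mm above it: the wall is rigid, the panel yields. Axes: x points into the box, z is the slope's normal (30 degrees from vertical). Wall 8 mm thick. Wall and panel edges are bevelled 4 mm at 45 degrees: the seated seam's mouth is 12 mm high and narrows to 4 mm at 4 mm depth.
- seam_right (a point): The same at the right (-y) end; x again points into the box.
- lip_left (a point): Middle of the panel's left end, on its outer face at the height of the plate's underside (axes as seam_left). Its z in the frame of seam_left is the open seam: 4 mm when seated, 10 mm when the tongues have let go.
- lip_right (a point): The same on the panel's right end, to be compared with seam_right.
- pliers_blue: Loose pliers, 170 x 55 x 14 mm, lying on the desk to the left of the meter box; origin in the middle of the underside. To be left alone.
- tape_grey: Loose roll of grey tape, 62 mm across, 19 mm high, lying on the desk at the right, behind the wedge; origin in the middle of the underside. To be left alone.

How it is judged:
On the way, in this order (a step that is already met when the one before it is completed fails the run):
1. one end of the panel is wedged up: its seam is open more than 6 mm with the wedge against the panel (contact force between wedge and panel above 0.5 N and (z of lip_left in the frame of seam_left above 0.006 m or z of lip_right in the frame of seam_right above 0.006 m)), for 0.1 s.
2. then the other end too: both seams are open more than 6 mm, the wedge still against the panel (contact force between wedge and panel above 0.5 N and z of lip_left in the frame of seam_left above 0.006 m and z of lip_right in the frame of seam_right above 0.006 m), for 0.1 s.
At the end, for the whole second after the job is handed in: Both end seams of the panel are open between 9.2 and 14 mm (4 mm at the start), the panel is level with the box's slope within 2 degrees and at rest, and the wedge lies still on the desk, sole down within 6 degrees (z of lip_left in the frame of seam_left between 0.0092 and 0.014 m and z of lip_right in the frame of seam_right between 0.0092 and 0.014 m and angle between the z axis of panel and the z axis of meter_box, either way round below 0.035 rad and angle between wedge's own z axis and vertical below 0.1 rad and height (world z) of wedge_grip between 0.033 and 0.046 m and linear speed of each of wedge, panel below 0.02 m/s); the robot touches nothing.
It fails at once if one end of the panel gets so far ahead of the other (about 10 mm, a slant of 6 degrees) that it binds (angle between the z axis of panel and the z axis of meter_box, either way round above 0.105 rad).
It fails at once if the fingers push or pull the panel (contact force between the fingers and panel above 2 N).
It fails at once if the pliers or the roll of tape are shifted by more than 25 mm (distance of any of pliers_blue, tape_grey from where it was at the start of the episode above 0.025 m).
It also fails if it takes over 70 s, if anything falls off the work surface, if the arm or the gripper's body presses on something with over 40 N, if the wrist force passes 120 N, or if a joint passes its speed limit or range.

## Working session

There is one attempt and no reset: what is moved stays moved. The work goes in short steps, Python scripts to look and compute and a tool call to move; the robot and the scene stay as the last step left them, time stands still between calls to the robot, and variables do not carry over. Pictures are saved under pics/ and viewed, and the job is handed in when it is done.

Besides the shell and the picture viewer there is one more tool, called after "Emit:" as name(argument=value, ...) on one line, values as JSON. step_arm: Moves the arm, as the interface text tells. Its arguments: {"type":"object","properties":{"steps":{"type":"array"},"squeeze":{"type":"number"}},"required":["steps"]}

```bash
mkdir -p pics
python3 - <<'E'
from rig import status, eyes, robot
import cv2,numpy as np
o=status.get_obs()
for k,v in o.items(): print(k,np.round(v,4))
for n in ("side","top","wrist"):
    i=eyes.camera_info(n); p,d=eyes.camera(n)
    cv2.imwrite(f"pics/{n}0.png",p[:,:,::-1]); np.savez(f"pics/{n}0.npz",p=p,d=d,**i)
    print(n,np.round(i["K"],1).tolist(),np.round(i["R"],3).tolist(),np.round(i["t"],3))
E
```

```text
time 0.0
q [-1.4145  0.5284  1.4339 -0.      1.1814 -0.1785]
joint_velocities [ 0.0001  0.0005  0.0001  0.0013 -0.0001  0.0006]
joint_torque [ 1.10000e-03 -4.40040e+01 -1.76593e+01  6.33000e-02  5.83000e-02
 -2.00000e-04]
position [ 0.2053 -0.59    0.4038]
tool_rot [ 8.151e-01 -5.794e-01 -7.000e-04 -7.000e-04]
ft_force [-0.2682  0.8425  0.0903]
moment [0.013  0.0001 0.0046]
grip_width 0.0869
side [[497.7, 0.0, 320.3], [0.0, 497.7, 211.7], [0.0, 0.0, 1.0]] [[0.989, -0.146, -0.007], [-0.065, -0.394, -0.917], [0.131, 0.908, -0.399]] [-0.51   0.093  1.489]
top [[461.5, 0.0, 319.2], [0.0, 461.5, 196.0], [0.0, 0.0, 1.0]] [[0.006, -1.0, -0.004], [-0.991, -0.005, -0.132], [0.132, 0.005, -0.991]] [-0.074  0.511  1.426]
wrist [[350.7, 0.0, 318.1], [0.0, 350.7, 203.6], [0.0, 0.0, 1.0]] [[0.329, -0.944, -0.003], [-0.913, -0.318, 0.257], [-0.243, -0.082, -0.966]] [-0.624 -0.031  0.39 ]
```

View pics/side0.png

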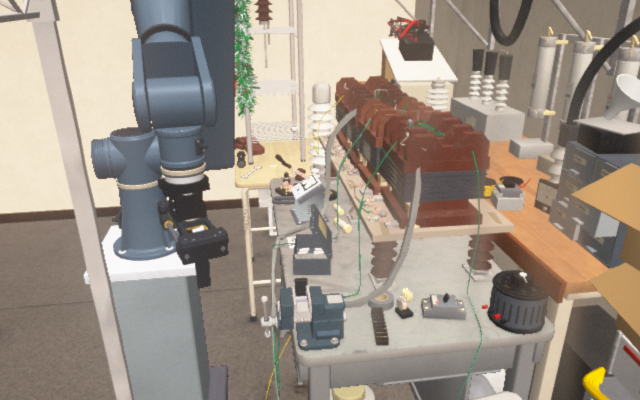

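View pics/top0.png

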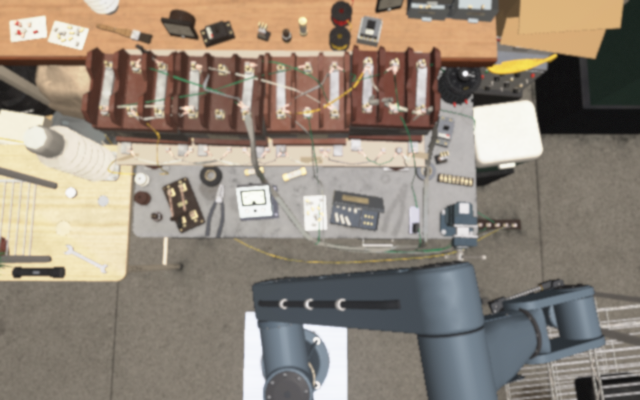

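View pics/wrist0.png

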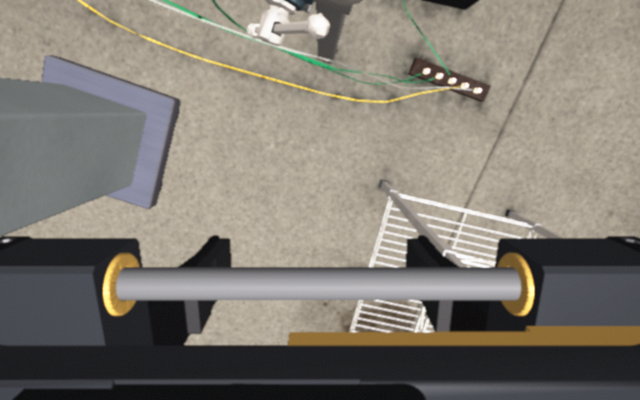

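Run:
```python
import cv2
a=cv2.imread("pics/top0.png")[155:255,130:330]; cv2.imwrite("pics/t1.png",cv2.resize(a,None,fx=4,fy=4,interpolation=2))
a=cv2.imread("pics/top0.png")[155:255,300:500]; cv2.imwrite("pics/t2.png",cv2.resize(a,None,fx=4,fy=4,interpolation=2))
a=cv2.imread("pics/side0.png")[150:350,240:440]; cv2.imwrite("pics/s1.png",cv2.resize(a,None,fx=3,fy=3,interpolation=2))
```

```text
(no output)
```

View pics/t1.png

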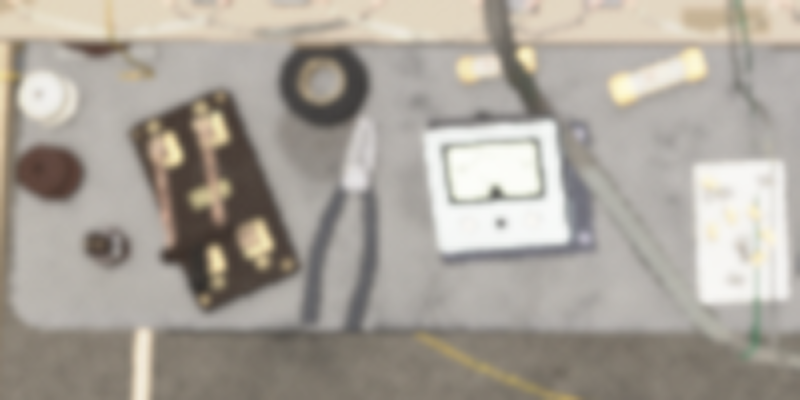

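View pics/t2.png

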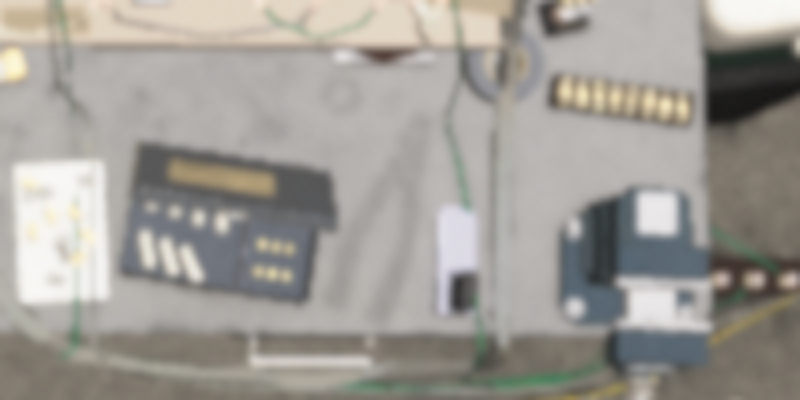

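View pics/s1.png

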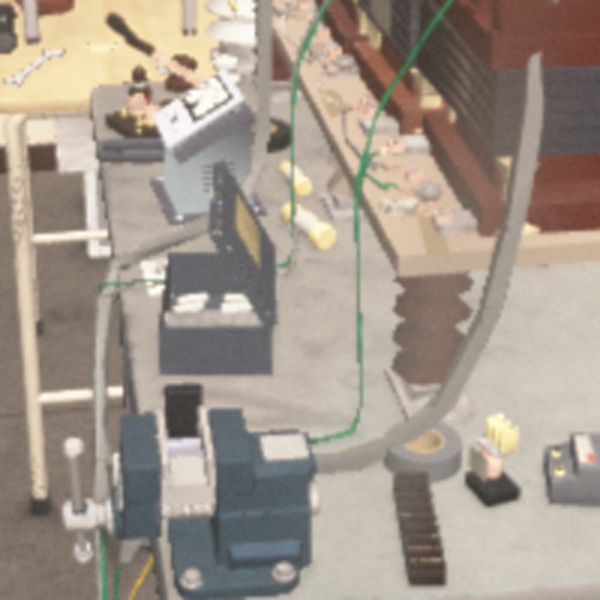

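```bash
cat > h.py <<'E'
import numpy as np,cv2
def load(f): 
    z=np.load(f); return z["p"],z["d"],z["K"],z["R"],z["t"]
def world(d,K,R,t):
    v,u=np.mgrid[:d.shape[0],:d.shape[1]]
    c=np.stack([(u-K[0,2])/K[0,0]*d,(v-K[1,2])/K[1,1]*d,d],-1)
    w=(c-t)@R; w[d==0]=np.nan
    return w
def proj(X,K,R,t):
    c=R@np.asarray(X)+t; return (K@c)[:2]/c[2]
E
python3 - <<'E'
from h import *
p,d,K,R,t=load("pics/top0.npz"); w=world(d,K,R,t)
np.set_printoptions(precision=3,suppress=True,linewidth=170)
def P(zx,zy,ox): u,v=ox+zx/4,155+zy/4; return w[int(round(v)),int(round(u))]
for n,a in dict(panelTL=(432,135,130),panelTR=(555,125,130),panelBL=(445,255,130),panelBR=(575,250,130),foot=(583,238,130),desk=(420,300,130),hose1=(510,30,130),h2=(530,85,130),h3=(560,130,130),h4=(590,180,130),h5=(650,250,130),h6=(700,320,130),pl=(350,180,130),plb=(310,310,130),fin=(462,292,300),blade=(457,230,300),bladetip=(457,210,300),blade2=(445,300,300),desk2=(410,260,300),cable=(497,200,300),green=(465,160,300),box=(230,180,300),box2=(225,250,300),tape=(480,80,300),vise=(650,220,300)).items(): print(n,P(*a))
# height map picture
h=w[...,2]; m=np.clip((h+.05)/.5*255,0,255); m[~np.isfinite(m)]=0
cv2.imwrite("pics/hm.png",cv2.resize(cv2.applyColorMap(m.astype(np.uint8),2)[60:260,100:500],None,fx=2,fy=2,interpolation=0))
E
```

```text
panelTL [0.518 0.168 0.136]
panelTR [0.531 0.08  0.112]
panelBL [0.44  0.179 0.006]
panelBR [0.443 0.073 0.008]
foot [0.456 0.068 0.005]
desk [0.404 0.197 0.01 ]
hose1 [0.592 0.106 0.169]
h2 [0.552 0.095 0.161]
h3 [0.533 0.083 0.054]
h4 [0.501 0.061 0.013]
h5 [0.443 0.015 0.019]
h6 [ 0.389 -0.027  0.017]
pl [0.5   0.254 0.012]
plb [0.397 0.281 0.018]
fin [ 0.411 -0.37   0.057]
blade [ 0.465 -0.374  0.009]
bladetip [ 0.478 -0.375  0.006]
blade2 [ 0.407 -0.362  0.019]
desk2 [ 0.44  -0.338 -0.004]
cable [ 0.488 -0.407  0.009]
green [ 0.521 -0.384 -0.001]
box [ 0.491 -0.188  0.106]
box2 [ 0.445 -0.189  0.001]
tape [ 0.583 -0.394  0.021]
vise [ 0.464 -0.504  0.089]
```

View pics/hm.png

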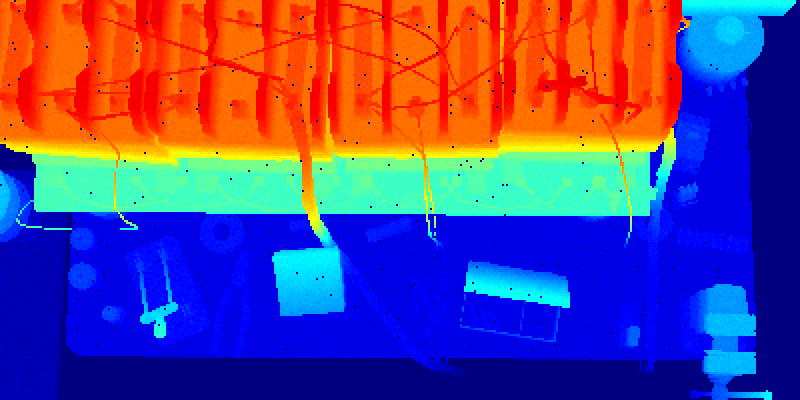

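```bash
cat >> h.py <<'E'
from scipy.spatial.transform import Rotation as Ro
def yaw0(deg):  # tool down, tool x at yaw deg
    a=np.radians(deg); x=np.array([np.cos(a),np.sin(a),0]); z=np.array([0,0,-1.]); return np.stack([x,np.cross(z,x),z],1)
def plan(p,R,jaw,n,obs=None,P0=None,R0=None):
    """rows to go straight from the present pose to p,R in n rows; rounded to 2 decimals"""
    if P0 is None:
        P0=np.array(obs["position"]);R0=Ro.from_quat(obs["tool_rot"]).as_matrix()
    cp,cR=P0.copy(),R0.copy(); rv=Ro.from_matrix(R0.T@R).as_rotvec()
    for i in range(1,n+1):
        tp=P0+(p-P0)*i/n; tR=R0@Ro.from_rotvec(rv*i/n).as_matrix()
        s=np.round(cR.T@(tp-cp)/.025,2); 
        r=np.round(Ro.from_matrix(cR.T@tR).as_rotvec()/np.radians(8),2)
        cp=cp+cR@(s*.025); cR=cR@Ro.from_rotvec(r*np.radians(8)).as_matrix()
        print([jaw]+[float(x)+0. for x in s]+[float(x)+0. for x in r],"!!" if max(abs(s).max(),abs(r).max())>1 else "")
    print("err mm",np.round((cp-p)*1e3,2))
    return cp,cR
E
python3 - <<'E'
from h import *
np.set_printoptions(precision=4,suppress=True,linewidth=170)
p,d,K,R,t=load("pics/top0.npz"); w=world(d,K,R,t)
sub=(slice(195,240),slice(402,428))
im=p[sub].astype(int); 
c=p[195:240,402:428]; cv2.imwrite("pics/w0.png",cv2.resize(c[:,:,::-1],None,fx=12,fy=12,interpolation=0))
m=(im[...,2]-im[...,1]>8)&(im.sum(-1)>450); print(m.sum())
W=w[sub]
pts=W[m]; 
u,v=np.meshgrid(np.arange(402,428),np.arange(195,240)); uv=np.stack([u[m],v[m]],1)
print(cv2.minAreaRect(uv.astype(np.float32)))
# cast rays on z=.01
def ray(uv,z):
    r=R.T@np.linalg.inv(K)@np.array([uv[0],uv[1],1]); o=-R.T@t; return o+r*(z-o[2])/r[2]
for q in cv2.boxPoints(cv2.minAreaRect(uv.astype(np.float32))): print(q,ray(q,.01))
f=(im.sum(-1)<150); uf=np.stack([u[f],v[f]],1); print(f.sum(),uf.mean(0),ray(uf.mean(0),.06),cv2.minAreaRect(uf.astype(np.float32)))
# heights near wedge
for y in np.arange(-.52,-.2,.02):
    s=(abs(w[...,1]-y)<.01)&(w[...,0]>.36)&(w[...,0]<.55); print(round(y,2),np.nanmax(w[...,2][s]),end='; ')
iw=np.load("pics/wrist0.npz"); C=-iw["R"].T@iw["t"]; print("\ncam",C)
R0=yaw0(np.degrees(-1.237)); print("cam in tool",R0.T@(C-np.array([.2053,-.59,.4038])), "axes",(R0.T@iw["R"].T))
E
```

```text
152
((413.7169189453125, 219.5953826904297), (8.708792686462402, 25.183387756347656), 3.1798300743103027)
[408.6708 231.9262] [ 0.4011 -0.356   0.01  ]
[410.0677 206.7815] [ 0.4815 -0.3621  0.01  ]
[418.7631 207.2646] [ 0.4801 -0.3898  0.01  ]
[417.3661 232.4092] [ 0.3997 -0.3836  0.01  ]
0 [nan nan] [nan nan nan] ((0.0, 0.0), (0.0, 0.0), 0.0)
-0.52 0.11413488832742003; -0.5 0.11157750702506962; -0.48 0.11363320110770621; -0.46 0.11157673763984607; -0.44 0.009678695354643604; -0.42 0.024956994462315873; -0.4 0.022920897999966015; -0.38 0.0667006660137963; -0.36 0.06666222648848948; -0.34 0.010300328515610172; -0.32 0.008052737817426154; -0.3 0.008864949124169123; -0.28 0.011804427999319262; -0.26 0.14997531480695028; -0.24 0.14814612941858696; -0.22 0.1492149538807589; 
cam [ 0.2714 -0.567   0.3838]
cam in tool [-0.0001 -0.07    0.02  ] axes [[ 1.      0.0018 -0.0022]
 [-0.0012  0.9665  0.2567]
 [ 0.0026 -0.2567  0.9665]]<stdin>:16: RuntimeWarning: Mean of empty slice.
  ret = um.true_divide(
```

View pics/w0.png

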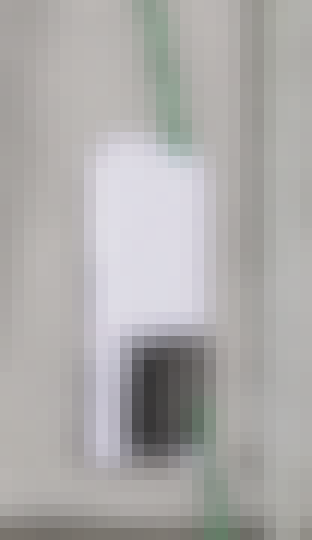

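Run:
```python
from h import *
np.set_printoptions(precision=3,suppress=True,linewidth=170)
p,d,K,R,t=load("pics/top0.npz"); w=world(d,K,R,t)
ps,ds,Ks,Rs,ts=load("pics/side0.npz"); ws=world(ds,Ks,Rs,ts)
for nm,W in (("top",w),("side",ws)):
  print(nm,"rows x, cols y")
  ys=np.arange(-.5,-.225,.01); print("      ",(ys*100).round().astype(int))
  for x in np.arange(.35,.54,.02):
    r=[]
    for y in ys:
        s=(abs(W[...,0]-x)<.01)&(abs(W[...,1]-y)<.005); r.append(int(np.nanmax(W[...,2][s])*1000) if s.any() else -99)
    print(round(x,2),np.array(r))
```

```text
top rows x, cols y
       [-50 -49 -48 -47 -46 -45 -44 -43 -42 -41 -40 -39 -38 -37 -36 -35 -34 -33 -32 -31 -30 -29 -28 -27 -26 -25 -24 -23]
0.35 [ 107  106  109   99 -192 -218 -718 -182  -30  -34  -35  -68  -71  -72  -82  -85  -92 -100  -92  -94  -89  -92  -90  -91  -95  -96  -91  -90]
0.37 [109 110 107 111   0   4   0   0   3  10  -2   1   3   0   0  -2   0   0  -2  -7  -2  -9  -8  -9 -15 -15 -12 -19]
0.39 [108 111 108 109  22   7   7   8   8  14  11   6  18  63  39   8   9   5   4   6   6   4   6   6   7   3   7   5]
0.41 [109 107 110 104  18   7   9   7   6  16  18   7  63  66  59   7   5   8   6   5   7   4   6   6   7  51  52  52]
0.43 [108 113 110 109  22   7   7   8   7  15  17  17  64  59  19   6   8   6   4   7   4   4   9   6  36  50  12   9]
0.45 [103 107 109 103  21   7   5   8  16  16  17  16  17  16  14   5   7   5   3   7   8   8   5   5 149 148 148 147]
0.47 [ 95  93  90  36  20   4   6   7  18  15   7   9  13  14  10   7   5   7   7   7   8   8   4   1 138 141 141 144]
0.49 [ 93  93  91   3   7   6   5   9  15  17   6   6  13   8   6   6   5   6   4   8   7  11   5  
[... 860 characters left out ...]
8  47  50  48]
0.43 [105 105 104 -99 -99 -99 -99 -99 -99 -99 -99  18  62  59 -99 -99 -99 -99 -99 -99   1 -99   0   0  49  46 -99 -99]
0.45 [104 104 104 -99 -99 -99 -99 -99 -99 -99 -99 -99 -99 -99 -99 -99 -99 -99 -99   3   1   2   1 136 144 142 142 140]
0.47 [ 90  87  85 -99 -99 -99 -99 -99 -99 -99 -99 -99 -99 -99 -99   1   2   2   2   2   2   2   2 136 137 143 145 143]
0.49 [ 90  87  83 -99 -99 -99 -99 -99 -99 -99 -99 -99 -99 -99   1   2   2   2   2   1   1   2   1 100 105 102 111 111]
0.51 [  2   1   3   1   2   1   3   0  11  11 -99   0   4   0   3   1   2   2   1   2   1   2   2  65  68  69  73  73]
0.53 [ 3  3  3  3  1  2  1 14 14 13  8  1  3  3  1  1  1  2  3  1  1  1  3  2  1  1  3  1]
```

Run:
```python
from h import *
from rig import status
plan(np.array([.405,-.366,.34]),yaw0(-90),-1,13,status.get_obs())
```

```text
[-1, -0.45, -0.81, 0.2, 0.0, 0.0, 0.18] 
[-1, -0.47, -0.79, 0.2, 0.0, 0.0, 0.19] 
[-1, -0.49, -0.78, 0.19, 0.0, 0.0, 0.18] 
[-1, -0.51, -0.77, 0.2, 0.0, 0.0, 0.19] 
[-1, -0.53, -0.76, 0.2, 0.0, 0.0, 0.18] 
[-1, -0.55, -0.74, 0.2, 0.0, 0.01, 0.19] 
[-1, -0.56, -0.73, 0.19, 0.0, 0.0, 0.18] 
[-1, -0.59, -0.71, 0.2, 0.0, 0.0, 0.19] 
[-1, -0.6, -0.7, 0.2, 0.0, 0.0, 0.18] 
[-1, -0.63, -0.68, 0.2, 0.0, 0.0, 0.18] 
[-1, -0.64, -0.67, 0.19, 0.0, 0.0, 0.19] 
[-1, -0.65, -0.65, 0.2, 0.0, 0.0, 0.18] 
[-1, -0.68, -0.63, 0.2, 0.0, 0.0, 0.19] 
err mm [-0.01  0.1  -0.07]
```

Emit:
step_arm(steps=[[-1,-0.45,-0.81,0.2,0,0,0.18],[-1,-0.47,-0.79,0.2,0,0,0.19],[-1,-0.49,-0.78,0.19,0,0,0.18],[-1,-0.51,-0.77,0.2,0,0,0.19],[-1,-0.53,-0.76,0.2,0,0,0.18],[-1,-0.55,-0.74,0.2,0,0.01,0.19],[-1,-0.56,-0.73,0.19,0,0,0.18],[-1,-0.59,-0.71,0.2,0,0,0.19],[-1,-0.6,-0.7,0.2,0,0,0.18],[-1,-0.63,-0.68,0.2,0,0,0.18]])

```text
time: 1.15
position: [0.3594, -0.4172, 0.3548]
tool_rot: [0.734, -0.679, 0.0, 0.0]
ft_force: [0.1, 0.8, -0.1]
grip_width: 0.087
```

Emit:
step_arm(steps=[[-1,-0.64,-0.67,0.2,0,0,0.19],[-1,-0.65,-0.65,0.2,0,0,0.18],[-1,-0.68,-0.63,0.2,0,0,0.19],[-1,0,0,0,0,0,0],[-1,0,0,0,0,0,0],[-1,0,0,0,0,0,0],[-1,0,0,0,0,0,0],[-1,0,0,0,0,0,0],[-1,0,0,0,0,0,0],[-1,0,0,0,0,0,0]])

```text
time: 2.15
position: [0.4048, -0.3666, 0.3402]
tool_rot: [-0.707, 0.707, -0.001, -0.0]
ft_force: [-0.4, -0.2, -0.5]
grip_width: 0.0869
```

```bash
cat >> h.py <<'E'
def snap(name,tag):
    from rig import status,eyes
    o=status.get_obs(); i=eyes.camera_info(name); p,d=eyes.camera(name)
    cv2.imwrite(f"pics/{name}{tag}.png",p[:,:,::-1]); np.savez(f"pics/{name}{tag}.npz",p=p,d=d,pos=o["position"],rot=o["tool_rot"],**i)
    return p,d,i["K"],i["R"],i["t"],o
E
python3 - <<'E'
from h import *
np.set_printoptions(precision=4,suppress=True,linewidth=170)
o=snap("wrist",1)[-1]; print(o["q"],o["position"],o["tool_rot"],o["ft_force"],o["time"])
E
```

```text
[-0.9404  0.5094  1.6959 -0.0008  0.9348  0.6317] [ 0.4048 -0.3666  0.3402] [-0.7068  0.7074 -0.0007 -0.0004] [-0.3708 -0.1721 -0.5436] 2.15
```

View pics/wrist1.png

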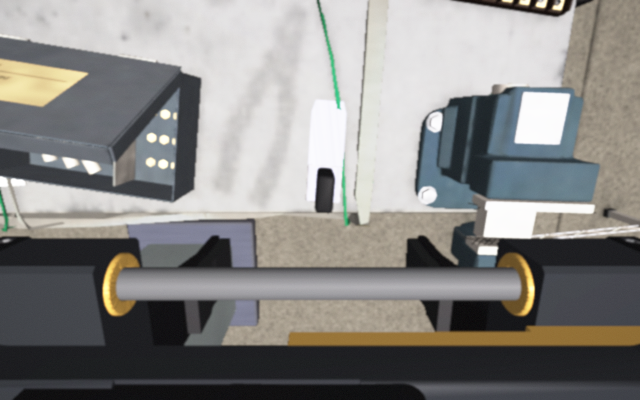

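```bash
cat >> h.py <<'E'
def ray(uv,z,K,R,t):
    r=R.T@np.linalg.inv(K)@np.array([uv[0],uv[1],1.]); o=-R.T@t; return o+r*(z-o[2])/r[2]
E
python3 - <<'E'
from h import *
np.set_printoptions(precision=4,suppress=True,linewidth=170)
p,d,K,R,t=load("pics/wrist1.npz"); w=world(d,K,R,t)
cv2.imwrite("pics/w1.png",cv2.resize(p[90:220,290:370,::-1],None,fx=6,fy=4.6,interpolation=0))
a=slice(95,215);b=slice(295,352)
W=w[a,b].reshape(-1,3); 
h=W[:,2]
for lo,hi in ((.052,.075),(.004,.05)):
    s=(h>lo)&(h<hi); print(lo,s.sum(),W[s].mean(0),W[s].min(0),W[s].max(0))
# edges of left side per row in color
im=p.astype(int); hsv=cv2.cvtColor(p,cv2.COLOR_RGB2HSV)
for v in range(97,212,5):
    print(v,p[v,300:350:3].sum(-1).tolist())
E
```

```text
0.052 713 [ 0.4139 -0.372   0.0596] [ 0.3975 -0.38    0.0521] [ 0.4278 -0.3644  0.0621]
0.004 2769 [ 0.442  -0.3746  0.0121] [ 0.3837 -0.393   0.004 ] [ 0.4876 -0.357   0.0498]
97 [683, 687, 689, 691, 691, 688, 684, 679, 679, 676, 670, 654, 445, 492, 659, 671, 680]
102 [682, 687, 690, 689, 688, 740, 751, 753, 751, 748, 751, 752, 531, 504, 742, 670, 673]
107 [682, 684, 684, 684, 709, 750, 751, 753, 751, 750, 748, 752, 697, 492, 752, 704, 671]
112 [680, 683, 685, 682, 743, 751, 750, 753, 753, 751, 748, 751, 748, 752, 753, 739, 668]
117 [682, 682, 685, 691, 747, 751, 751, 753, 753, 751, 746, 753, 750, 751, 753, 737, 660]
122 [681, 680, 681, 693, 749, 753, 751, 752, 753, 751, 747, 753, 751, 751, 753, 730, 653]
127 [686, 685, 684, 698, 751, 753, 751, 751, 753, 752, 748, 752, 751, 751, 753, 724, 664]
132 [696, 692, 692, 714, 753, 753, 751, 751, 753, 751, 748, 751, 752, 751, 753, 700, 652]
137 [695, 691, 690, 722, 756, 752, 751, 751, 753, 751, 748, 750, 753, 750, 753, 685, 659]
142 [694, 691, 688, 731, 756, 751, 752, 751, 753, 752, 751, 748, 753, 748, 751, 670, 663]
147 [693, 691, 691, 740,
[... 441 characters left out ...]
678, 739, 751, 751, 145, 71, 69, 70, 70, 590, 751, 747, 538, 610, 665]
177 [683, 681, 680, 747, 753, 734, 111, 132, 138, 137, 132, 210, 743, 750, 514, 544, 670]
182 [684, 681, 651, 748, 753, 706, 108, 150, 180, 207, 230, 207, 739, 747, 441, 543, 673]
187 [685, 684, 679, 750, 753, 681, 104, 155, 183, 205, 212, 291, 743, 750, 469, 540, 669]
192 [681, 679, 702, 751, 753, 548, 121, 162, 186, 205, 186, 381, 748, 730, 554, 545, 671]
197 [685, 681, 688, 752, 756, 452, 124, 167, 186, 191, 172, 514, 747, 726, 526, 455, 658]
202 [683, 684, 678, 682, 676, 314, 136, 165, 173, 184, 152, 556, 725, 685, 526, 444, 643]
207 [670, 677, 679, 672, 673, 275, 139, 153, 160, 164, 144, 524, 660, 641, 599, 422, 615]
```

View pics/w1.png

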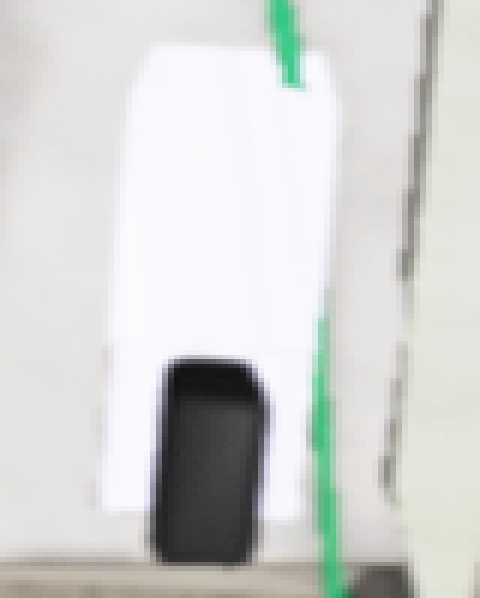

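Run:
```python
from h import *
np.set_printoptions(precision=4,suppress=True,linewidth=170)
p,d,K,R,t=load("pics/wrist1.npz"); w=world(d,K,R,t)
a=slice(95,215);b=slice(295,352)
W=w[a,b]; f=(p[a,b].astype(int).sum(-1)<330)&(W[...,2]>.055)
r=cv2.minAreaRect(W[f][:,:2].astype(np.float32)*1000); print(r)
# left edge / right edge subpixel at rows
g=p.astype(int).sum(-1)
L=[];Rr=[]
for v in range(115,162):
    row=g[v,300:350]; i=np.argmax(row>718); j=49-np.argmax((row>718)[::-1])
    zz=.0163-(0) 
    L.append((300+i-.5,v)); Rr.append((300+j+.5,v))
for E in (L,Rr):
    P=np.array([ray(q,.012,K,R,t)[:2] for q in E]); k=np.polyfit(P[:,0],P[:,1],1); print(np.degrees(np.arctan(k[0])),np.polyval(k,.4139))
print(ray((330,101),.0025,K,R,t))
```

```text
((412.949462890625, -371.447998046875), (13.112744331359863, 29.653419494628906), 87.47794342041016)
-4.519686650950653 -0.35596257154274014
-4.043422326651128 -0.38674876900221367
[ 0.4827 -0.3773  0.0025]
```

Run:
```python
from h import *
from rig import status
plan(np.array([.4085,-.365,.225]),yaw0(-90),-1,8,status.get_obs())
```

```text
[-1, -0.01, -0.02, 0.58, 0.0, 0.0, 0.0] 
[-1, -0.01, -0.02, 0.57, 0.0, 0.0, 0.0] 
[-1, 0.0, -0.01, 0.58, 0.0, 0.0, 0.0] 
[-1, -0.01, -0.02, 0.57, 0.0, -0.01, 0.0] 
[-1, -0.01, -0.02, 0.58, 0.0, 0.0, 0.0] 
[-1, -0.01, -0.02, 0.57, 0.0, 0.0, 0.0] 
[-1, -0.01, -0.02, 0.58, 0.0, 0.0, 0.0] 
[-1, 0.0, -0.01, 0.58, 0.0, 0.0, -0.01] 
err mm [-0.09 -0.08 -0.1 ]
```

Emit:
step_arm(steps=[[-1,-0.01,-0.02,0.58,0,0,0],[-1,-0.01,-0.02,0.58,0,0,0],[-1,-0.01,-0.02,0.58,0,0,0],[-1,-0.01,-0.02,0.58,0,0,0],[-1,-0.01,-0.02,0.58,0,0,0],[-1,-0.01,-0.02,0.58,0,0,0],[-1,-0.01,-0.02,0.58,0,0,0],[-1,0,-0.01,0.58,0,0,0],[-1,0,0,0,0,0,0],[-1,0,0,0,0,0,0]])

```text
time: 3.2
position: [0.4089, -0.3648, 0.2241]
tool_rot: [-0.707, 0.707, -0.0, -0.0]
ft_force: [0.2, -0.3, -0.2]
grip_width: 0.0868
```

Run:
```python
from h import *
np.set_printoptions(precision=4,suppress=True,linewidth=170)
o=snap("wrist",2)[-1]; print(o["q"],o["position"],o["tool_rot"],o["ft_force"],o["time"])
```

```text
[-0.9323  0.7005  1.7614 -0.001   0.6788  0.6396] [ 0.4089 -0.3648  0.2241] [-0.707   0.7072 -0.0004 -0.0004] [ 0.2324 -0.3135 -0.1921] 3.2
```

View pics/wrist2.png

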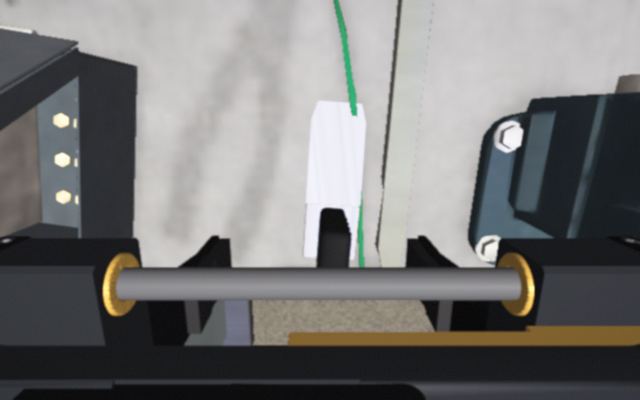

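Emit:
step_arm(steps=[[-1,0,0,0.16,0,0,0],[-1,0,0,0.16,0,0,0],[-1,0,0,0.16,0,0,0],[-1,0,0,0.16,0,0,0],[-1,0,0,0,0,0,0],[1,0,0,0,0,0,0],[1,0,0,0,0,0,0],[1,0,0,0,0,0,0],[1,0,0,0,0,0,0],[1,0,0,0,0,0,0]], squeeze=55)

```text
time: 4.25
position: [0.4089, -0.3647, 0.2082]
tool_rot: [-0.707, 0.707, -0.001, -0.0]
ft_force: [-0.4, -0.6, 0.1]
grip_width: 0.055
```

Emit:
step_arm(steps=[[1,0,0,0,0,0,0],[1,0,0,0,0,0,0],[1,0,0,0,0,0,0],[1,0,0,0,0,0,0],[1,0,0,0,0,0,0],[1,0,0,0,0,0,0],[1,0,0,0,0,0,0],[1,0,0,0,0,0,0],[1,0,0,0,0,0,0],[1,0,0,0,0,0,0]])

```text
time: 5.25
position: [0.4089, -0.3649, 0.2082]
tool_rot: [-0.707, 0.707, -0.001, -0.0]
ft_force: [-0.4, -0.9, 0.6]
grip_width: 0.0132
```

Run:
```python
from h import *
np.set_printoptions(precision=4,suppress=True,linewidth=170)
o=snap("wrist",3)[-1]; print(o["q"],o["position"],o["tool_rot"],o["ft_force"],o["time"],o["grip_width"])
```

```text
[-0.9323  0.7287  1.7663 -0.0011  0.6446  0.6396] [ 0.4089 -0.3649  0.2082] [-0.707   0.7072 -0.0009 -0.0005] [-0.3761 -0.8943  0.5824] 5.25 0.013227824836157148
```

View pics/wrist3.png

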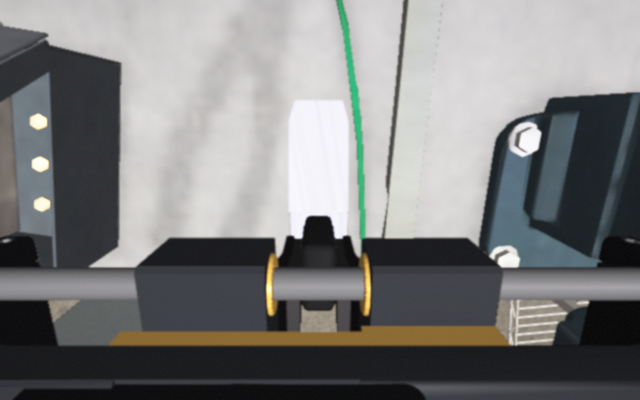

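Run:
```python
from h import *
from scipy.optimize import least_squares
np.set_printoptions(precision=4,suppress=True,linewidth=170)
D=[([-1.4145,.5284,1.4339,0,1.1814,-.1785],[.2053,-.59,.4038]),([-.9404,.5094,1.6959,-.0008,.9348,.6317],[.4048,-.3666,.3402]),([-.9323,.7005,1.7614,-.001,.6788,.6396],[.4089,-.3648,.2241]),([-.9323,.7287,1.7663,-.0011,.6446,.6396],[.4089,-.3649,.2082])]
A=[];b=[]
for q,p in D:
    r=np.hypot(p[0],p[1]); print(r,p[2],np.arctan2(p[1],p[0])-q[0],q[1]+q[2]+q[4])
    s,c=np.sin,np.cos; f=q[1]+q[2]
    # r=a1+L2 s2+L3 sf+e cf ; z=h+L2 c2+L3 cf-e sf
    A.append([1,0,s(q[1]),s(f),c(f)]);b.append(r);A.append([0,1,c(q[1]),c(f),-s(f)]);b.append(p[2])
x,res,rk,sv=np.linalg.lstsq(np.array(A),np.array(b),rcond=None);print(x,res,rk,sv)
x0=np.linalg.lstsq(np.array(A)[:,1:],np.array(b),rcond=None);print(x0)
p,d,K,R,t=load("pics/wrist3.npz")
tip=ray((319,101),.0025,K,R,t); print(tip, tip-np.array([.4089,-.3649,.2082]))
```

```text
0.6246983992295801 0.4038 0.1785654086307058 3.1437
0.5461305704682718 0.3402 0.2044817696487684 3.1401
0.547976504970788 0.2241 0.20383906618788517 3.1407
0.548043082248102 0.2082 0.20370290903120047 3.1396
[0.0137 0.152  0.5796 0.3896 0.1081] [0.] 5 [3.4498 2.8121 0.3058 0.3039 0.074 ]
(array([0.1379, 0.6084, 0.3934, 0.1174]), array([0.]), np.int32(4), array([3.3421, 2.1725, 0.3053, 0.1323]))
[ 0.4836 -0.3657  0.0025] [ 0.0747 -0.0008 -0.2057]
```

```bash
cat > kin.py <<'E'
import numpy as np
from scipy.spatial.transform import Rotation as Ro
from scipy.optimize import least_squares
D=[([-1.4145,.5284,1.4339,0,1.1814,-.1785],[.2053,-.59,.4038]),([-.9404,.5094,1.6959,-.0008,.9348,.6317],[.4048,-.3666,.3402]),([-.9323,.7005,1.7614,-.001,.6788,.6396],[.4089,-.3648,.2241]),([-.9323,.7287,1.7663,-.0011,.6446,.6396],[.4089,-.3649,.2082])]
E
python3 - <<'E'
from kin import *
np.set_printoptions(precision=4,suppress=True,linewidth=170)
A=[];b=[]
for q,p in D:
    r=np.sqrt(p[0]**2+p[1]**2-.111**2)
    s,c=np.sin,np.cos; f=q[1]+q[2]
    A.append([s(q[1]),s(f),c(f),1,0]);b.append(r);A.append([c(q[1]),c(f),-s(f),0,1]);b.append(p[2])
A=np.array(A)
for cols in ([0,1,4],[0,1,2,4],[0,1,3,4],[0,1,2,3,4]):
    x=np.linalg.lstsq(A[:,cols],np.array(b),rcond=None)[0]; print(cols,x,np.abs(A[:,cols]@x-b).max())
E
```

```text
[0, 1, 4] [0.4418 0.4056 0.1941] 0.017083334791721305
[0, 1, 2, 4] [0.5876 0.3914 0.1133 0.1505] 0.00011241179609899898
[0, 1, 3, 4] [0.369  0.3843 0.0588 0.2396] 0.014639259595520482
[0, 1, 2, 3, 4] [0.5865 0.3913 0.1129 0.0005 0.151 ] 5.255901488043779e-05
```

Emit:
step_arm(steps=[[1,0,0,-0.3,0,0,0],[1,0,0,-0.8,0,0,0],[1,0,0,-0.9,0,0,0],[1,0,0,-0.9,0,0,0],[1,0,0,-0.9,0,0,0],[1,0,0,-0.9,0,0,0],[1,0,0,-0.9,0,0,0],[1,0,0,-0.9,0,0,0],[1,0,0,-0.9,0,0,0],[1,0,0,-0.9,0,0,0]])

```text
time: 6.3
position: [0.4082, -0.3634, 0.4163]
tool_rot: [-0.707, 0.707, 0.001, -0.0]
ft_force: [0.1, 0.3, -1.5]
grip_width: 0.0136
```

Run:
```python
from h import *
from rig import status
o=status.get_obs(); print(np.round(o["q"],3),o["ft_force"],o["grip_width"])
plan(np.array([.385,.04,.44]),yaw0(0),1,20,o)
```

```text
[-9.320e-01  4.080e-01  1.617e+00 -1.000e-03  1.118e+00  6.390e-01] [ 0.09543308  0.30649564 -1.47867545] 0.013604409427266054
[1, -0.81, 0.05, -0.05, 0.0, 0.0, -0.56] 
[1, -0.8, -0.02, -0.04, 0.0, 0.0, -0.57] 
[1, -0.81, -0.08, -0.05, 0.0, 0.0, -0.56] 
[1, -0.79, -0.14, -0.05, 0.0, 0.0, -0.56] 
[1, -0.79, -0.21, -0.04, 0.0, 0.0, -0.56] 
[1, -0.76, -0.26, -0.05, 0.0, 0.0, -0.57] 
[1, -0.74, -0.33, -0.05, 0.0, 0.0, -0.56] 
[1, -0.71, -0.38, -0.04, 0.0, 0.0, -0.56] 
[1, -0.68, -0.44, -0.05, 0.0, 0.01, -0.56] 
[1, -0.65, -0.49, -0.05, 0.0, 0.0, -0.57] 
[1, -0.6, -0.53, -0.04, 0.0, 0.0, -0.56] 
[1, -0.56, -0.59, -0.05, 0.0, 0.0, -0.56] 
[1, -0.51, -0.62, -0.05, 0.0, 0.0, -0.56] 
[1, -0.46, -0.67, -0.05, 0.0, 0.0, -0.57] 
[1, -0.41, -0.7, -0.04, 0.0, 0.0, -0.56] 
[1, -0.35, -0.72, -0.05, 0.0, 0.0, -0.56] 
[1, -0.29, -0.76, -0.05, 0.0, 0.0, -0.56] 
[1, -0.24, -0.77, -0.05, 0.0, 0.0, -0.57] 
[1, -0.17, -0.79, -0.04, 0.0, 0.0, -0.56] 
[1, -0.11, -0.8, -0.05, 0.0, 0.0, -0.56] 
err mm [-0.02 -0.   -0.05]
```

Emit:
step_arm(steps=[[1,-0.81,0.05,-0.05,0,0,-0.56],[1,-0.8,-0.02,-0.05,0,0,-0.57],[1,-0.81,-0.08,-0.05,0,0,-0.56],[1,-0.79,-0.14,-0.05,0,0,-0.56],[1,-0.79,-0.21,-0.05,0,0,-0.56],[1,-0.76,-0.26,-0.05,0,0,-0.57],[1,-0.74,-0.33,-0.05,0,0,-0.56],[1,-0.71,-0.38,-0.05,0,0,-0.56],[1,-0.68,-0.44,-0.05,0,0,-0.56],[1,-0.65,-0.49,-0.05,0,0,-0.57]])

```text
time: 7.3
position: [0.3963, -0.161, 0.4277]
tool_rot: [0.925, -0.381, -0.001, 0.0]
ft_force: [0.2, 0.1, -1.9]
grip_width: 0.0136
```

Emit:
step_arm(steps=[[1,-0.6,-0.53,-0.05,0,0,-0.56],[1,-0.56,-0.59,-0.05,0,0,-0.56],[1,-0.51,-0.62,-0.05,0,0,-0.56],[1,-0.46,-0.67,-0.05,0,0,-0.57],[1,-0.41,-0.7,-0.05,0,0,-0.56],[1,-0.35,-0.72,-0.05,0,0,-0.56],[1,-0.29,-0.76,-0.05,0,0,-0.56],[1,-0.24,-0.77,-0.05,0,0,-0.57],[1,-0.17,-0.79,-0.05,0,0,-0.56],[1,-0.11,-0.8,-0.05,0,0,-0.56]])

```text
time: 8.3
position: [0.3845, 0.0402, 0.44]
tool_rot: [1.0, 0.002, -0.001, 0.0]
ft_force: [-0.5, -0.5, -2.3]
grip_width: 0.0135
```

Run:
```python
from h import *
np.set_printoptions(precision=4,suppress=True,linewidth=170)
for n in ("wrist","side","top"):
    o=snap(n,4)[-1]; print(o["q"],o["position"],o["tool_rot"],o["ft_force"],o["time"],o["grip_width"])
a=cv2.imread("pics/side4.png")[140:260,240:400]; cv2.imwrite("pics/s4.png",cv2.resize(a,None,fx=4,fy=4,interpolation=2))
```

```text
[-0.1868  0.1471  1.94   -0.0013  1.056  -0.1892] [0.3845 0.0402 0.44  ] [ 1.      0.0015 -0.0009  0.0004] [-0.5253 -0.4661 -2.3324] 8.3 0.013478012598116254
[-0.1831  0.1464  1.9408  0.0016  1.0571 -0.1899] [0.3838 0.042  0.44  ] [ 1.      0.003  -0.0012 -0.0009] [-0.9431  0.8768 -2.5003] 8.35 0.013232072251287324
[-0.1852  0.1468  1.9405 -0.0006  1.0562 -0.1882] [0.3841 0.0409 0.44  ] [ 1.      0.0016 -0.001   0.0001] [ 0.6405 -0.8278 -1.6703] 8.4 0.013314557653663716
```

View pics/wrist4.png

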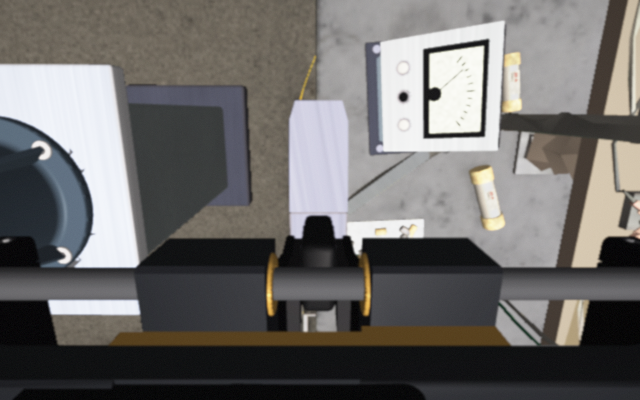

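View pics/s4.png

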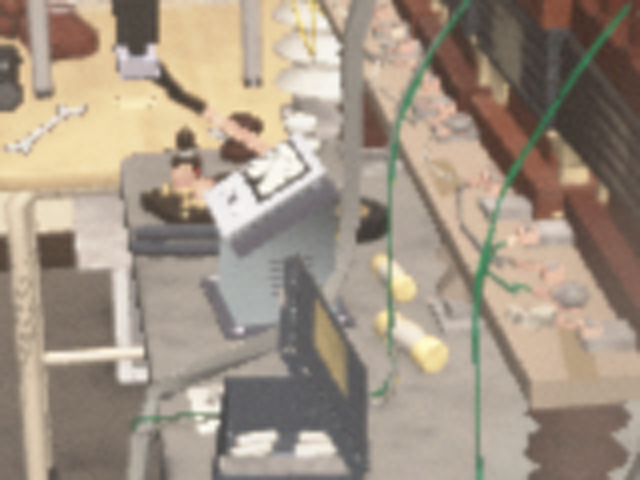

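Run:
```python
import cv2
a=cv2.imread("pics/wrist4.png")[10:170,355:520]; cv2.imwrite("pics/p4.png",cv2.resize(a,None,fx=3.7,fy=3.7,interpolation=0))
```

```text
(no output)
```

View pics/p4.png

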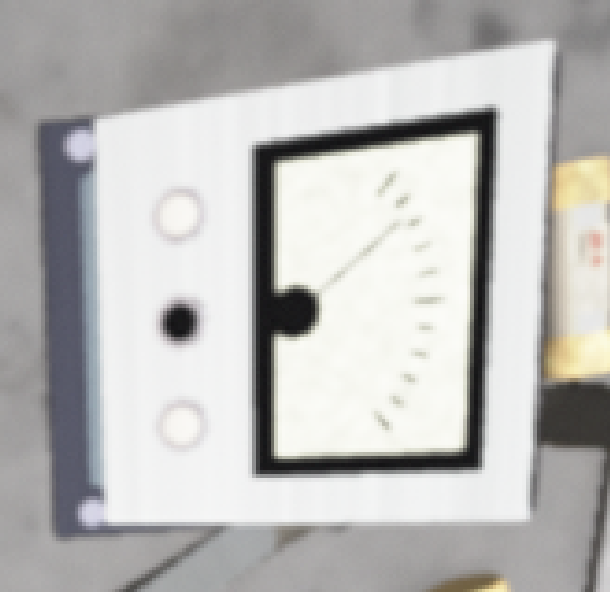

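Run:
```python
from h import *
from scipy.optimize import least_squares
np.set_printoptions(precision=4,suppress=True,linewidth=170)
p,d,K,R,t=load("pics/wrist4.npz")
z=lambda a:np.array(a)/3.7+np.array([355,10])-.5
U=[z((97,117)),z((555,41)),z((530,521)),z((108,522))]
cs,sn=np.cos(np.pi/6),.5
def loc(a,b,n): return np.array([a*cs-n*sn,b,.1+a*sn+n*cs])
L=[loc(-.048,.048,.012),loc(.048,.048,.012),loc(.048,-.048,.012),loc(-.048,-.048,.012)]
def W(x,l): c,s=np.cos(x[2]),np.sin(x[2]); return np.array([x[0]+c*l[0]-s*l[1],x[1]+s*l[0]+c*l[1],l[2]])
f=lambda x:np.concatenate([proj(W(x,l),K,R,t)-u for l,u in zip(L,U)])
r=least_squares(f,[.49,.12,0]); print(r.x,np.degrees(r.x[2]),r.fun.reshape(-1,2))
for l,u in (((-.054,.062,.004),(40,122)),((-.054,-.062,.004),(57,537))): print("foot",proj(W(r.x,np.array(l)),K,R,t)-z(u))
f2=lambda x:np.concatenate([f(x)]+[proj(W(x,np.array(l)),K,R,t)-z(u) for l,u in (((-.054,.062,.004),(40,122)),((-.054,-.062,.004),(57,537)))])
r2=least_squares(f2,[.49,.12,0]); print(r2.x,np.degrees(r2.x[2]),r2.fun.reshape(-1,2))
# depth on panel: plane fit
w=world(d,K,R,t); q=w[45:150,390:495].reshape(-1,3); 
U_,S,V=np.linalg.svd(q-q.mean(0),full_matrices=False); print("normal",V[2],"mean",q.mean(0),S[2]/len(q)**.5)
n=np.array([-.5*np.cos(r.x[2]),-.5*np.sin(r.x[2]),cs]); O=np.array([r.x[0],r.x[1],.1]); print("height above seam plane", (q-O)@n.mean() if 0 else ((q-O)@n).mean())
# other cameras
for nm in ("side4","top0"):
    p,d,K2,R2,t2=load(f"pics/{nm}.npz"); print(nm,[proj(W(r.x,l),K2,R2,t2).round(1).tolist() for l in L])
```

```text
[0.4894 0.1245 0.0762] 4.3658089334877745 [[ 0.2242  0.153 ]
 [ 0.2928 -0.5932]
 [-0.5135  0.0436]
 [-0.017   0.5859]]
foot [-3.5424 -0.2831]
foot [-3.8469  0.927 ]
[0.4903 0.1245 0.0765] 4.382030861545056 [[ 1.2189  0.1404]
 [ 1.4761 -0.6434]
 [ 0.6006 -0.0002]
 [ 0.9327  0.5734]
 [-2.7491 -0.2911]
 [-3.0848  0.9184]]Traceback (most recent call last):
  File "<stdin>", line 18, in <module>
    u, s, vh = gufunc(a, signature=signature)
               ~~~~~~^^^^^^^^^^^^^^^^^^^^^^^^
    raise LinAlgError("SVD did not converge")
numpy.linalg.LinAlgError: SVD did not converge
```

Run:
```python
from h import *
from scipy.optimize import least_squares
np.set_printoptions(precision=4,suppress=True,linewidth=170)
p,d,K,R,t=load("pics/wrist4.npz")
z=lambda a:np.array(a)/3.7+np.array([355,10])-.5
U=[z((97,117)),z((555,41)),z((530,521)),z((108,522))]
cs,sn=np.cos(np.pi/6),.5
def loc(a,b,n): return np.array([a*cs-n*sn,b,.1+a*sn+n*cs])
L=[loc(-.048,.048,.012),loc(.048,.048,.012),loc(.048,-.048,.012),loc(-.048,-.048,.012)]
def W(x,l): c,s=np.cos(x[2]),np.sin(x[2]); return np.array([x[0]+c*l[0]-s*l[1],x[1]+s*l[0]+c*l[1],l[2]+(x[3] if len(x)>3 else 0)])
f=lambda x:np.concatenate([proj(W(x,l),K,R,t)-u for l,u in zip(L,U)])
r=least_squares(f,[.49,.12,0,0]); print(r.x,np.degrees(r.x[2]),r.fun.reshape(-1,2))
w=world(d,K,R,t); q=w[45:150,390:495].reshape(-1,3); q=q[np.isfinite(q).all(1)]
U_,S,V=np.linalg.svd(q-q.mean(0),full_matrices=False); print("normal",V[2],"mean",q.mean(0),S[2]/len(q)**.5)
x=[.4894,.1245,.0762]
n=np.array([-.5*np.cos(x[2]),-.5*np.sin(x[2]),cs]); O=np.array([x[0],x[1],.1]); print("h above seam", ((q-O)@n).mean())
for nm in ("side4","top0"):
    p,d,K2,R2,t2=load(f"pics/{nm}.npz"); uv=np.array([proj(W(x,l),K2,R2,t2) for l in L]); print(nm,uv.round(1).tolist())
    c=uv.mean(0).astype(int); s=6
    im=cv2.resize(p[c[1]-45:c[1]+45,c[0]-60:c[0]+60,::-1],None,fx=s,fy=s,interpolation=2)
    for l in L+[loc(0,.048,.0),loc(0,-.048,0)]:
        a=(proj(W(x,l),K2,R2,t2)-(c-np.array([60,45]))+.5)*s; cv2.circle(im,tuple(a.astype(int)),3,(0,0,255),-1)
    cv2.imwrite(f"pics/chk_{nm}.png",im)
```

```text
[ 0.4896  0.1246  0.0762 -0.0006] 4.365677339494682 [[ 0.3486  0.2203]
 [ 0.1816 -0.4687]
 [-0.6009 -0.0914]
 [ 0.0935  0.4689]]
normal [-0.5165 -0.0542  0.8546] mean [0.486  0.1207 0.1134] 0.0013432009872483912
h above seam 0.013470662016091327
side4 [[289.9, 187.6], [314.0, 172.0], [320.4, 181.6], [294.9, 198.0]]
top0 [[239.9, 217.2], [235.8, 187.8], [268.2, 185.5], [271.5, 215.0]]
```

View pics/chk_side4.png

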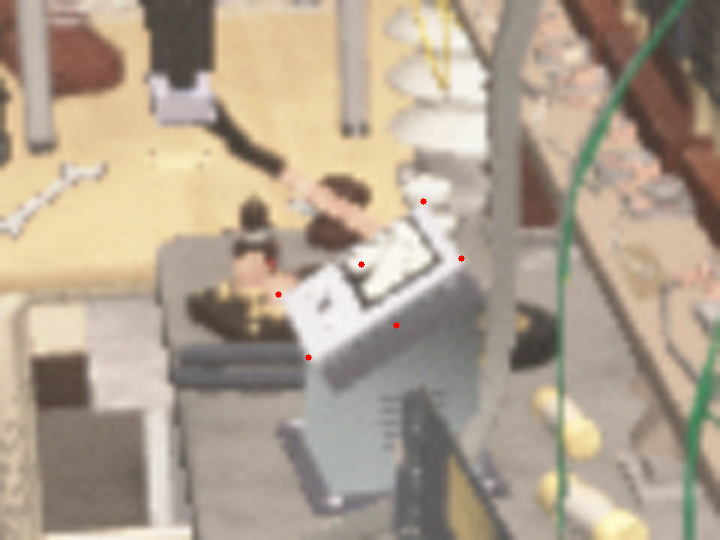

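View pics/chk_top0.png

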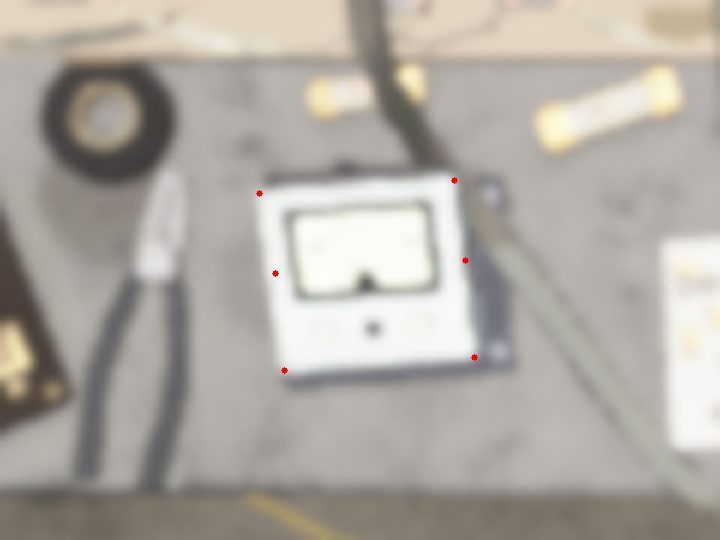

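```bash
cat >> kin.py <<'E'
P=dict(L2=.5865,L3=.3913,e=.1129,a1=.0005,h=.151,lat=.111,d6=.10)
def Rm(ax,a): return Ro.from_euler(ax,a).as_matrix()
def fk(q,d6=None,s4=1):
    d6=P["d6"] if d6 is None else d6
    f=q[1]+q[2]; s,c=np.sin,np.cos
    r=P["a1"]+P["L2"]*s(q[1])+P["L3"]*s(f)+P["e"]*c(f); z=P["h"]+d6+P["L2"]*c(q[1])+P["L3"]*c(f)-P["e"]*s(f)
    wc=Rm("z",q[0])@np.array([r,P["lat"],z])
    R=Rm("z",q[0])@Rm("y",f)@Rm("z",s4*q[3])@Rm("y",q[4])@Rm("z",q[5]+np.pi)
    return wc+d6*R[:,2],R
lo=np.array([-3.08,-.75,.22,-1.43,0,-2.85]);hi=np.array([3.08,2.2,2.44,4.57,2.65,2.85])
def ik(p,R,q0,d6=None,s4=1,bounded=False):
    def f(q):
        a,b=fk(q,d6,s4); return np.r_[(a-p)*10,Ro.from_matrix(b.T@R).as_rotvec()]
    r=least_squares(f,q0,bounds=(lo-1e-6,hi+1e-6)) if bounded else least_squares(f,q0)
    return r.x,np.abs(r.fun).max()
# box
BX,BY,BYAW=.4896,.1245,.0762
def boxframe():
    by=np.array([-np.sin(BYAW),np.cos(BYAW),0]);bl=np.array([np.cos(BYAW),np.sin(BYAW),0]);n=-.5*bl+np.cos(np.pi/6)*np.array([0,0,1.])
    return np.array([BX,BY,.1]),by,np.cross(by,n),n   # origin seam plane, y, slope-up x, normal
TIP=.0747; SOLE=.2082   # wedge edge ahead of tool axis; sole below TCP along tool z
def wpose(side,depth,sole,along=0.):
    """tool pose with the thin edge 'depth' inside the end wall's face, sole height 'sole' over the seam plane"""
    O,by,bx,n=boxframe(); s=1 if side=="R" else -1
    wx=s*by; tip=O-wx*.048+wx*depth+n*sole+bx*along
    tcp=tip-wx*TIP+n*SOLE
    y=-wx; z=-n; x=np.cross(y,z)
    return tcp,np.stack([x,y,z],1)
E
python3 - <<'E'
from kin import *
np.set_printoptions(precision=3,suppress=True,linewidth=170)
q=[-0.1868,0.1471,1.94,-0.0013,1.056,-0.1892]; print(fk(q)[0],"meas .3845 .0402 .44")
for side in "RL":
  for dep in (-.03,.03):
    p,R=wpose(side,dep,.002); print(side,dep,p)
    for d6 in (.08,.1,.13):
      for q0 in ([-.1,.4,2.1,0,.3,0],[-.1,.4,2.1,3.1,.3,-2.5],[-.1,.4,2.1,3.1,.3,2.5],[.5,.4,2.1,.5,.3,-2],[.5,.4,2.1,2,.3,-2]):
        x,e=ik(p,R,q0,d6,bounded=True)
        if e<1e-3: print(d6,x)
E
```

```text
[0.385 0.04  0.44 ] meas .3845 .0402 .44
R -0.03 [ 0.396 -0.036  0.282]
0.08 [-0.423  0.476  2.208  1.617  0.242 -2.06 ]
0.08 [-0.423  0.476  2.208  1.617  0.242 -2.06 ]
0.08 [-0.423  0.476  2.208  1.617  0.242 -2.06 ]
0.08 [-0.423  0.476  2.208  1.617  0.242 -2.06 ]
0.1 [-0.438  0.479  2.234  1.718  0.251 -2.177]
0.1 [-0.438  0.479  2.234  1.718  0.251 -2.177]
0.1 [-0.438  0.479  2.234  1.718  0.251 -2.177]
0.1 [-0.438  0.479  2.234  1.718  0.251 -2.177]
0.13 [-0.461  0.485  2.274  1.859  0.27  -2.345]
0.13 [-0.461  0.485  2.274  1.859  0.27  -2.345]
0.13 [-0.461  0.485  2.274  1.859  0.27  -2.345]
0.13 [-0.461  0.485  2.274  1.859  0.27  -2.345]
R 0.03 [0.392 0.024 0.282]
0.08 [-0.261  0.473  2.223  1.877  0.174 -2.176]
0.08 [-0.261  0.473  2.223  1.877  0.174 -2.176]
0.08 [-0.261  0.473  2.223  1.877  0.174 -2.176]
0.08 [-0.261  0.473  2.223  1.877  0.174 -2.176]
0.1 [-0.271  0.476  2.25   2.013  0.189 -2.324]
0.1 [-0.271  0.476  2.25   2.013  0.189 -2.324]
0.1 [-0.271  0.476  2.25   2.013  0.189 -2.324]
0.1 [-0.271  0.476  2.25   2.013  0.189 -2.324]
0.13 [-0.287  0.483  2.291  2.183  0.219 -2.513]
0.13 [-0.287  0.483  2.291  2.183  0.219 -2.513]
0.13 [-0.287  0.483  2.291  2.183  0.219 -2.513]
0.13 [-0.287  0.483  2.291  2.183  0.219 -2.513]
L -0.03 [0.373 0.269 0.282]
0.08 [ 0.41   0.519  2.042 -1.115  0.183 -1.742]
0.08 [ 0.41   0.519  2.042 -1.115  0.183 -1.742]
0.1 [ 0.418  0.519  2.064 -1.229  0.179 -1.619]
0.1 [ 0.418  0.519  2.064 -1.229  0.179 -1.619]
0.13 [ 0.431  0.52   2.097 -1.412  0.177 -1.422]
0.13 [ 0.431  0.52   2.097 -1.412  0.177 -1.422]
L 0.03 [0.378 0.209 0.282]
0.1 [ 0.268  0.499  2.141  4.57   0.096 -1.261]
0.1 [ 0.268  0.499  2.141  4.57   0.096 -1.261]
0.1 [ 0.268  0.499  2.141  4.57   0.096 -1.261]
0.13 [ 0.276  0.502  2.176  4.236  0.112 -0.918]
0.13 [ 0.276  0.502  2.176  4.236  0.112 -0.918]
0.13 [ 0.276  0.502  2.176  4.236  0.112 -0.918]
```

Run:
```python
from kin import *
from h import plan
from rig import status
np.set_printoptions(precision=3,suppress=True,linewidth=170)
o=status.get_obs()
for s in (.1,.07,.05,.03,.01):
  p,R=wpose("R",-.04,s)
  for s4 in (1,-1): print(s,p,s4,*ik(p,R,o["q"],.1,s4))
p,R=wpose("R",-.04,.1)
plan(p,R,1,10,o)
```

```text
0.1 [ 0.348 -0.049  0.367] 1 [-0.551  0.2    2.243  0.872  0.394 -1.393] 4.027765860105883e-11
0.1 [ 0.348 -0.049  0.367] -1 [-0.551  0.2    2.243 -0.872  0.394 -1.393] 3.3761052519957236e-11
0.07 [ 0.363 -0.048  0.341] 1 [-0.522  0.288  2.246  1.068  0.327 -1.578] 9.992007221626409e-15
0.07 [ 0.363 -0.048  0.341] -1 [-0.522  0.288  2.246 -1.068  0.327 -1.578] 9.992007221626409e-15
0.05 [ 0.373 -0.048  0.324] 1 [-0.503  0.346  2.245  1.231  0.295 -1.733] 2.2487567363782546e-12
0.05 [ 0.373 -0.048  0.324] -1 [-0.503  0.346  2.245 -1.231  0.295 -1.733] 2.14439577206349e-12
0.03 [ 0.383 -0.047  0.306] 1 [-0.486  0.403  2.24   1.412  0.273 -1.906] 2.648515571812861e-13
0.03 [ 0.383 -0.047  0.306] -1 [-0.486  0.403  2.24  -1.412  0.273 -1.906] 3.2317576560629157e-13
0.01 [ 0.393 -0.046  0.289] 1 [-0.47   0.458  2.233  1.6    0.263 -2.085] 1.076038966742521e-12
0.01 [ 0.393 -0.046  0.289] -1 [-0.47   0.458  2.233 -1.6    0.263 -2.085] 1.0365892315782622e-12
[1, -0.15, 0.36, 0.29, 0.01, 0.38, -0.05] 
[1, -0.16, 0.35, 0.29, 0.02, 0.37, -0.05] 
[1, -0.18, 0.36, 0.27, 0.02, 0.38, -0.06] 
[1, -0.2, 0.35, 0.27, 0.01, 0.37, -0.05] 
[1, -0.21, 0.36, 0.25, 0.01, 0.38, -0.05] 
[1, -0.23, 0.35, 0.24, 0.02, 0.37, -0.05] 
[1, -0.24, 0.35, 0.22, 0.01, 0.38, -0.05] 
[1, -0.26, 0.35, 0.22, 0.02, 0.38, -0.06] 
[1, -0.27, 0.35, 0.2, 0.01, 0.37, -0.05] 
[1, -0.28, 0.35, 0.18, 0.02, 0.38, -0.05] 
err mm [0.03 0.01 0.01]
```

Emit:
step_arm(steps=[[1,-0.15,0.36,0.29,0.01,0.38,-0.05],[1,-0.16,0.35,0.29,0.02,0.37,-0.05],[1,-0.18,0.36,0.27,0.02,0.38,-0.06],[1,-0.2,0.35,0.27,0.01,0.37,-0.05],[1,-0.21,0.36,0.25,0.01,0.38,-0.05],[1,-0.23,0.35,0.24,0.02,0.37,-0.05],[1,-0.24,0.35,0.22,0.01,0.38,-0.05],[1,-0.26,0.35,0.22,0.02,0.38,-0.06],[1,-0.27,0.35,0.2,0.01,0.37,-0.05],[1,-0.28,0.35,0.18,0.02,0.38,-0.05]])

```text
time: 9.45
position: [0.3497, -0.0488, 0.3684]
tool_rot: [0.967, 0.035, 0.254, -0.01]
ft_force: [-0.4, 0.5, -1.8]
grip_width: 0.0135
```

Run:
```python
from kin import *
from rig import status
np.set_printoptions(precision=4,suppress=True,linewidth=170)
o=status.get_obs(); q=np.array(o["q"]); print(q,o["position"],o["ft_force"],o["grip_width"],o["time"])
R=Ro.from_quat(o["tool_rot"]).as_matrix(); p,Rt=wpose("R",-.04,.1); print("pos err",(o["position"]-p)*1e3,"rot err deg",np.degrees(Ro.from_matrix(Rt.T@R).as_rotvec()))
for s4 in (1,-1):
  for d6 in (.06,.08,.1,.12,.14): a,b=fk(q,d6,s4); print(s4,d6,(a-o["position"])*1e3,np.degrees(Ro.from_matrix(b.T@R).as_rotvec()))
```

```text
[-0.5694  0.1934  2.2632  0.8751  0.3957 -1.4117] [ 0.3497 -0.0488  0.3684] [-0.361   0.4874 -1.7745] 0.013520828863394672 9.45
pos err [1.4107 0.6693 1.4609] rot err deg [ 0.0086 -0.5592  0.244 ]
1 0.06 [-30.2559  -2.8566  -8.5104] [ 0. -0. -0.]
1 0.08 [-20.4542  -2.1048  -5.9277] [ 0. -0. -0.]
1 0.1 [-10.6525  -1.3531  -3.345 ] [ 0. -0. -0.]
1 0.12 [-0.8509 -0.6013 -0.7623] [ 0. -0. -0.]
1 0.14 [8.9508 0.1504 1.8204] [ 0. -0. -0.]
-1 0.06 [-49.3988 -32.7602  -8.5104] [ 6.1251 38.1653 92.5296]
-1 0.08 [-45.9781 -41.9763  -5.9277] [ 6.1251 38.1653 92.5296]
-1 0.1 [-42.5573 -51.1924  -3.345 ] [ 6.1251 38.1653 92.5296]
-1 0.12 [-39.1366 -60.4085  -0.7623] [ 6.1251 38.1653 92.5296]
-1 0.14 [-35.7159 -69.6247   1.8204] [ 6.1251 38.1653 92.5296]
```

```bash
python3 - <<'E'
from kin import *
import kin
np.set_printoptions(precision=4,suppress=True,linewidth=170)
D2=D+[([-0.1868,0.1471,1.94,-0.0013,1.056,-0.1892],[0.3845,0.0402,0.44]),([-0.5694,0.1934,2.2632,0.8751,0.3957,-1.4117],[0.3497,-0.0488,0.3684])]
ks=["L2","L3","e","a1","h","lat","d6"]
def f(x):
    for k,v in zip(ks,x): P[k]=v
    return np.concatenate([fk(q)[0]-p for q,p in D2])*1e3
r=least_squares(f,[P[k] for k in ks]); print(dict(zip(ks,r.x.round(4))),abs(r.fun).max())
print(open("kin.py").read()[:0])
s=open("kin.py").read()
import re
s=re.sub(r"P=dict\(.*\)","P=dict("+",".join(f"{k}={v:.4f}" for k,v in zip(ks,r.x))+")",s); open("kin.py","w").write(s)
E
cat > scan.py <<'E'
from kin import *
np.set_printoptions(precision=3,suppress=True,linewidth=170)
q0=[-0.5694,0.1934,2.2632,0.8751,0.3957,-1.4117]
print("R seq")
q=q0
for dep,s in ((-.04,.1),(-.04,.05),(-.04,.03),(-.04,.015),(-.02,.002),(-.01,.002),(0,.002),(.01,.002),(.02,.002),(.03,.002),(.042,.002)):
    p,R=wpose("R",dep,s); q,e=ik(p,R,q); print(dep,s,q,e<1e-4,"OUT" if (q<lo).any() or (q>hi).any() else "")
E
python3 scan.py
```

```text
{'L2': np.float64(0.5881), 'L3': np.float64(0.3918), 'e': np.float64(0.1142), 'a1': np.float64(0.0), 'h': np.float64(0.151), 'lat': np.float64(0.111), 'd6': np.float64(0.1233)} 0.06117159439262415

R seq
-0.04 0.1 [-0.577  0.196  2.271  0.922  0.391 -1.469] True 
-0.04 0.05 [-0.525  0.348  2.274  1.321  0.296 -1.846] True 
-0.04 0.03 [-0.506  0.407  2.27   1.515  0.279 -2.031] True 
-0.04 0.015 [-0.493  0.45   2.264  1.66   0.274 -2.17 ] True 
-0.02 0.002 [-0.428  0.485  2.268  1.88   0.256 -2.335] True 
-0.01 0.002 [-0.4    0.484  2.272  1.931  0.248 -2.362] True 
0 0.002 [-0.372  0.484  2.275  1.984  0.239 -2.389] True 
0.01 0.002 [-0.343  0.483  2.278  2.038  0.23  -2.417] True 
0.02 0.002 [-0.313  0.483  2.279  2.093  0.221 -2.445] True 
0.03 0.002 [-0.283  0.483  2.28   2.15   0.212 -2.475] True 
0.042 0.002 [-0.247  0.483  2.28   2.22   0.201 -2.513] True
```

```bash
cat >> kin.py <<'E'
def wpose2(side,depth,sole,phi=0.,flip=False,along=0.,tip=.071,grip=.044):
    """phi (deg)>0: tool leans towards the thin edge. grasp point 'grip' over sole, 'tip' behind the edge"""
    O,by,bx,n=boxframe(); s=1 if side=="R" else -1
    wx=s*by; e=O-wx*.048+wx*depth+n*sole+bx*along
    g=e-wx*tip+n*grip; ph=np.radians(phi)
    z=-n*np.cos(ph)-wx*np.sin(ph); y=-wx*np.cos(ph)+n*np.sin(ph)
    if flip: y=-y
    x=np.cross(y,z)
    return g-.164*z,np.stack([x,y,z],1)
E
cat > scan2.py <<'E'
from kin import *
np.set_printoptions(precision=2,suppress=True,linewidth=170)
rng=np.random.default_rng(0)
for side in "RL":
  for flip in (0,1):
   for phi in (-40,-30,-20,-10,0,10,20,30,40):
    sols=[]
    for dep in (-.05,0,.042):
      p,R=wpose2(side,dep,.002,phi,flip); S=[]
      for k in range(12):
        q0=lo+(hi-lo)*rng.random(6); q0[0]=0;q0[1]=.5;q0[2]=2.2;q0[4]=.4
        q,e=ik(p,R,q0,bounded=True)
        if e<1e-3 and not any(abs(q-a).max()<.05 for a in S): S.append(q)
      sols.append(S)
    print(side,flip,phi,[[ (round(a[3],2),round(a[4],2),round(a[5],2)) for a in S] for S in sols])
E
python3 scan2.py
```

```text
R 0 -40 [[(np.float64(0.94), np.float64(1.06), np.float64(-1.81))], [(np.float64(1.03), np.float64(1.0), np.float64(-1.85))], [(np.float64(1.12), np.float64(0.96), np.float64(-1.88))]]
R 0 -30 [[(np.float64(1.02), np.float64(0.88), np.float64(-1.83))], [(np.float64(1.13), np.float64(0.82), np.float64(-1.87))], [(np.float64(1.23), np.float64(0.78), np.float64(-1.91))]]
R 0 -20 [[(np.float64(1.14), np.float64(0.68), np.float64(-1.88))], [(np.float64(1.27), np.float64(0.63), np.float64(-1.92))], [(np.float64(1.39), np.float64(0.58), np.float64(-1.96))]]
R 0 -10 [[(np.float64(1.34), np.float64(0.48), np.float64(-1.98))], [(np.float64(1.5), np.float64(0.43), np.float64(-2.04))], [(np.float64(1.65), np.float64(0.38), np.float64(-2.08))]]
R 0 0 [[(np.float64(1.75), np.float64(0.28), np.float64(-2.27))], [(np.float64(2.01), np.float64(0.24), np.float64(-2.4))], [(np.float64(2.24), np.float64(0.2), np.float64(-2.53))]]
R 0 10 [[], [(np.float64(3.3), np.float64(0.18), np.float64(2.74))], [(np.float64(3.67), np.float64(0.19), np.float64(2.48))]]
R 0 20 [[(np.float64(3.82), np.float64(0.32), np.
[... 4214 characters left out ...]
64(0.07), np.float64(-2.35))], [(np.float64(2.31), np.float64(0.15), np.float64(-2.2))], [(np.float64(2.16), np.float64(0.21), np.float64(-2.17))]]
L 1 20 [[(np.float64(2.03), np.float64(0.31), np.float64(-1.93))], [(np.float64(1.94), np.float64(0.38), np.float64(-1.97))], [(np.float64(1.84), np.float64(0.43), np.float64(-1.99))]]
L 1 30 [[(np.float64(1.88), np.float64(0.55), np.float64(-1.93))], [(np.float64(1.77), np.float64(0.6), np.float64(-1.96))], [(np.float64(1.66), np.float64(0.64), np.float64(-1.97))]]
L 1 40 [[(np.float64(1.75), np.float64(0.76), np.float64(-1.95))], [(np.float64(1.63), np.float64(0.8), np.float64(-1.96))], [(np.float64(1.52), np.float64(0.83), np.float64(-1.97))]]
```

Run:
```python
from kin import *
from h import plan
from rig import status
np.set_printoptions(precision=3,suppress=True,linewidth=170)
o=status.get_obs(); p,R=wpose("R",-.03,.0015)
plan(p,R,1,10,o)
```

```text
[1, 0.0, -0.04, 0.4, 0.0, 0.01, 0.0] 
[1, -0.01, -0.04, 0.39, 0.0, 0.0, -0.01] 
[1, 0.0, -0.03, 0.4, 0.0, 0.01, 0.0] 
[1, -0.01, -0.04, 0.39, 0.0, 0.01, 0.0] 
[1, -0.01, -0.04, 0.4, 0.0, 0.0, -0.01] 
[1, 0.0, -0.04, 0.4, 0.0, 0.01, 0.0] 
[1, -0.01, -0.03, 0.39, 0.0, 0.01, 0.0] 
[1, 0.0, -0.04, 0.4, 0.0, 0.01, 0.0] 
[1, -0.01, -0.04, 0.4, 0.0, 0.0, -0.01] 
[1, -0.01, -0.04, 0.39, 0.0, 0.01, 0.0] 
err mm [-0.05  0.08  0.03]
```

Emit:
step_arm(steps=[[1,-0.01,-0.04,0.4,0,0,0],[1,-0.01,-0.04,0.4,0,0,0],[1,-0.01,-0.04,0.4,0,0,0],[1,-0.01,-0.04,0.4,0,0,0],[1,-0.01,-0.04,0.4,0,0,0],[1,0,-0.04,0.4,0,0,0],[1,0,-0.04,0.4,0,0,0],[1,0,-0.04,0.4,0,0,0],[1,0,0,0.2,0,0,0],[1,0,0,0,0,0,0]])

```text
time: 10.45
position: [0.3905, -0.0374, 0.2935]
tool_rot: [0.967, 0.035, 0.253, -0.011]
ft_force: [-1.1, -0.7, -1.0]
grip_width: 0.0135
```

```bash
cat >> kin.py <<'E'
def where(o,side,tip=None,sole=None):
    """edge depth, sole height, along-slope offset (mm) and rot err (deg, tool axes) for phi=0 grip"""
    O,by,bx,n=boxframe(); s=1 if side=="R" else -1
    R=Ro.from_quat(o["tool_rot"]).as_matrix(); e=np.array(o["position"])-R[:,1]*TIP+R[:,2]*SOLE
    v=e-(O-s*by*.048); Rt=wpose(side,0,0)[1]
    return np.array([v@(s*by),v@n,v@bx])*1e3, np.degrees(Ro.from_matrix(Rt.T@R).as_rotvec())
E
cat > st.py <<'E'
import sys
from kin import *
from h import *
np.set_printoptions(precision=3,suppress=True,linewidth=170)
side,tag=sys.argv[1:3]
o=snap("wrist",tag)[-1]
a,b=where(o,side); print("depth,sole,along",a,"rot",b,"F",np.array(o["ft_force"]),"w",o["grip_width"],"t",o["time"],"q",np.array(o["q"]))
E
python3 st.py R 5
```

```text
depth,sole,along [-31.043  15.02   -1.633] rot [ 0.044 -0.671  0.261] F [-1.109 -0.695 -1.042] w 0.013512860479550944 t 10.45 q [-0.467  0.447  2.264  1.636  0.257 -2.118]
```

View pics/wrist5.png

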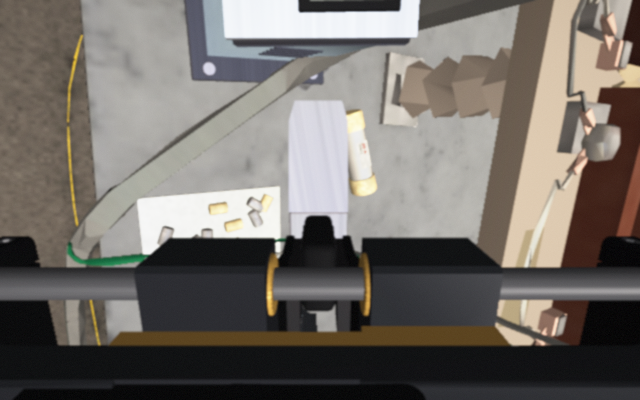

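Run:
```python
from h import *
np.set_printoptions(precision=4,suppress=True,linewidth=170)
z=np.load("pics/wrist5.npz"); p,d,K,R,t=[z[k] for k in "pdKRt"]
w=world(d,K,R,t); RT=Ro.from_quat(z["rot"]).as_matrix(); T=(w-z["pos"])@RT*1e3
# wedge profile along tool y, centre columns
for v in range(100,215,12): print(v,np.nanmedian(T[v,305:332],0))
print("panel")
for v in range(0,50,4): print(v,np.nanmedian(T[v,240:290],0),np.nanmedian(T[v,340:410],0),p[v,250],p[v,380])
a=p[0:75,200:440,::-1]; cv2.imwrite("pics/p5.png",cv2.resize(a,None,fx=3.3,fy=3.3,interpolation=0))
g=p.astype(int).sum(-1); print([ (v,g[v,285:300].tolist(),g[v,338:352].tolist()) for v in (103,107,150)])
```

```text
100 [ -0.2519 -75.2628 205.6065]
112 [ -0.5074 -69.3736 204.0751]
124 [ -0.2552 -63.4738 202.8141]
136 [ -0.2568 -57.5751 201.2715]
148 [ -0.2586 -51.6591 199.8431]
160 [ -0.0055 -45.6936 198.7373]
172 [ -0.262  -39.8395 196.7861]
184 [ -0.2635 -33.8498 195.6203]
196 [ -0.2653 -27.9314 194.0445]
208 [ -0.2667 -21.989  192.5597]
panel
0 [ -26.5387 -122.3371  211.3397] [  27.0803 -121.5647  208.5438] [241 244 247] [50 50 49]
4 [ -26.5394 -120.5295  211.1497] [  26.7099 -119.8773  208.7102] [241 244 247] [34 33 35]
8 [ -26.5603 -118.7761  211.2031] [  26.8877 -118.1142  208.6358] [242 245 248] [31 31 33]
12 [ -26.8508 -117.0301  211.3148] [  27.5331 -116.8633  210.6707] [242 245 248] [225 230 237]
16 [ -26.9476 -115.2697  211.4181] [  27.5294 -115.0678  210.6087] [242 245 248] [241 244 248]
20 [ -26.7927 -113.3805  211.0084] [  27.596  -113.2674  210.5512] [243 246 249] [242 245 249]
24 [ -26.801  -111.5628  210.9365] [  27.705  -111.4898  210.6501] [243 246 249] [242 244 249]
28 [ -26.8517 -109.7759  211.0557] [  27.5874 -109.6813  210.6601] [244 247 249] [241 245 249]
32 [ -26.8566 -1
[... 215 characters left out ...]
6625 -106.9085  225.8204] [74 73 76] [61 59 63]
44 [ -29.8413 -105.5968  229.7767] [  31.1403 -106.0841  232.7357] [61 59 66] [80 79 86]
48 [ -34.2971 -108.4418  260.4487] [  51.8874 -125.2061  365.725 ] [154 169 175] [163 160 155]
[(103, [518, 514, 509, 514, 522, 520, 522, 535, 569, 617, 639, 651, 647, 652, 653], [658, 661, 658, 650, 615, 557, 527, 514, 517, 518, 512, 513, 512, 513]), (107, [525, 516, 521, 519, 516, 515, 535, 579, 623, 642, 646, 649, 648, 647, 651], [660, 658, 662, 659, 652, 618, 553, 509, 493, 486, 481, 482, 483, 489]), (150, [480, 485, 510, 575, 637, 664, 664, 657, 651, 654, 660, 666, 668, 668, 662], [647, 658, 663, 663, 662, 660, 662, 662, 654, 625, 594, 592, 617, 646])]
```

View pics/p5.png

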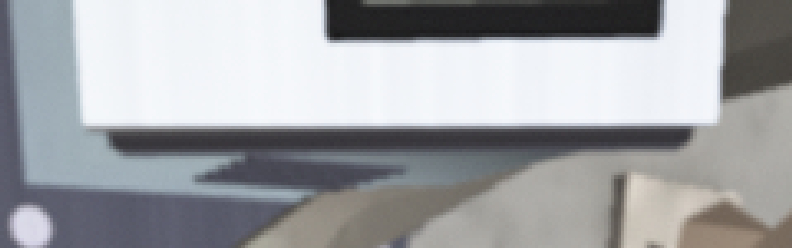

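Emit:
step_arm(steps=[[1,0.03,0,0.13,0,0.04,-0.03],[1,0.03,0,0.13,0,0.04,0],[1,0,0,0.13,0,0,0],[1,0,0,0.13,0,0,0],[1,0,-0.2,0,0,0,0],[1,0,-0.2,0,0,0,0],[1,0,-0.2,0,0,0,0],[1,0,-0.2,0,0,0,0],[1,0,-0.1,0,0,0,0],[1,0,0,0,0,0,0]])

```text
time: 11.5
position: [0.396, -0.013, 0.2835]
tool_rot: [0.965, 0.038, 0.259, -0.01]
ft_force: [0.5, 0.7, -0.5]
grip_width: 0.0135
```

```bash
python3 st.py R 6
python3 - <<'E'
from h import *
np.set_printoptions(precision=4,suppress=True,linewidth=170)
z=np.load("pics/wrist6.npz"); p,d,K,R,t=[z[k] for k in "pdKRt"]
w=world(d,K,R,t); RT=Ro.from_quat(z["rot"]).as_matrix(); T=(w-z["pos"])@RT*1e3
for v in range(0,140,8): print(v,np.nanmedian(T[v,240:280],0),np.nanmedian(T[v,310:330],0),np.nanmedian(T[v,360:400],0),p[v,250])
E
```

```text
depth,sole,along [-6.94   2.781  1.765] rot [ 0.103  0.014 -0.116] F [ 0.526  0.733 -0.518] w 0.01350202057017508 t 11.5 q [-0.391  0.48   2.269  1.91   0.243 -2.333]
0 [ -27.0749 -118.9062  198.7502] [   0.4688 -118.1988  196.1661] [  27.4802 -118.2487  196.3594] [237 240 243]
8 [ -27.27   -115.6065  198.7249] [   0.4741 -114.9817  196.279 ] [  27.4874 -114.9296  196.0847] [237 240 244]
16 [ -27.2665 -112.3421  198.9952] [   0.4768 -111.5812  195.7803] [  27.7284 -111.6546  196.1038] [233 237 241]
24 [ -27.0434 -108.6686  197.5881] [   0.4798 -108.3672  196.2131] [  27.9318 -108.3595  196.1914] [250 248 245]
32 [ -27.0973 -105.2839  197.554 ] [   0.4779 -105.0369  196.3258] [  28.0496 -105.0061  196.1821] [250 249 246]
40 [ -27.4979 -101.9567  198.0403] [   0.4836 -101.6452  196.3155] [  28.2547 -101.619   196.1868] [231 229 226]
48 [-27.6591 -98.6056 198.7197] [  0.4865 -98.1549 195.9175] [ 28.3617 -98.2369 196.4562] [239 242 245]
56 [-28.0267 -95.0822 198.6366] [  0.4911 -94.7813 196.5102] [ 28.5782 -94.8058 196.7166] [240 243 246]
64 [-27.8226 -91.5459 198.7275] [  0.5057 -91.575
[... 292 characters left out ...]
3] [  0.5846 -81.7043 216.5399] [ 32.8479 -81.7409 217.2376] [73 75 79]
96 [-44.4516 -80.7084 297.0854] [  1.2479 -80.3752 288.5124] [ 56.8595 -82.9904 357.2097] [ 87  88 104]
104 [-44.6399 -74.8287 293.3848] [  0.2913 -73.3045 205.2557] [ 56.9729 -75.8756 355.1116] [ 88  88 103]
112 [-43.4896 -69.0326 291.7689] [  0.5452 -69.375  204.3935] [ 57.0683 -68.7599 355.27  ] [ 89  88 101]
120 [-43.5307 -63.2815 288.3947] [  0.5433 -65.4494 203.0411] [ 57.4904 -61.5695 354.8478] [153 154 144]
128 [-43.8031 -57.5335 286.687 ] [  0.5452 -61.5085 202.3095] [ 57.554  -54.3258 354.2642] [165 164 153]
136 [-43.8537 -51.7211 286.0217] [  0.5425 -57.5571 201.5294] [ 57.3886 -46.8196 356.5918] [163 164 152]
```

View pics/wrist6.png

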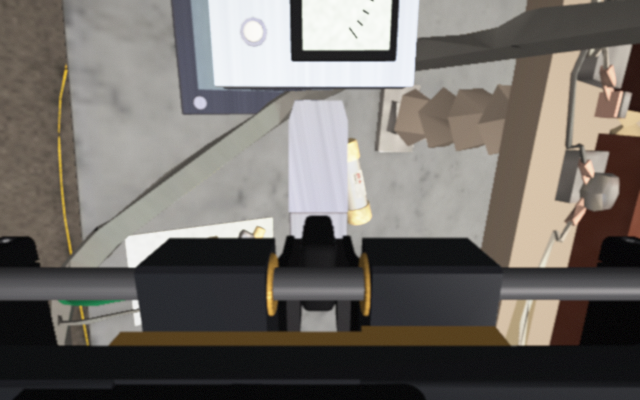

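Emit:
step_arm(steps=[[1,-0.04,0,0.04,0,0,0],[1,-0.03,0,0,0,0,0],[1,0,-0.16,0,0,0,0],[1,0,-0.16,0,0,0,0],[1,0,-0.16,0,0,0,0],[1,0,-0.14,0,0,0,0],[1,0,-0.14,0,0,0,0],[1,0,-0.12,0,0,0,0],[1,0,-0.12,0,0,0,0],[1,0,0,0,0,0,0]])

```text
time: 12.55
position: [0.3941, 0.0104, 0.2817]
tool_rot: [0.965, 0.037, 0.258, -0.009]
ft_force: [2.8, -5.4, -7.2]
grip_width: 0.0136
```

```bash
cat > pan.py <<'E'
import sys
from h import *
np.set_printoptions(precision=2,suppress=True,linewidth=170)
z=np.load(f"pics/wrist{sys.argv[1]}.npz"); p,d,K,R,t=[z[k] for k in "pdKRt"]
from kin import boxframe
O,by,bx,n=boxframe(); w=world(d,K,R,t); q=np.stack([(w-O)@bx,(w-O)@by,(w-O)@n],-1)*1e3
m=(abs(q[...,0])<45)&(abs(q[...,1])<47)&(abs(q[...,2]-15)<12)
s=q[m]
A=np.c_[s[:,:2],np.ones(len(s))]
for _ in range(4):
    c=np.linalg.lstsq(A,s[:,2],rcond=None)[0]; k=abs(A@c-s[:,2])<1.2; A,s=A[k],s[k]
print("n",len(s),"yrange",s[:,1].min(),s[:,1].max(),"top height at L,mid,R ends:",c[2]+48*c[1],c[2],c[2]-48*c[1],"slope tilt deg",np.degrees(c[:2]))
E
python3 st.py R 7; python3 pan.py 4; python3 pan.py 5;python3 pan.py 6; python3 pan.py 7
```

```text
depth,sole,along [15.738  0.907  0.811] rot [-0.138 -0.021 -0.005] F [ 2.757 -5.393 -7.191] w 0.013646219019964328 t 12.55 q [-0.322  0.485  2.276  2.077  0.221 -2.437]
n 6666 yrange -46.98928320074197 46.97527032986729 top height at L,mid,R ends: 13.477765677289707 13.403037639693135 13.328309602096564 slope tilt deg [1.55 0.09]
n 4761 yrange -46.99750240094891 -31.12335755896987 top height at L,mid,R ends: 19.588183121044757 15.755878063004593 11.923573004964428 slope tilt deg [0.44 4.57]
n 10292 yrange -46.80185796576823 -10.90015269870078 top height at L,mid,R ends: 18.2107059730927 15.208992749758414 12.207279526424127 slope tilt deg [1.26 3.58]
n 15013 yrange -46.997979542408366 11.285034544600128 top height at L,mid,R ends: 15.418247814386888 14.702756294142457 13.987264773898026 slope tilt deg [1.62 0.85]
```

View pics/wrist7.png

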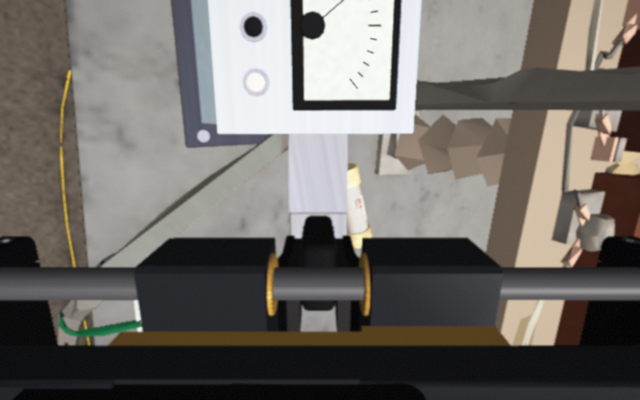

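Emit:
step_arm(steps=[[1,0,-0.12,0,0,0,0],[1,0,-0.12,0,0,0,0],[1,0,-0.12,0,0,0,0],[1,0,-0.1,0,0,0,0],[1,0,0,0,0,0,0],[1,0,0,0,0,0,0],[1,0,0,0,0,0,0],[1,0,0,0,0,0,0],[1,0,0,0,0,0,0],[1,0,0,0,0,0,0]])

```text
time: 13.6
position: [0.3933, 0.0219, 0.2817]
tool_rot: [0.965, 0.037, 0.259, -0.009]
ft_force: [3.0, -4.9, -6.6]
grip_width: 0.0139
```

```bash
python3 - <<'E'
s=open("pan.py").read()
s=s.replace("m=(abs","P=p.astype(int); m=(P.min(-1)>205)&(P[...,2]-P[...,0]>3)&(abs")
open("pan.py","w").write(s)
E
python3 st.py R 8; for i in 4 5 6 7 8; do python3 pan.py $i; done
```

```text
depth,sole,along [27.458  0.917  1.011] rot [-0.082  0.017  0.001] F [ 3.042 -4.91  -6.625] w 0.013907198593814545 t 13.6 q [-0.288  0.485  2.277  2.141  0.212 -2.47 ]
n 4610 yrange -46.99750240094891 -30.92070423519729 top height at L,mid,R ends: 12.260137700423009 12.280724795450455 12.301311890477901 slope tilt deg [-0.02 -0.02]
n 8075 yrange -46.84752051543748 -10.3973107941105 top height at L,mid,R ends: 12.61218692819931 12.427721890150297 12.243256852101283 slope tilt deg [-0.03  0.22]
n 11222 yrange -46.997979542408366 11.599099331892855 top height at L,mid,R ends: 12.315525614205765 12.902648823498819 13.489772032791873 slope tilt deg [-0.01 -0.7 ]
n 12993 yrange -46.84471952031237 23.224482695291425 top height at L,mid,R ends: 11.935373046264521 14.328896966117638 16.722420885970756 slope tilt deg [-0.02 -2.86]Traceback (most recent call last):
  File "pan.py", line 12, in <module>
    print("n",len(s),"yrange",s[:,1].min(),s[:,1].max(),"top height at L,mid,R ends:",c[2]+48*c[1],c[2],c[2]-48*c[1],"slope tilt deg",np.degrees(c[:2]))
                              ~~~~~~~~~~^^
    return umr_minimum(a, axis, None, out, keepdims, initial, where)
ValueError: zero-size array to reduction operation minimum which has no identity
```

Run:
```python
from h import *
np.set_printoptions(precision=3,suppress=True,linewidth=190)
p,d,K,R,t=load("pics/top0.npz"); W=world(d,K,R,t)
ys=np.arange(-.14,.09,.01); print("      ",(ys*100).round().astype(int))
for x in np.arange(.36,.62,.01):
    r=[]
    for y in ys:
        s=(abs(W[...,0]-x)<.006)&(abs(W[...,1]-y)<.006); r.append(int(np.nanmax(W[...,2][s])*1000) if s.any() else -99)
    print(round(x,2),np.array(r))
a=p[155:245,275:365,::-1]; cv2.imwrite("pics/t3.png",cv2.resize(a,None,fx=6,fy=6,interpolation=2))
for q in ((.5,-.05,0),(.45,-.05,0),(.45,0,0)): print(q,(proj(np.array(q),K,R,t)-[275,155])*6)
```

```text
[-14 -13 -12 -11 -10  -9  -8  -7  -6  -5  -4  -3  -2  -1   0   1   2   3   4   5   6   7   8]
0.36 [ -57  -49  -38  -29  -31   -2  -11    6    6   -1 -715 -714 -719 -716 -718 -718 -720 -719 -715 -716 -716 -708 -711]
0.37 [ -99  -99  -99  -99  -36  -23    4    6    1   10   11 -718 -717 -717 -716 -717 -715 -713 -718 -718 -702 -720 -728]
0.38 [ 4  3  6  6  5  4  7  9  2 12 15 18  3  5  4  4  3  3  8  6  4  7  5]
0.39 [ 7  5  6  9  5  2 10  9  5  8 16 19 20 10  8  8  7  5  8  4  3  7  8]
0.4 [11 11  7  6  7  4  9  7  7  8  5 12 20 12  8  7  4  5  8  7  8  6  4]
0.41 [ 5  9  9  7  7 10  8  8  9  9  9  7 17 19 17  5  4  4  9  7  8  6  7]
0.42 [54 53 53 53  7 10  9  8 17 17  8 10 13 17 17 15  6  6  9  9  6  8  7]
0.43 [14 14 53 53 49 12  9 12 12 16  9 10  6 20 20 15 14  6  7  9  9  4  4]
0.44 [18 15 15 50 50 11 14 17 16  7  9  8  8  5 16 20 19  8  3  8 11 83 90]
0.45 [16 14 14 52  8  9 13 12 15 14 10  9  9  4 12 20 15 18  6  9 10 91 96]
0.46 [138  18  18  46   5   6  12  10   9  16  16  16   5   4   8  14  16  19  17   6  11  98 103]
0.47 [148 148 146 145   8   7   9  17  12  17  15  15   
[... 826 characters left out ...]
 8   8]
0.56 [  6   7   6   5   6   7  24 233 236 236   8   7   6   6   4   3   7  26  26   4   6   6   5]
0.57 [  3   4   6   7   4   7   5   5 255 255   7   3   5   6  15  26  30  30  29  24   5   9   9]
0.58 [171 171 171 170 172 172 169 169 274 272 168 172 168 173 170 170 171 169 168 172 175 167 171]
0.59 [180 184 182 180 184 170 171 185 287 287 183 179 182 180 186 181 174 170 172 182 182 183 176]
0.6 [173 175 177 182 184 178 186 185 298 301 177 177 175 175 186 187 187 170 172 186 182 170 175]
0.61 [183 181 185 178 181 187 187 177 310 316 177 175 172 173 171 187 187 190 188 185 173 172 178]
(0.5, -0.05, 0) [226.445 275.4  ]
(0.45, -0.05, 0) [225.718 367.932]
(0.45, 0, 0) [132.521 367.41 ]
```

View pics/t3.png

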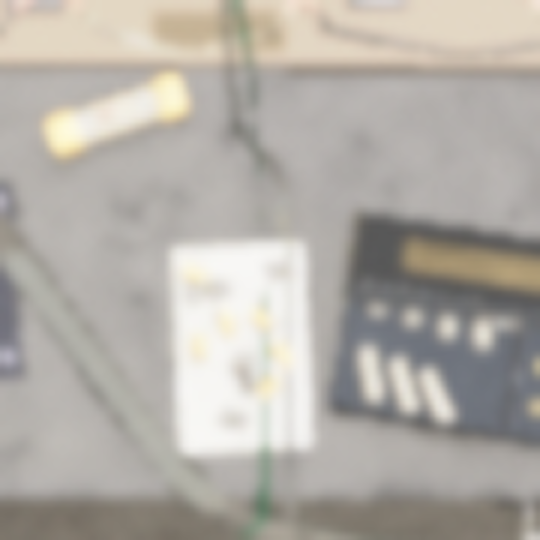

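```bash
cat >> kin.py <<'E'
def dpose(gx,gy,gz,yaw,phi):
    """tool pose for wedge lying on the desk, wedge x at 'yaw' deg, grasp point (gx,gy,gz), lean phi (neg: to the wedge's back)"""
    a=np.radians(yaw); wx=np.array([np.cos(a),np.sin(a),0]); n=np.array([0,0,1.]); ph=np.radians(phi)
    z=-n*np.cos(ph)-wx*np.sin(ph); y=-wx*np.cos(ph)+n*np.sin(ph)
    return np.array([gx,gy,gz])-.164*z,np.stack([np.cross(y,z),y,z],1)
E
python3 - <<'E'
from kin import *
from h import plan
from rig import status
np.set_printoptions(precision=3,suppress=True,linewidth=170)
o=status.get_obs()
for ph in (0,-20,-25,-30):
    p,R=dpose(.409,-.365,.044,0,ph); print(ph,p,*ik(p,R,[-.93,.73,1.77,0,.64,.64]))
P0=np.array(o["position"]);R0=Ro.from_quat(o["tool_rot"]).as_matrix()
# after withdrawal 45 mm and 50 mm up the normal
O,by,bx,n=boxframe()
pw=P0-by*.045; 
print("withdraw 10 rows, last ones lifting"); 
p1=pw+n*.06
print("q there",ik(p1,R0,o["q"]))
pt=np.array([.385,-.2,.43]); 
a=plan(pt,dpose(0,0,0,45,0)[1],1,10,None,p1,R0)
print(ik(*a,o["q"]))
p,R=dpose(.409,-.365,.044,0,0)
print(); b=plan(np.array([.409,-.365,.26]),R,1,10,None,*a)
E
```

```text
0 [ 0.409 -0.365  0.208] [-0.933  0.729  1.766  0.     0.647  0.638] 5.506789468867623e-10
-20 [ 0.353 -0.365  0.198] [-1.099  0.724  1.945  0.811  0.434 -0.265] 8.326672684688674e-16
-25 [ 0.34  -0.365  0.193] [-1.145  0.74   1.984  1.074  0.453 -0.564] 3.69476911116149e-15
-30 [ 0.327 -0.365  0.186] [-1.191  0.762  2.019  1.294  0.504 -0.825] 1.9984014443252818e-13
withdraw 10 rows, last ones lifting
q there (array([-0.467,  0.31 ,  2.284,  1.253,  0.275, -1.723]), np.float64(1.6346174414039183e-09))
[1, 0.21, 0.7, -0.32, -0.16, -0.35, 0.6] 
[1, 0.25, 0.69, -0.32, -0.16, -0.35, 0.6] 
[1, 0.3, 0.68, -0.32, -0.16, -0.36, 0.61] 
[1, 0.33, 0.66, -0.32, -0.16, -0.35, 0.6] 
[1, 0.37, 0.63, -0.32, -0.16, -0.35, 0.6] 
[1, 0.41, 0.61, -0.32, -0.16, -0.35, 0.6] 
[1, 0.44, 0.57, -0.34, -0.16, -0.35, 0.61] 
[1, 0.48, 0.55, -0.34, -0.16, -0.35, 0.6] 
[1, 0.5, 0.52, -0.36, -0.17, -0.36, 0.6] 
[1, 0.53, 0.48, -0.37, -0.16, -0.35, 0.6] 
err mm [ 0.02 -0.15  0.09]
(array([-0.738,  0.233,  1.856, -0.001,  1.053,  0.047]), np.float64(1.1102230246251565e-15))

[1, 0.53, 0.4, 0.68, 0.0, 0.0, 0.56] 
[1, 0.57, 0.35, 0.68, 0.0, 0.0, 0.57] 
[1, 0.59, 0.31, 0.68, 0.0, 0.0, 0.56] 
[1, 0.61, 0.27, 0.68, 0.0, 0.0, 0.56] 
[1, 0.63, 0.21, 0.68, 0.0, 0.0, 0.56] 
[1, 0.65, 0.16, 0.68, 0.0, 0.0, 0.57] 
[1, 0.65, 0.12, 0.68, 0.0, 0.0, 0.56] 
[1, 0.67, 0.06, 0.68, 0.0, 0.0, 0.56] 
[1, 0.66, 0.0, 0.68, 0.0, 0.0, 0.57] 
[1, 0.67, -0.04, 0.68, 0.0, 0.0, 0.56] 
err mm [-0.01 -0.06  0.12]
```

Emit:
step_arm(steps=[[1,0,0.15,0,0,0,0],[1,0,0.25,0,0,0,0],[1,0,0.35,0,0,0,0],[1,0,0.35,0,0,0,0],[1,0,0.35,0,0,0,0],[1,0,0.35,0,0,0,0],[1,0,0,-0.5,0,0,0],[1,0,0,-0.6,0,0,0],[1,0,0,-0.6,0,0,0],[1,0,0,-0.6,0,0,0]])

```text
time: 14.65
position: [0.3661, -0.0237, 0.3318]
tool_rot: [0.965, 0.038, 0.258, -0.011]
ft_force: [1.2, -0.4, -2.1]
grip_width: 0.0135
```

```bash
python3 st.py R 9; python3 pan.py 9
python3 - <<'E'
from kin import *
from h import plan
from rig import status
o=status.get_obs()
a=plan(np.array([.385,-.2,.43]),dpose(0,0,0,45,0)[1],1,10,o)
b=plan(np.array([.409,-.365,.41]),dpose(0,0,0,0,0)[1],1,10,None,*a)
E
```

```text
depth,sole,along [-14.915  60.046  -0.776] rot [ 0.222 -0.049 -0.098] F [ 1.157 -0.419 -2.099] w 0.01349188813525459 t 14.65 q [-0.466  0.315  2.287  1.274  0.276 -1.746]
n 5687 yrange -46.76726338348451 -3.3118417352543443 top height at L,mid,R ends: 12.053034792292134 14.506757827186286 16.960480862080438 slope tilt deg [ 0.02 -2.93]
[1, 0.21, 0.71, -0.33, -0.16, -0.35, 0.6] 
[1, 0.26, 0.7, -0.32, -0.17, -0.35, 0.61] 
[1, 0.3, 0.68, -0.32, -0.16, -0.35, 0.6] 
[1, 0.34, 0.66, -0.32, -0.16, -0.35, 0.61] 
[1, 0.38, 0.64, -0.32, -0.17, -0.36, 0.6] 
[1, 0.42, 0.61, -0.33, -0.16, -0.35, 0.61] 
[1, 0.45, 0.58, -0.33, -0.16, -0.35, 0.6] 
[1, 0.48, 0.55, -0.35, -0.17, -0.35, 0.61] 
[1, 0.51, 0.52, -0.35, -0.16, -0.35, 0.6] 
[1, 0.54, 0.48, -0.38, -0.16, -0.35, 0.61] 
err mm [ 0.06 -0.03  0.1 ]
[1, 0.53, 0.4, 0.08, 0.0, 0.0, 0.56] 
[1, 0.57, 0.35, 0.08, 0.0, 0.0, 0.56] 
[1, 0.59, 0.32, 0.08, 0.0, 0.0, 0.57] 
[1, 0.61, 0.26, 0.08, 0.0, 0.0, 0.56] 
[1, 0.63, 0.21, 0.08, 0.0, 0.0, 0.56] 
[1, 0.65, 0.17, 0.08, 0.0, 0.0, 0.56] 
[1, 0.66, 0.11, 0.08, 0.0, 0.0, 0.57] 
[1, 0.66, 0.06, 0.08, 0.0, 0.0, 0.56] 
[1, 0.67, 0.01, 0.08, 0.0, 0.0, 0.56] 
[1, 0.66, -0.04, 0.08, 0.0, 0.0, 0.56] 
err mm [-0.1   0.03  0.12]
```

Panel stays up at the right (about 4.7 mm risen, left still seated). Now carry the wedge to free desk for a leaning regrip.

Emit:
step_arm(steps=[[1,0.21,0.71,-0.33,-0.16,-0.35,0.6],[1,0.26,0.7,-0.32,-0.17,-0.35,0.61],[1,0.3,0.68,-0.32,-0.16,-0.35,0.6],[1,0.34,0.66,-0.32,-0.16,-0.35,0.61],[1,0.38,0.64,-0.32,-0.17,-0.36,0.6],[1,0.42,0.61,-0.33,-0.16,-0.35,0.61],[1,0.45,0.58,-0.33,-0.16,-0.35,0.6],[1,0.48,0.55,-0.35,-0.17,-0.35,0.61],[1,0.51,0.52,-0.35,-0.16,-0.35,0.6],[1,0.54,0.48,-0.38,-0.16,-0.35,0.61]])

```text
time: 15.7
position: [0.3958, -0.1695, 0.4175]
tool_rot: [0.946, -0.322, 0.038, -0.011]
ft_force: [-0.6, -0.1, -1.8]
grip_width: 0.0135
```

Emit:
step_arm(steps=[[1,0.53,0.4,0.08,0,0,0.56],[1,0.57,0.35,0.08,0,0,0.56],[1,0.59,0.32,0.08,0,0,0.57],[1,0.61,0.26,0.08,0,0,0.56],[1,0.63,0.21,0.08,0,0,0.56],[1,0.65,0.17,0.08,0,0,0.56],[1,0.66,0.11,0.08,0,0,0.57],[1,0.66,0.06,0.08,0,0,0.56],[1,0.67,0.01,0.08,0,0,0.56],[1,0.66,-0.04,0.08,0,0,0.56]])

```text
time: 16.7
position: [0.4427, -0.3301, 0.4017]
tool_rot: [0.751, -0.659, 0.032, -0.025]
ft_force: [-0.9, -0.2, -2.0]
grip_width: 0.014
```

Run:
```python
from kin import *
from h import plan
from rig import status
o=status.get_obs(); print(np.round(o["q"],3),np.round(o["position"],4))
a=plan(np.array([.409,-.365,.215]),dpose(0,0,0,0,0)[1],1,10,o)
```

```text
[-0.857  0.423  1.641  0.069  1.023  0.55 ] [ 0.4427 -0.3301  0.4017]
[1, 0.11, 0.21, 0.73, -0.06, -0.01, 0.09] 
[1, 0.12, 0.2, 0.74, -0.06, 0.0, 0.1] 
[1, 0.11, 0.2, 0.74, -0.05, -0.01, 0.09] 
[1, 0.12, 0.19, 0.74, -0.06, -0.01, 0.09] 
[1, 0.13, 0.18, 0.74, -0.06, 0.0, 0.09] 
[1, 0.12, 0.17, 0.74, -0.06, -0.01, 0.1] 
[1, 0.13, 0.17, 0.74, -0.06, 0.0, 0.09] 
[1, 0.13, 0.16, 0.74, -0.05, -0.01, 0.09] 
[1, 0.14, 0.15, 0.75, -0.06, -0.01, 0.09] 
[1, 0.14, 0.14, 0.74, -0.06, 0.0, 0.1] 
err mm [ 0.05 -0.09  0.09]
```

Emit:
step_arm(steps=[[1,0.3,0.45,0,-0.15,-0.02,0.24],[1,0.3,0.45,0.1,-0.15,-0.02,0.24],[1,0.3,0.45,0.4,-0.15,-0.02,0.24],[1,0.3,0.4,0.6,-0.12,0,0.22],[1,0,0,0.9,0,0,0],[1,0,0,0.9,0,0,0],[1,0,0,0.9,0,0,0],[1,0,0,0.9,0,0,0],[1,0,0,0.9,0,0,0],[1,0,0,0.6,0,0,0]])

```text
time: 17.7
position: [0.4014, -0.3641, 0.2435]
tool_rot: [-0.707, 0.708, -0.001, -0.001]
ft_force: [-0.3, 0.5, -1.9]
grip_width: 0.0135
```

Run:
```python
from kin import *
from h import plan
from rig import status
o=status.get_obs(); print(np.round(o["q"],3),np.round(o["position"],4),o["time"])
a=plan(np.array([.409,-.3655,.2082]),dpose(0,0,0,0,0)[1],1,5,o)
```

```text
[-0.943  0.662  1.769 -0.002  0.709  0.631] [ 0.4014 -0.3641  0.2435] 17.7
[1, 0.01, -0.06, 0.28, 0.0, 0.0, 0.0] 
[1, 0.01, -0.06, 0.28, 0.0, -0.01, 0.0] 
[1, 0.01, -0.06, 0.29, 0.0, 0.0, -0.01] 
[1, 0.01, -0.06, 0.28, 0.0, 0.0, 0.0] 
[1, 0.02, -0.06, 0.28, 0.0, 0.0, 0.0] 
err mm [-0.07 -0.1   0.04]
```

Emit:
step_arm(steps=[[1,0.02,-0.06,0.3,0,0,0],[1,0.02,-0.06,0.3,0,0,0],[1,0.02,-0.06,0.3,0,0,0],[1,0,-0.06,0.24,0,0,0],[1,0,-0.06,0.1,0,0,0],[1,0,0,0.05,0,0,0],[1,0,0,0,0,0,0],[1,0,0,0,0,0,0],[1,0,0,0,0,0,0],[1,0,0,0,0,0,0]])

```text
time: 18.7
position: [0.4104, -0.3665, 0.2141]
tool_rot: [-0.707, 0.707, -0.003, -0.001]
ft_force: [-0.9, 0.9, -1.8]
grip_width: 0.0132
```

Emit:
step_arm(steps=[[1,0,0,0.08,0,0,0],[1,0,0,0.08,0,0,0],[1,0,0,0.06,0,0,0],[1,0,0,0,0,0,0],[1,0,0,0,0,0,0],[1,0,0,0,0,0,0],[1,0,0,0,0,0,0],[1,0,0,0,0,0,0],[1,0,0,0,0,0,0],[1,0,0,0,0,0,0]])

```text
time: 19.7
position: [0.4104, -0.3665, 0.2083]
tool_rot: [-0.707, 0.707, -0.003, -0.001]
ft_force: [0.2, 0.3, -1.4]
grip_width: 0.0138
```

Run:
```python
from kin import *
from h import plan
from rig import status
o=status.get_obs(); P0=np.array(o["position"]);R0=Ro.from_quat(o["tool_rot"]).as_matrix()
g=P0+.164*R0[:,2]; print(g)
p,R=dpose(g[0],g[1],.044,0,-25)
# go through arc: two halves
p1,R1=dpose(g[0],g[1],.046,0,-12.5)
a=plan(p1,R1,0.3,4,o); a=plan(p,R,.3,4,None,*a)
```

```text
[ 0.41086182 -0.36746474  0.0443192 ]
[0.3, 0.01, 0.35, 0.02, 0.39, -0.01, 0.0] 
[0.3, 0.01, 0.35, 0.0, 0.38, -0.01, 0.0] 
[0.3, 0.01, 0.35, -0.01, 0.39, -0.01, 0.0] 
[0.3, 0.01, 0.35, -0.04, 0.38, -0.01, 0.0] 
err mm [ 0.04 -0.04  0.02]
[0.3, 0.0, 0.36, 0.06, 0.39, 0.0, 0.0] 
[0.3, 0.0, 0.36, 0.04, 0.39, 0.0, 0.0] 
[0.3, 0.0, 0.37, 0.02, 0.39, 0.0, 0.0] 
[0.3, 0.0, 0.36, 0.0, 0.4, 0.0, 0.0] 
err mm [ 0.03 -0.04 -0.09]
```

Emit:
step_arm(steps=[[0.3,0,0,0,0,0,0],[0.3,0,0,0,0,0,0],[0.3,0.01,0.35,0.02,0.39,-0.01,0],[0.3,0.01,0.35,0,0.38,-0.01,0],[0.3,0.01,0.35,-0.01,0.39,-0.01,0],[0.3,0.01,0.35,-0.04,0.38,-0.01,0],[0.3,0,0.36,0.06,0.39,0,0],[0.3,0,0.36,0.04,0.39,0,0],[0.3,0,0.36,0.02,0.39,0,0],[0.3,0,0.36,0,0.4,0,0]])

```text
time: 20.7
position: [0.3416, -0.3677, 0.1929]
tool_rot: [0.69, -0.69, 0.155, -0.153]
ft_force: [0.2, 1.3, -0.3]
grip_width: 0.0306
```

```bash
cat > st2.py <<'E'
import sys
from kin import *
from h import *
np.set_printoptions(precision=4,suppress=True,linewidth=170)
o=snap("wrist",sys.argv[1])[-1]; P0=np.array(o["position"]);R0=Ro.from_quat(o["tool_rot"]).as_matrix()
print("grasp",P0+.164*R0[:,2],"lean deg",np.degrees(np.arctan2(R0[0,2],-R0[2,2])),"R",R0.tolist() and Ro.from_matrix(dpose(0,0,0,0,-25)[1].T@R0).as_rotvec(degrees=True),"F",np.array(o["ft_force"]),"w",o["grip_width"],o["time"],np.array(o["q"]))
E
python3 st2.py 10
```

```text
grasp [ 0.4114 -0.368   0.0445] lean deg 25.178474472855154 R [ 0.1784  0.0988 -0.0351] F [ 0.1678  1.2959 -0.2951] w 0.030562310973370376 20.7 [-1.1439  0.7403  1.976   1.0701  0.4563 -0.5576]
```

View pics/wrist10.png

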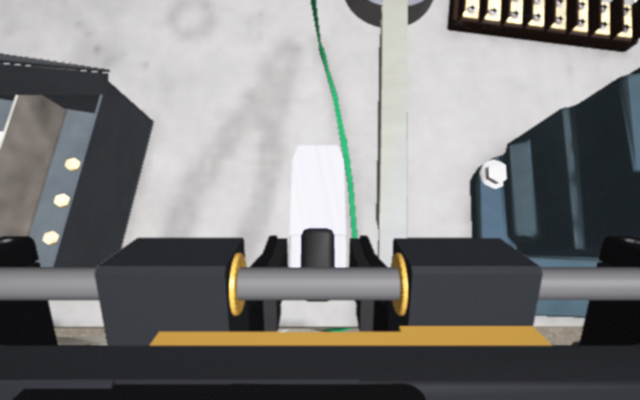

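Emit:
step_arm(steps=[[1,0,0,0,0,0,0],[1,0,0,0,0,0,0],[1,0,0,0,0,0,0],[1,0,0,0,0,0,0],[1,0,0,0,0,0,0],[1,0,0,0,0,0,0],[1,0,0,-0.1,0,0,0],[1,0,0,-0.2,0,0,0],[1,0,0,-0.3,0,0,0],[1,0,0,-0.3,0,0,0]], squeeze=60)

```text
time: 21.75
position: [0.3319, -0.3673, 0.2135]
tool_rot: [-0.69, 0.69, -0.153, 0.153]
ft_force: [-0.1, 0.4, -1.3]
grip_width: 0.0136
```

```bash
python3 st2.py 11
python3 - <<'E'
from h import *
np.set_printoptions(precision=2,suppress=True,linewidth=170)
# before close (wedge flat on desk): pic 10 ; after lift: pic 11 ; blade-top profile in tool frame
for n in (10,11):
    z=np.load(f"pics/wrist{n}.npz"); p,d,K,R,t=[z[k] for k in "pdKRt"]
    w=world(d,K,R,t); RT=Ro.from_quat(z["rot"]).as_matrix(); T=(w-z["pos"])@RT*1e3
    for v in range(138,226,6): print(v,np.nanmedian(T[v,308:328],0),w[v,318]*1e3,p[v,318])
    m=np.array([np.nanmedian(T[v,308:328],0) for v in range(156,222,2)]); k=np.polyfit(m[:,1],m[:,2],1); print("slope deg",np.degrees(np.arctan(k[0])),k)
E
```

```text
grasp [ 0.4012 -0.3673  0.0649] lean deg 25.014774564470954 R [ 0.0148 -0.0128  0.0096] F [-0.128   0.4372 -1.2839] w 0.01358147899987772 21.75 [-1.1627  0.6927  1.9864  0.9908  0.4826 -0.4887]
138 [ -0.43 -53.49 238.14] [ 491.14 -368.      0.56] [226 225 225]
144 [ -0.43 -50.02 236.3 ] [ 487.21 -368.      0.79] [227 226 229]
150 [ -0.42 -46.91 231.42] [ 482.18 -367.99    4.33] [244 244 250]
156 [ -0.42 -43.63 228.97] [ 478.31 -367.99    4.74] [243 242 249]
162 [ -0.41 -40.42 226.4 ] [ 474.58 -367.99    4.85] [243 243 249]
168 [ -0.41 -37.28 223.68] [ 470.84 -367.99    5.11] [245 244 250]
174 [ -0.41 -34.16 221.28] [ 466.2  -367.99    8.78] [245 245 251]
180 [ -0.4  -31.17 218.44] [ 463.02 -367.99    7.27] [246 245 251]
186 [ -0.4  -28.1  216.31] [ 458.99 -367.99    9.3 ] [246 246 251]
192 [ -0.39 -25.21 213.62] [ 455.28 -367.99   10.27] [246 246 251]
198 [ -0.39 -22.19 211.66] [ 451.65 -367.99   11.14] [246 246 251]
204 [ -0.39 -19.38 209.1 ] [ 448.1  -367.99   11.83] [246 246 251]
210 [ -0.38 -16.54 206.87] [ 444.5  -367.99   13.05] [246 246 251]
216 [ -0.38 -13.74 204.67] [ 441.07
[... 480 characters left out ...]
68 [ -0.43 -37.32 223.56] [ 460.19 -367.13   26.79] [249 249 253]
174 [ -0.42 -34.2  221.1 ] [ 456.65 -367.13   26.52] [249 249 253]
180 [ -0.41 -31.17 218.52] [ 452.36 -367.13   29.31] [250 249 253]
186 [ -0.7  -28.09 216.42] [ 448.98 -367.13   28.65] [249 249 253]
192 [ -0.69 -25.12 214.04] [ 445.21 -367.13   29.86] [249 249 253]
198 [ -0.4  -22.29 211.33] [ 441.34 -367.14   31.85] [250 250 253]
204 [ -0.4  -19.4  209.07] [ 438.02 -367.14   31.3 ] [250 249 253]
210 [ -0.4  -16.63 206.57] [ 434.31 -367.14   33.25] [250 250 253]
216 [ -0.12 -13.74 204.69] [nan nan nan] [249 249 253]
222 [ -0.39 -11.05 202.31] [ 427.55 -367.14   33.86] [249 249 253]
slope deg -38.9826778400927 [ -0.81 193.38]
```

View pics/wrist11.png

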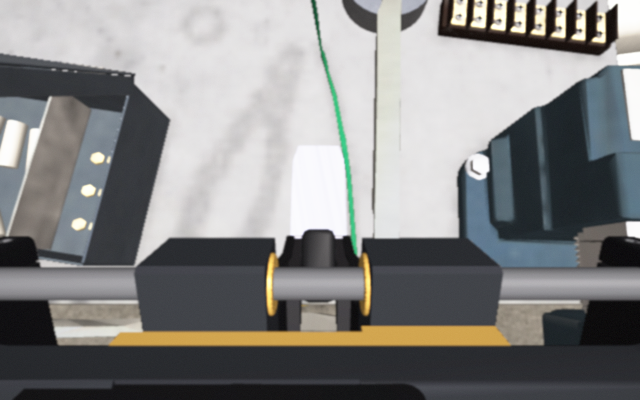

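```bash
cat >> kin.py <<'E'
PHI=-25.1;TIP2=.0742;GRIP2=.0443
def wp(side,depth,sole,along=0.): return wpose2(side,depth,sole,PHI,False,along,TIP2,GRIP2)
def wedge_in_world(P0,R):
    ph=np.radians(PHI); n=-R[:,2]*np.cos(ph)+R[:,1]*np.sin(ph); wx=-R[:,2]*np.sin(ph)-R[:,1]*np.cos(ph)
    e=P0+.164*R[:,2]+wx*TIP2-n*GRIP2
    return e,wx,n
def where2(o,side):
    O,by,bx,n=boxframe(); s=1 if side=="R" else -1
    R=Ro.from_quat(o["tool_rot"]).as_matrix(); e,wx,wn=wedge_in_world(np.array(o["position"]),R)
    v=e-(O-s*by*.048); Rt=wp(side,0,0)[1]
    return np.array([v@(s*by),v@n,v@bx])*1e3, np.degrees(Ro.from_matrix(Rt.T@R).as_rotvec())
def jplan(q0,q1,n,jaw=1,P0=None,R0=None):
    q0=np.array(q0);q1=np.array(q1); cp,cR=fk(q0)
    off=0 if P0 is None else P0-cp
    if P0 is not None: cp,cR=P0,R0
    zs=[]
    for i in range(1,n+1):
        u=i/n; q=q0+(q1-q0)*u; tp,tR=fk(q); tp=tp+off*(1-u)
        s=np.round(cR.T@(tp-cp)/.025,2); r=np.round(Ro.from_matrix(cR.T@tR).as_rotvec()/np.radians(8),2)
        cp=cp+cR@(s*.025); cR=cR@Ro.from_rotvec(r*np.radians(8)).as_matrix()
        e,wx,nn=wedge_in_world(cp,cR); b=e-wx*.088
        print([jaw]+[float(x)+0. for x in s]+[float(x)+0. for x in r],"!!" if max(abs(s).max(),abs(r).max())>1 else "", "tip",e.round(3),"back",b.round(3))
    return cp,cR
E
cat > lp.py <<'E'
from kin import *
from rig import status
np.set_printoptions(precision=3,suppress=True,linewidth=200)
o=status.get_obs(); q=np.array(o["q"]); print(q)
for side,q0 in (("R",[-.6,.2,2.1,1.2,.7,-1.9]),("L",[.6,.3,2.0,-1.0,.8,-1.6])):
  qq=q0
  for dep,s in ((-.05,.1),(-.03,.05),(-.03,.002),(0,.002),(.027,.002),(.042,.002)):
    p,R=wp(side,dep,s); qq,e=ik(p,R,qq); print(side,dep,s,p,qq,e<1e-4,"OUT" if (qq<lo).any() or (qq>hi).any() else "")
E
python3 lp.py
```

```text
[-1.163  0.691  1.987  0.99   0.483 -0.488]
R -0.05 0.1 [ 0.362 -0.128  0.354] [-0.848  0.335  2.146  0.858  0.953 -1.663] True 
R -0.03 0.05 [ 0.385 -0.106  0.31 ] [-0.756  0.452  2.165  0.998  0.831 -1.763] True 
R -0.03 0.002 [ 0.409 -0.104  0.269] [-0.709  0.57   2.144  1.112  0.764 -1.866] True 
R 0 0.002 [ 0.407 -0.074  0.269] [-0.65   0.566  2.177  1.184  0.73  -1.89 ] True 
R 0.027 0.002 [ 0.405 -0.047  0.269] [-0.591  0.562  2.204  1.254  0.702 -1.912] True 
R 0.042 0.002 [ 0.404 -0.032  0.269] [-0.557  0.561  2.216  1.295  0.687 -1.923] True 
L -0.05 0.1 [0.325 0.354 0.354] [ 0.755  0.46   1.863 -0.874  0.929 -1.76 ] True 
L -0.03 0.05 [0.352 0.336 0.31 ] [ 0.689  0.539  1.895 -0.973  0.825 -1.68 ] True 
L -0.03 0.002 [0.376 0.338 0.269] [ 0.661  0.631  1.878 -1.049  0.77  -1.604] True 
L 0 0.002 [0.378 0.308 0.269] [ 0.607  0.617  1.931 -1.113  0.725 -1.576] True 
L 0.027 0.002 [0.38  0.281 0.269] [ 0.555  0.605  1.977 -1.179  0.686 -1.546] True 
L 0.042 0.002 [0.381 0.266 0.269] [ 0.525  0.599  2.001 -1.219  0.664 -1.528] True
```

Run:
```python
from kin import *
from h import plan
from rig import status
np.set_printoptions(precision=3,suppress=True,linewidth=200)
o=status.get_obs(); P0=np.array(o["position"]);R0=Ro.from_quat(o["tool_rot"]).as_matrix()
a=plan(np.array([.345,-.36,.42]),R0,1,10,o)
qa,e=ik(*a,o["q"]); print(qa,e)
p,R=wp("L",-.05,.09); qb,e=ik(p,R,[.755,.46,1.863,-.87,.93,-1.76]); print(qb,e)
jplan(qa,qb,34,1,*a)
```

```text
[1, -0.03, -0.4, -0.72, 0.0, 0.0, 0.0] 
[1, -0.03, -0.39, -0.72, 0.0, 0.0, 0.0] 
[1, -0.03, -0.4, -0.73, 0.0, 0.0, 0.0] 
[1, -0.03, -0.4, -0.72, 0.0, 0.0, 0.0] 
[1, -0.03, -0.39, -0.72, 0.0, 0.0, 0.0] 
[1, -0.02, -0.4, -0.72, 0.0, 0.0, 0.0] 
[1, -0.03, -0.4, -0.73, 0.0, 0.0, 0.0] 
[1, -0.03, -0.39, -0.72, 0.0, 0.0, 0.0] 
[1, -0.03, -0.4, -0.72, 0.0, 0.0, 0.0] 
[1, -0.03, -0.4, -0.72, 0.0, 0.0, 0.0] 
err mm [ 0.14 -0.02 -0.04]
[-1.129  0.307  1.818  0.516  0.887  0.138] 2.9953817204386723e-12
[ 0.748  0.478  1.863 -0.887  0.914 -1.746] 3.3306690738754696e-15
[1, -0.75, -0.5, 0.43, -0.24, -0.18, -0.93]  tip [ 0.497 -0.33   0.218] back [ 0.41  -0.341  0.221]
[1, -0.7, -0.58, 0.4, -0.23, -0.18, -0.93]  tip [ 0.504 -0.3    0.209] back [ 0.419 -0.322  0.215]
[1, -0.63, -0.64, 0.38, -0.21, -0.18, -0.94]  tip [ 0.508 -0.271  0.2  ] back [ 0.427 -0.303  0.21 ]
[1, -0.57, -0.7, 0.36, -0.2, -0.18, -0.95]  tip [ 0.51  -0.242  0.192] back [ 0.434 -0.285  0.205]
[1, -0.5, -0.76, 0.33, -0.2, -0.18, -0.95]  tip [ 0.51  -0.215  0.184] back [ 0.441 -0.266  0.201]
[1, -0.42, -0.8, 0.31, -0.18, -0.18, -
[... 2067 characters left out ...]
 [0.424 0.1   0.141] back [0.485 0.155 0.17 ]
[1, 0.83, 0.06, -0.38, -0.17, -0.25, -0.95]  tip [0.426 0.113 0.146] back [0.48  0.177 0.171]
[1, 0.82, 0.13, -0.4, -0.18, -0.27, -0.95]  tip [0.429 0.127 0.15 ] back [0.475 0.198 0.172]
[1, 0.79, 0.22, -0.44, -0.17, -0.27, -0.94]  tip [0.431 0.142 0.155] back [0.468 0.22  0.173]
[1, 0.75, 0.29, -0.47, -0.16, -0.3, -0.93]  tip [0.434 0.159 0.161] back [0.46  0.242 0.174]
[1, 0.72, 0.37, -0.49, -0.15, -0.3, -0.93]  tip [0.435 0.177 0.166] back [0.451 0.263 0.175]
[1, 0.66, 0.43, -0.53, -0.15, -0.33, -0.93]  tip [0.437 0.197 0.172] back [0.442 0.285 0.177]
[1, 0.61, 0.49, -0.56, -0.13, -0.34, -0.92]  tip [0.437 0.219 0.178] back [0.431 0.307 0.178]
```

Run:
```python
from kin import *
from h import plan
np.set_printoptions(precision=3,suppress=True,linewidth=200)
from rig import status
o=status.get_obs()
R0=Ro.from_quat(o["tool_rot"]).as_matrix(); a=(np.array([.345,-.36,.42]),R0)
qa,e=ik(*a,o["q"])
p,R=wp("L",-.05,.09); qb,e=ik(p,R,[.755,.46,1.863,-.87,.93,-1.76])
qm=(qa+qb)/2; qm[1]-=.18; print(qm)
a=jplan(qa,qm,19,1,*a); print(); jplan(qm,qb,19,1,*a)
```

```text
[-0.191  0.212  1.841 -0.186  0.9   -0.804]
[1, -0.72, -0.5, 0.21, -0.19, -0.1, -0.85]  tip [ 0.497 -0.334  0.224] back [ 0.409 -0.343  0.226]
[1, -0.67, -0.56, 0.19, -0.17, -0.11, -0.86]  tip [ 0.503 -0.307  0.221] back [ 0.417 -0.327  0.226]
[1, -0.61, -0.61, 0.16, -0.17, -0.1, -0.86]  tip [ 0.508 -0.281  0.218] back [ 0.425 -0.311  0.226]
[1, -0.56, -0.66, 0.14, -0.16, -0.1, -0.86]  tip [ 0.511 -0.256  0.215] back [ 0.432 -0.294  0.226]
[1, -0.5, -0.69, 0.12, -0.15, -0.1, -0.87]  tip [ 0.512 -0.232  0.212] back [ 0.439 -0.278  0.226]
[1, -0.44, -0.73, 0.1, -0.15, -0.09, -0.87]  tip [ 0.513 -0.208  0.209] back [ 0.445 -0.262  0.227]
[1, -0.37, -0.76, 0.07, -0.14, -0.09, -0.86]  tip [ 0.512 -0.186  0.207] back [ 0.452 -0.246  0.228]
[1, -0.3, -0.78, 0.05, -0.14, -0.09, -0.87]  tip [ 0.51  -0.164  0.205] back [ 0.457 -0.231  0.23 ]
[1, -0.24, -0.8, 0.02, -0.14, -0.08, -0.87]  tip [ 0.507 -0.144  0.203] back [ 0.463 -0.215  0.231]
[1, -0.17, -0.8, 0.0, -0.13, -0.07, -0.87]  tip [ 0.503 -0.125  0.202] back [ 0.468 -0.199  0.233]
[1, -0.1, -0.81, -0.03, -0.13, -0.08, -0.87]  tip [ 0.499
[... 1928 characters left out ...]
  tip [0.432 0.112 0.173] back [0.487 0.173 0.205]
[1, 0.8, 0.15, -0.2, -0.11, -0.19, -0.88]  tip [0.434 0.124 0.173] back [0.482 0.193 0.201]
[1, 0.78, 0.21, -0.22, -0.1, -0.21, -0.88]  tip [0.435 0.137 0.174] back [0.475 0.212 0.197]
[1, 0.77, 0.28, -0.25, -0.1, -0.21, -0.87]  tip [0.436 0.151 0.174] back [0.467 0.231 0.193]
[1, 0.73, 0.35, -0.28, -0.1, -0.23, -0.88]  tip [0.437 0.166 0.175] back [0.459 0.25  0.189]
[1, 0.7, 0.41, -0.3, -0.1, -0.24, -0.86]  tip [0.438 0.183 0.176] back [0.451 0.269 0.185]
[1, 0.66, 0.47, -0.33, -0.08, -0.26, -0.87]  tip [0.438 0.2   0.177] back [0.441 0.288 0.182]
[1, 0.62, 0.52, -0.35, -0.09, -0.26, -0.86]  tip [0.437 0.219 0.178] back [0.43  0.307 0.178]
```

Emit:
step_arm(steps=[[1,-0.03,-0.4,-0.72,0,0,0],[1,-0.03,-0.4,-0.72,0,0,0],[1,-0.03,-0.4,-0.72,0,0,0],[1,-0.03,-0.4,-0.72,0,0,0],[1,-0.03,-0.4,-0.72,0,0,0],[1,-0.03,-0.4,-0.72,0,0,0],[1,-0.03,-0.4,-0.72,0,0,0],[1,-0.03,-0.4,-0.72,0,0,0],[1,-0.03,-0.4,-0.72,0,0,0],[1,-0.03,-0.4,-0.72,0,0,0]])

```text
time: 22.8
position: [0.3462, -0.3593, 0.4194]
tool_rot: [-0.69, 0.69, -0.153, 0.153]
ft_force: [0.1, -0.4, -1.0]
grip_width: 0.0139
```

Emit:
step_arm(steps=[[1,-0.72,-0.5,0.21,-0.19,-0.1,-0.85],[1,-0.67,-0.56,0.19,-0.17,-0.11,-0.86],[1,-0.61,-0.61,0.16,-0.17,-0.1,-0.86],[1,-0.56,-0.66,0.14,-0.16,-0.1,-0.86],[1,-0.5,-0.69,0.12,-0.15,-0.1,-0.87],[1,-0.44,-0.73,0.1,-0.15,-0.09,-0.87],[1,-0.37,-0.76,0.07,-0.14,-0.09,-0.86],[1,-0.3,-0.78,0.05,-0.14,-0.09,-0.87],[1,-0.24,-0.8,0.02,-0.14,-0.08,-0.87],[1,-0.17,-0.8,0,-0.13,-0.07,-0.87]])

```text
time: 23.8
position: [0.4407, -0.1676, 0.4282]
tool_rot: [0.979, -0.176, 0.098, -0.015]
ft_force: [0.7, -0.1, -1.4]
grip_width: 0.0135
```

Emit:
step_arm(steps=[[1,-0.1,-0.81,-0.03,-0.13,-0.08,-0.87],[1,-0.03,-0.81,-0.05,-0.13,-0.06,-0.87],[1,0.03,-0.8,-0.07,-0.13,-0.07,-0.87],[1,0.1,-0.79,-0.1,-0.14,-0.06,-0.87],[1,0.15,-0.76,-0.13,-0.14,-0.05,-0.87],[1,0.22,-0.75,-0.15,-0.14,-0.06,-0.87],[1,0.28,-0.71,-0.17,-0.14,-0.05,-0.86],[1,0.33,-0.67,-0.2,-0.15,-0.05,-0.86],[1,0.38,-0.64,-0.22,-0.16,-0.05,-0.86],[1,0,0,0,0,0,0]])

```text
time: 24.8
position: [0.4519, 0.0095, 0.4455]
tool_rot: [0.929, 0.349, 0.045, 0.112]
ft_force: [0.5, -0.1, -1.7]
grip_width: 0.0137
```

Run:
```python
from kin import *
np.set_printoptions(precision=3,suppress=True,linewidth=200)
from rig import status
o=status.get_obs(); print(o["q"]-0)
p,R=wp("L",-.05,.09); qb,e=ik(p,R,[.755,.46,1.863,-.87,.93,-1.76])
jplan(o["q"],qb,20)
```

```text
[-0.187  0.215  1.841 -0.185  0.9   -0.804]
[1, 0.48, -0.55, 0.1, -0.05, -0.13, -0.83]  tip [0.454 0.013 0.2  ] back [ 0.506 -0.032  0.255]
[1, 0.52, -0.52, 0.07, -0.06, -0.12, -0.84]  tip [0.449 0.022 0.195] back [ 0.507 -0.015  0.251]
[1, 0.57, -0.47, 0.06, -0.06, -0.13, -0.84]  tip [0.445 0.03  0.191] back [0.507 0.002 0.246]
[1, 0.61, -0.42, 0.03, -0.07, -0.12, -0.84]  tip [0.441 0.038 0.187] back [0.508 0.019 0.241]
[1, 0.65, -0.38, 0.01, -0.08, -0.13, -0.84]  tip [0.438 0.046 0.184] back [0.508 0.037 0.237]
[1, 0.68, -0.32, -0.01, -0.07, -0.13, -0.84]  tip [0.435 0.054 0.181] back [0.507 0.054 0.232]
[1, 0.71, -0.27, -0.03, -0.09, -0.13, -0.84]  tip [0.434 0.062 0.178] back [0.506 0.072 0.228]
[1, 0.73, -0.21, -0.06, -0.08, -0.14, -0.84]  tip [0.432 0.07  0.177] back [0.504 0.09  0.223]
[1, 0.74, -0.16, -0.08, -0.09, -0.15, -0.84]  tip [0.431 0.078 0.175] back [0.501 0.108 0.219]
[1, 0.76, -0.09, -0.1, -0.1, -0.15, -0.84]  tip [0.431 0.087 0.174] back [0.498 0.126 0.215]
[1, 0.77, -0.02, -0.12, -0.09, -0.16, -0.83]  tip [0.431 0.096 0.173] back [0.494 0.144 0.211]
[1, 0.76, 0.03, -0.15, -0.1, -0.17, -0.84]  tip [0.431 0.106 0.173] back [0.49  0.162 0.207]
[1, 0.76, 0.1, -0.18, -0.1, -0.18, -0.84]  tip [0.432 0.117 0.173] back [0.485 0.181 0.203]
[1, 0.75, 0.16, -0.19, -0.1, -0.19, -0.83]  tip [0.434 0.128 0.173] back [0.479 0.199 0.199]
[1, 0.74, 0.22, -0.22, -0.1, -0.19, -0.83]  tip [0.435 0.141 0.173] back [0.473 0.217 0.195]
[1, 0.71, 0.28, -0.25, -0.09, -0.21, -0.83]  tip [0.436 0.154 0.174] back [0.466 0.235 0.192]
[1, 0.69, 0.34, -0.26, -0.1, -0.22, -0.83]  tip [0.437 0.169 0.175] back [0.458 0.253 0.188]
[1, 0.65, 0.4, -0.29, -0.09, -0.23, -0.82]  tip [0.438 0.185 0.176] back [0.45  0.271 0.185]
[1, 0.62, 0.45, -0.31, -0.08, -0.25, -0.82]  tip [0.438 0.201 0.177] back [0.441 0.289 0.181]
[1, 0.58, 0.5, -0.34, -0.08, -0.25, -0.82]  tip [0.437 0.219 0.178] back [0.431 0.307 0.178]
```

Tracks the model exactly.

Emit:
step_arm(steps=[[1,0.48,-0.55,0.1,-0.05,-0.13,-0.83],[1,0.52,-0.52,0.07,-0.06,-0.12,-0.84],[1,0.57,-0.47,0.06,-0.06,-0.13,-0.84],[1,0.61,-0.42,0.03,-0.07,-0.12,-0.84],[1,0.65,-0.38,0.01,-0.08,-0.13,-0.84],[1,0.68,-0.32,-0.01,-0.07,-0.13,-0.84],[1,0.71,-0.27,-0.03,-0.09,-0.13,-0.84],[1,0.73,-0.21,-0.06,-0.08,-0.14,-0.84],[1,0.74,-0.16,-0.08,-0.09,-0.15,-0.84],[1,0.76,-0.09,-0.1,-0.1,-0.15,-0.84]])

```text
time: 25.8
position: [0.4288, 0.1853, 0.3923]
tool_rot: [0.575, 0.79, -0.086, 0.195]
ft_force: [0.1, 0.2, -1.6]
grip_width: 0.0135
```

Emit:
step_arm(steps=[[1,0.77,-0.02,-0.12,-0.09,-0.16,-0.83],[1,0.76,0.03,-0.15,-0.1,-0.17,-0.84],[1,0.76,0.1,-0.18,-0.1,-0.18,-0.84],[1,0.75,0.16,-0.19,-0.1,-0.19,-0.83],[1,0.74,0.22,-0.22,-0.1,-0.19,-0.83],[1,0.71,0.28,-0.25,-0.09,-0.21,-0.83],[1,0.69,0.34,-0.26,-0.1,-0.22,-0.83],[1,0.65,0.4,-0.29,-0.09,-0.23,-0.82],[1,0.62,0.45,-0.31,-0.08,-0.25,-0.82],[1,0.58,0.5,-0.34,-0.08,-0.25,-0.82]])

```text
time: 26.8
position: [0.3326, 0.3535, 0.3443]
tool_rot: [0.021, 0.944, -0.201, 0.261]
ft_force: [0.2, 0.3, -1.6]
grip_width: 0.0136
```

```bash
cat > st3.py <<'E'
import sys
from kin import *
from h import *
np.set_printoptions(precision=3,suppress=True,linewidth=170)
side,tag=sys.argv[1:3]
o=snap("wrist",tag)[-1]
a,b=where2(o,side); print("depth,sole,along",a,"rot",b,"F",np.array(o["ft_force"]),"w",o["grip_width"],"t",o["time"],"q",np.array(o["q"]))
if len(sys.argv)>3:
    d,s,n=float(sys.argv[3]),float(sys.argv[4]),int(sys.argv[5])
    plan(*wp(side,d,s),1,n,o)
E
python3 st3.py L 12 -.03 .014 8; python3 pan.py 12
```

```text
depth,sole,along [-48.278  88.482   1.761] rot [ 0.065 -0.03   0.064] F [ 0.234  0.301 -1.563] w 0.013620013746469792 t 26.8 q [ 0.743  0.48   1.863 -0.891  0.911 -1.746]
[1, 0.01, 0.07, 0.38, 0.0, 0.0, 0.0] 
[1, 0.01, 0.08, 0.37, 0.0, 0.0, 0.0] 
[1, 0.01, 0.07, 0.38, 0.0, 0.0, 0.0] 
[1, 0.0, 0.08, 0.37, 0.0, 0.0, 0.0] 
[1, 0.01, 0.07, 0.38, -0.01, 0.0, 0.0] 
[1, 0.01, 0.08, 0.37, 0.0, 0.0, -0.01] 
[1, 0.01, 0.07, 0.38, 0.0, 0.0, 0.0] 
[1, 0.01, 0.07, 0.38, 0.0, 0.0, 0.0] 
err mm [ 0.04 -0.11 -0.07]
n 402 yrange -46.185831521742244 39.31848341333008 top height at L,mid,R ends: 12.363931511125532 14.905641282095416 17.4473510530653 slope tilt deg [-0.84 -3.03]
```

View pics/wrist12.png

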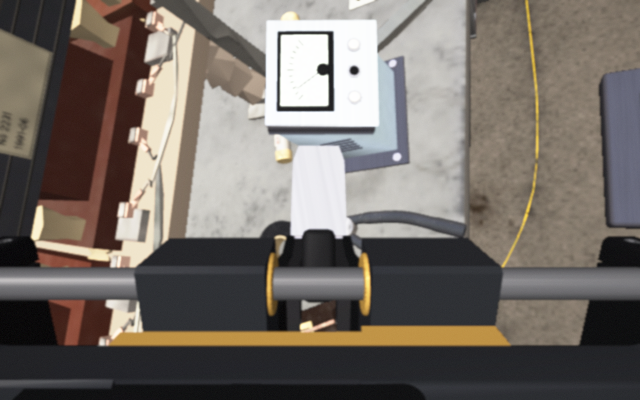

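Emit:
step_arm(steps=[[1,0.01,0.07,0.38,0,0,0],[1,0.01,0.08,0.37,0,0,0],[1,0.01,0.07,0.38,0,0,0],[1,0,0.08,0.37,0,0,0],[1,0.01,0.07,0.38,0,0,0],[1,0.01,0.08,0.37,0,0,0],[1,0.01,0.07,0.38,0,0,0],[1,0.01,0.07,0.38,0,0,0],[1,0,0,0,0,0,0],[1,0,0,0,0,0,0]])

```text
time: 27.85
position: [0.3696, 0.3375, 0.279]
tool_rot: [0.022, 0.944, -0.201, 0.261]
ft_force: [0.2, 0.7, -2.3]
grip_width: 0.0132
```

```bash
cat > rel.py <<'E'
import sys
from h import *
from kin import *
np.set_printoptions(precision=2,suppress=True,linewidth=170)
tag=sys.argv[1]
z=np.load(f"pics/wrist{tag}.npz"); p,d,K,R,t=[z[k] for k in "pdKRt"]
w=world(d,K,R,t); RT=Ro.from_quat(z["rot"]).as_matrix()
e,wx,n=wedge_in_world(z["pos"],RT); q=np.stack([(w-e)@wx,(w-e)@np.cross(n,wx),(w-e)@n],-1)*1e3  # in wedge axes from the thin edge
P=p.astype(int)
plate=(P.min(-1)>205)&(P[...,2]-P[...,0]>3)
print("blade centre:",[q[v,310:328].mean(0).round(1).tolist() for v in (155,175,195,215)])
m=plate&(abs(q[...,2])<25)&(q[...,0]>0)&(q[...,0]<110)&(abs(q[...,1])<50)
lab,L=cv2.connectedComponents(m.astype(np.uint8)); 
s=q[m]
for y0 in (-40,-25,25,40):
    k=abs(s[:,1]-y0)<6; 
    if k.sum()>20:
        u=s[k]; c=np.polyfit(u[:,0],u[:,2],1); print("wedge-y",y0,"near end x",np.percentile(u[:,0],1),"z at near end",np.polyval(c,np.percentile(u[:,0],1)),"pitch deg",np.degrees(c[0]),k.sum())
E
python3 st3.py L 13; python3 pan.py 13; python3 rel.py 13
```

```text
depth,sole,along [-29.399  14.187  -0.169] rot [0.096 0.    0.125] F [ 0.153  0.73  -2.254] w 0.013222334513177237 t 27.85 q [ 0.667  0.609  1.884 -1.03   0.784 -1.62 ]
n 6287 yrange -24.083299484429915 46.993032527404054 top height at L,mid,R ends: 11.787029258751518 14.289454768542525 16.79188027833353 slope tilt deg [ 0.   -2.99]
blade centre: [[-6.4, -0.5, 4.2], [-19.5, -0.5, 7.1], [-32.0, -0.5, 10.5], [-43.8, -0.5, 13.6]]
wedge-y -40 near end x 28.677597423070544 z at near end -2.628359399890871 pitch deg 3.1041168842278237 1986
wedge-y -25 near end x 28.63867274502974 z at near end -2.633760423792627 pitch deg 3.160779769766508 1581
wedge-y 25 near end x 28.549995540955614 z at near end -2.4259359056964263 pitch deg 2.0686195508814476 319
wedge-y 40 near end x 28.918618102742474 z at near end -2.530658378200487 pitch deg 2.9594007075563984 1338
```

View pics/wrist13.png

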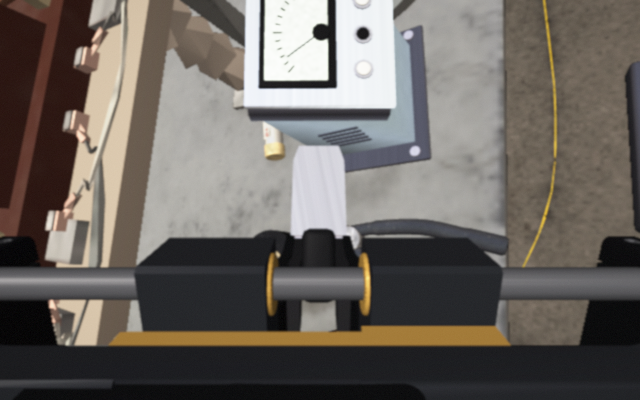

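Run:
```python
from kin import *
from h import plan
from rig import status
o=status.get_obs(); a=plan(*wp("L",-.022,.0016),1,4,o); a=plan(*wp("L",.012,.0016),1,7,None,*a); plan(*wp("L",.027,.0016),1,5,None,*a)
```

```text
[1, 0.0, -0.02, 0.15, 0.0, 0.0, 0.0] 
[1, 0.0, -0.01, 0.15, 0.0, 0.0, -0.01] 
[1, 0.0, -0.02, 0.14, -0.01, 0.0, 0.0] 
[1, 0.0, -0.02, 0.15, 0.0, 0.0, -0.01] 
err mm [ 0.01 -0.01  0.03]
[1, 0.0, -0.18, 0.08, 0.0, 0.0, 0.0] 
[1, 0.0, -0.17, 0.08, 0.0, 0.0, 0.0] 
[1, 0.0, -0.18, 0.09, 0.0, 0.0, 0.0] 
[1, 0.0, -0.17, 0.08, 0.0, 0.0, 0.0] 
[1, 0.0, -0.18, 0.08, 0.0, 0.0, 0.0] 
[1, 0.0, -0.18, 0.08, 0.0, 0.0, 0.0] 
[1, 0.0, -0.17, 0.09, 0.0, 0.0, 0.0] 
err mm [ 0.07  0.   -0.04]
[1, 0.0, -0.11, 0.05, 0.0, 0.0, 0.0] 
[1, 0.0, -0.11, 0.05, 0.0, 0.0, 0.0] 
[1, 0.0, -0.11, 0.05, 0.0, 0.0, 0.0] 
[1, 0.0, -0.11, 0.05, 0.0, 0.0, 0.0] 
[1, 0.0, -0.1, 0.05, 0.0, 0.0, 0.0] 
err mm [0.04 0.12 0.02]
```

Emit:
step_arm(steps=[[1,0,-0.02,0.15,0,0,0],[1,0,-0.01,0.15,0,0,-0.01],[1,0,-0.02,0.14,-0.01,0,0],[1,0,-0.02,0.15,0,0,-0.01],[1,0,-0.18,0.08,0,0,0],[1,0,-0.17,0.08,0,0,0],[1,0,-0.18,0.09,0,0,0],[1,0,-0.17,0.08,0,0,0],[1,0,0,0,0,0,0],[1,0,0,0,0,0,0]])

```text
time: 28.9
position: [0.378, 0.3108, 0.2684]
tool_rot: [0.02, 0.944, -0.2, 0.261]
ft_force: [0.8, 0.1, -1.6]
grip_width: 0.0133
```

```bash
python3 st3.py L 14 .018 .0015 6; python3 pan.py 14; python3 rel.py 14
```

```text
depth,sole,along [-2.535  1.551  0.246] rot [-0.019 -0.023 -0.004] F [ 0.83   0.072 -1.626] w 0.013260691273360992 t 28.9 q [ 0.611  0.619  1.927 -1.109  0.728 -1.577]
[1, 0.0, -0.12, 0.06, 0.0, 0.0, 0.0] 
[1, 0.0, -0.13, 0.06, 0.0, 0.0, 0.0] 
[1, 0.0, -0.12, 0.06, 0.0, 0.0, 0.0] 
[1, 0.0, -0.12, 0.05, 0.0, 0.0, 0.0] 
[1, 0.01, -0.13, 0.06, 0.0, 0.0, 0.0] 
[1, 0.0, -0.12, 0.06, 0.0, 0.0, 0.0] 
err mm [-0.09 -0.   -0.03]
n 8925 yrange -39.517667473585874 46.99956981185213 top height at L,mid,R ends: 11.838142463968033 14.339049823430422 16.83995718289281 slope tilt deg [ 0.01 -2.99]
blade centre: [[nan, nan, nan], [-19.5, -0.5, 7.3], [-32.0, -0.5, 10.7], [-43.9, -0.5, 13.9]]
wedge-y -40 near end x 1.9145688036216089 z at near end 10.120304778292901 pitch deg 3.1558602992751963 2774
wedge-y -25 near end x 1.8192992177070364 z at near end 10.136433296975277 pitch deg 3.1667091141640795 2283
wedge-y 25 near end x 1.959398849868621 z at near end 10.245387480536232 pitch deg 2.96325646066256 417
wedge-y 40 near end x 2.3132050539287112 z at near end 10.284535275130843 pitch deg 3.003157024394682 1980
```

Emit:
step_arm(steps=[[1,0,-0.12,0.06,0,0,0],[1,0,-0.13,0.06,0,0,0],[1,0,-0.12,0.06,0,0,0],[1,0,-0.12,0.05,0,0,0],[1,0,-0.13,0.06,0,0,0],[1,0,-0.12,0.06,0,0,0],[1,0,-0.11,0.05,0,0,0],[1,0,-0.11,0.05,0,0,0],[1,0,-0.11,0.05,0,0,0],[1,0,0,0,0,0,0]])

```text
time: 29.95
position: [0.3808, 0.2831, 0.2688]
tool_rot: [0.019, 0.945, -0.197, 0.262]
ft_force: [0.7, 7.7, -2.1]
grip_width: 0.0138
```

```bash
python3 st3.py L 15 .041 .0012 6; python3 pan.py 15; python3 rel.py 15
```

```text
depth,sole,along [23.811  0.474  1.788] rot [-0.448 -0.196 -0.021] F [ 0.707  7.705 -2.123] w 0.013810225886511549 t 29.95 q [ 0.556  0.605  1.974 -1.181  0.679 -1.545]
[1, 0.01, -0.09, 0.05, 0.01, 0.0, 0.0] 
[1, 0.0, -0.1, 0.04, 0.01, 0.01, 0.0] 
[1, 0.01, -0.09, 0.05, 0.01, 0.0, 0.0] 
[1, 0.01, -0.1, 0.04, 0.01, 0.01, 0.0] 
[1, 0.0, -0.09, 0.05, 0.01, 0.0, 0.0] 
[1, 0.01, -0.09, 0.05, 0.01, 0.0, 0.0] 
err mm [ 0.02  0.03 -0.08]
n 11421 yrange -46.99878382802014 46.998527987781884 top height at L,mid,R ends: 15.545580932707892 15.782140284368253 16.018699636028614 slope tilt deg [ 0.09 -0.28]
blade centre: [[-10.7, -0.5, 17.4], [-21.5, -0.5, 14.8], [-31.9, -0.4, 10.1], [-43.8, -0.4, 13.5]]
wedge-y -40 near end x 0.7310516860477186 z at near end 15.293993180606957 pitch deg 0.6973511118496626 2173
wedge-y -25 near end x 1.036910529287315 z at near end 15.273835068100588 pitch deg 0.6641497322266501 2009
wedge-y 25 near end x 62.361175005310756 z at near end 16.18408262547777 pitch deg -2.0921177848420043 260
wedge-y 40 near end x 0.595030972453062 z at near end 15.2072184482238 pitch deg 0.645036992258501 1639
```

View pics/wrist15.png

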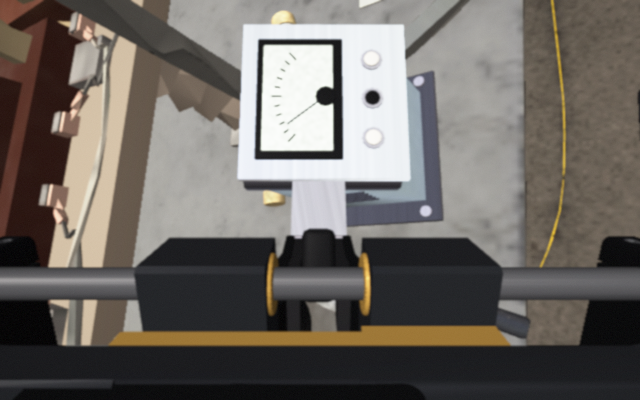

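Emit:
step_arm(steps=[[1,0.01,-0.09,0.05,0.01,0,0],[1,0,-0.1,0.04,0.01,0.01,0],[1,0.01,-0.09,0.05,0.01,0,0],[1,0.01,-0.1,0.04,0.01,0.01,0],[1,0,-0.09,0.05,0.01,0,0],[1,0.01,-0.09,0.05,0.01,0,0],[1,0,0,0,0,0,0],[1,0,0,0,0,0,0],[1,0,0,0,0,0,0],[1,0,0,0,0,0,0]])

```text
time: 31.0
position: [0.3806, 0.2657, 0.2675]
tool_rot: [0.022, 0.944, -0.204, 0.259]
ft_force: [0.6, 0.2, -2.7]
grip_width: 0.0135
```

```bash
python3 st3.py L 16 .043 .0012 3; python3 pan.py 16; python3 rel.py 16
```

```text
depth,sole,along [44.38   2.486 -1.687] rot [ 0.5    0.157 -0.023] F [ 0.64   0.188 -2.715] w 0.013536544264679089 t 31.0 q [ 0.525  0.602  2.001 -1.218  0.672 -1.527]
[1, -0.01, 0.0, 0.0, -0.02, -0.01, 0.0] 
[1, -0.02, -0.01, 0.0, -0.02, 0.0, 0.0] 
[1, -0.01, 0.0, 0.01, -0.02, -0.01, 0.0] 
err mm [-0.   -0.04 -0.11]
n 11379 yrange -46.99952137950198 45.91672645638837 top height at L,mid,R ends: 22.75853069493959 18.661823874365748 14.565117053791905 slope tilt deg [0.38 4.89]
blade centre: [[-11.6, -0.5, 20.2], [-23.3, -0.4, 21.5], [-33.8, -0.4, 19.6], [-43.8, -0.4, 13.6]]
wedge-y -40 near end x 0.5316807497483732 z at near end 16.08742003829649 pitch deg -5.523841496784174 1639
wedge-y -25 near end x 0.49057550351238466 z at near end 16.39962621292203 pitch deg -5.635176937174777 1209
wedge-y 25 near end x 43.72336485629349 z at near end 12.7841124880684 pitch deg -7.725981203318547 246
wedge-y 40 near end x 0.546723872960753 z at near end 16.82199608696929 pitch deg -5.4424484802173225 1023
```

Emit:
step_arm(steps=[[1,-0.01,0.06,0,-0.02,-0.01,0],[1,-0.01,0.08,-0.03,-0.01,0,0],[1,0,0.15,-0.07,-0.01,0,0],[1,0,0.2,-0.09,0,0,0],[1,0,0.25,-0.12,0,0,0],[1,0,0.3,-0.14,0,0,0],[1,0,0.36,-0.17,0,0,0],[1,0,0.36,-0.17,0,0,0],[1,0,0.36,-0.17,0,0,0],[1,0,0.2,-0.1,0,0,0]])

```text
time: 32.05
position: [0.3766, 0.3307, 0.2671]
tool_rot: [0.02, 0.944, -0.201, 0.26]
ft_force: [0.7, -0.5, -2.0]
grip_width: 0.0136
```

```bash
python3 st3.py L 17; python3 pan.py 17
```

```text
depth,sole,along [-22.165   0.637  -0.421] rot [ 0.089  0.015 -0.046] F [ 0.672 -0.484 -1.964] w 0.01364955467972495 t 32.05 q [ 0.647  0.631  1.891 -1.067  0.759 -1.595]
n 7159 yrange -19.290951320256383 46.98744863269307 top height at L,mid,R ends: 19.379183549935995 17.23676685421146 15.094350158486925 slope tilt deg [0.4  2.56]
```

View pics/wrist17.png

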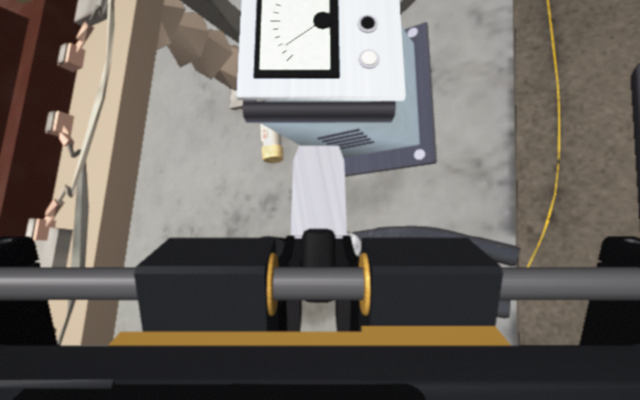

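Run:
```python
from kin import *
from h import plan
np.set_printoptions(precision=3,suppress=True,linewidth=200)
from rig import status
o=status.get_obs()
a=plan(*wp("L",-.04,.10),1,5,o); qa,e=ik(*a,o["q"]); print(qa)
qb,e=ik(*wp("R",-.045,.08),[-.848,.335,2.146,.858,.953,-1.66]); print(qb,e)
qm=(qa+qb)/2; qm[1]-=.15; print(qm)
b=jplan(qa,qm,13,1,*a); print(); jplan(qm,qb,13,1,*b)
```

```text
[1, 0.0, -0.21, -0.78, 0.0, 0.0, 0.0] 
[1, 0.0, -0.22, -0.78, 0.0, 0.0, 0.0] 
[1, -0.01, -0.21, -0.78, 0.0, 0.0, 0.0] 
[1, 0.0, -0.22, -0.78, 0.0, 0.0, 0.0] 
[1, 0.0, -0.21, -0.78, 0.0, 0.0, 0.01] 
err mm [-0.06  0.05 -0.  ]
[ 0.738  0.452  1.882 -0.886  0.914 -1.759]
[-0.816  0.382  2.152  0.906  0.905 -1.699] 4.704797997609617e-12
[-0.039  0.267  2.017  0.01   0.909 -1.729]
[1, -0.3, -0.78, 0.52, 0.12, 0.52, 0.68]  tip [0.423 0.182 0.179] back [0.426 0.27  0.183]
[1, -0.36, -0.74, 0.47, 0.11, 0.5, 0.68]  tip [0.412 0.16  0.172] back [0.424 0.246 0.179]
[1, -0.41, -0.69, 0.42, 0.09, 0.5, 0.7]  tip [0.399 0.141 0.165] back [0.421 0.225 0.176]
[1, -0.45, -0.64, 0.37, 0.08, 0.48, 0.71]  tip [0.386 0.125 0.159] back [0.417 0.206 0.173]
[1, -0.5, -0.59, 0.32, 0.06, 0.46, 0.72]  tip [0.373 0.112 0.154] back [0.414 0.188 0.171]
[1, -0.53, -0.54, 0.26, 0.05, 0.46, 0.72]  tip [0.361 0.102 0.149] back [0.409 0.173 0.169]
[1, -0.55, -0.49, 0.22, 0.03, 0.45, 0.73]  tip [0.349 0.095 0.145] back [0.405 0.159 0.168]
[1, -0.59, -0.43, 0.16, 0.02, 0.43, 0.74]  tip [0.338 0.09  0.143] back [0.401 0.1
[... 981 characters left out ...]
.346 0.107 0.137] back [0.414 0.055 0.159]
[1, -0.56, 0.35, -0.12, -0.07, 0.44, 0.77]  tip [0.359 0.104 0.14 ] back [0.421 0.044 0.159]
[1, -0.53, 0.4, -0.17, -0.08, 0.44, 0.76]  tip [0.374 0.099 0.143] back [0.428 0.032 0.16 ]
[1, -0.49, 0.45, -0.21, -0.11, 0.45, 0.77]  tip [0.39  0.092 0.147] back [0.435 0.018 0.161]
[1, -0.46, 0.49, -0.26, -0.12, 0.46, 0.76]  tip [0.406 0.081 0.152] back [0.443 0.001 0.163]
[1, -0.4, 0.54, -0.29, -0.14, 0.46, 0.75]  tip [0.423 0.067 0.157] back [ 0.451 -0.017  0.165]
[1, -0.36, 0.59, -0.33, -0.15, 0.48, 0.75]  tip [0.441 0.05  0.163] back [ 0.458 -0.037  0.167]
[1, -0.31, 0.62, -0.37, -0.17, 0.48, 0.75]  tip [0.457 0.029 0.169] back [ 0.464 -0.059  0.169]
```

Emit:
step_arm(steps=[[1,0,-0.21,-0.78,0,0,0],[1,0,-0.22,-0.78,0,0,0],[1,-0.01,-0.21,-0.78,0,0,0],[1,0,-0.22,-0.78,0,0,0],[1,0,-0.21,-0.78,0,0,0.01],[1,-0.3,-0.78,0.52,0.12,0.52,0.68],[1,-0.36,-0.74,0.47,0.11,0.5,0.68],[1,-0.41,-0.69,0.42,0.09,0.5,0.7],[1,-0.45,-0.64,0.37,0.08,0.48,0.71],[1,-0.5,-0.59,0.32,0.06,0.46,0.72]])

```text
time: 33.1
position: [0.362, 0.2348, 0.3587]
tool_rot: [0.292, 0.933, -0.157, 0.136]
ft_force: [0.4, 0.1, -1.4]
grip_width: 0.0138
```

Emit:
step_arm(steps=[[1,-0.53,-0.54,0.26,0.05,0.46,0.72],[1,-0.55,-0.49,0.22,0.03,0.45,0.73],[1,-0.59,-0.43,0.16,0.02,0.43,0.74],[1,-0.6,-0.37,0.11,-0.01,0.43,0.74],[1,-0.61,-0.32,0.05,-0.02,0.42,0.75],[1,-0.61,-0.26,0.01,-0.05,0.42,0.74],[1,-0.62,-0.2,-0.04,-0.06,0.41,0.75],[1,-0.62,-0.14,-0.09,-0.09,0.4,0.75],[1,-0.63,0.02,0.2,0.05,0.43,0.75],[1,0,0,0,0,0,0]])

```text
time: 34.1
position: [0.3761, 0.0788, 0.3707]
tool_rot: [0.706, 0.707, 0.001, -0.046]
ft_force: [0.2, 0.4, -2.0]
grip_width: 0.0138
```

Run:
```python
from kin import *
np.set_printoptions(precision=3,suppress=True,linewidth=200)
from rig import status
o=status.get_obs(); print(o["q"]-0,o["grip_width"],o["time"])
qb,e=ik(*wp("R",-.045,.08),[-.848,.335,2.146,.858,.953,-1.66])
jplan(o["q"],qb,13)
```

```text
[-0.107  0.274  2.029  0.077  0.91  -1.728] 0.013820866995056814 34.1
[1, -0.57, 0.07, 0.14, 0.03, 0.39, 0.7]  tip [0.314 0.098 0.137] back [0.396 0.086 0.167]
[1, -0.57, 0.12, 0.08, 0.02, 0.4, 0.69]  tip [0.318 0.101 0.135] back [0.398 0.08  0.165]
[1, -0.57, 0.17, 0.05, -0.01, 0.4, 0.71]  tip [0.324 0.104 0.135] back [0.401 0.073 0.162]
[1, -0.55, 0.21, 0.0, -0.02, 0.39, 0.7]  tip [0.331 0.106 0.135] back [0.406 0.066 0.161]
[1, -0.54, 0.26, -0.05, -0.04, 0.4, 0.71]  tip [0.341 0.106 0.136] back [0.411 0.057 0.16 ]
[1, -0.52, 0.3, -0.09, -0.05, 0.41, 0.7]  tip [0.352 0.105 0.139] back [0.417 0.048 0.16 ]
[1, -0.49, 0.35, -0.13, -0.08, 0.4, 0.71]  tip [0.365 0.101 0.141] back [0.423 0.037 0.16 ]
[1, -0.47, 0.39, -0.17, -0.08, 0.42, 0.7]  tip [0.38  0.096 0.145] back [0.43  0.025 0.161]
[1, -0.43, 0.43, -0.2, -0.1, 0.41, 0.7]  tip [0.394 0.088 0.149] back [0.437 0.012 0.161]
[1, -0.4, 0.46, -0.24, -0.12, 0.43, 0.7]  tip [0.41  0.077 0.153] back [ 0.444 -0.003  0.163]
[1, -0.35, 0.51, -0.28, -0.13, 0.43, 0.69]  tip [0.426 0.064 0.159] back [ 0.452 -0.02   0.165]
[1, -0.32, 0.54, -0.31, -0.14, 0.43, 0.69]  tip [0.442 0.048 0.164] back [ 0.458 -0.039  0.167]
[1, -0.27, 0.57, -0.33, -0.15, 0.45, 0.69]  tip [0.457 0.029 0.169] back [ 0.464 -0.059  0.169]
```

Emit:
step_arm(steps=[[1,-0.57,0.07,0.14,0.03,0.39,0.7],[1,-0.57,0.12,0.08,0.02,0.4,0.69],[1,-0.57,0.17,0.05,-0.01,0.4,0.71],[1,-0.55,0.21,0,-0.02,0.39,0.7],[1,-0.54,0.26,-0.05,-0.04,0.4,0.71],[1,-0.52,0.3,-0.09,-0.05,0.41,0.7],[1,-0.49,0.35,-0.13,-0.08,0.4,0.71],[1,-0.47,0.39,-0.17,-0.08,0.42,0.7],[1,-0.43,0.43,-0.2,-0.1,0.41,0.7],[1,-0.4,0.46,-0.24,-0.12,0.43,0.7]])

```text
time: 35.1
position: [0.3802, -0.069, 0.3406]
tool_rot: [0.928, 0.255, 0.185, -0.201]
ft_force: [0.3, 0.8, -1.3]
grip_width: 0.0134
```

Run:
```python
from kin import *
from h import plan
np.set_printoptions(precision=3,suppress=True,linewidth=200)
from rig import status
o=status.get_obs(); print(o["q"]-0,o["grip_width"],o["time"])
qb,e=ik(*wp("R",-.04,.075),[-.848,.335,2.146,.858,.953,-1.66])
a=jplan(o["q"],qb,5)
plan(*wp("R",-.03,.014),1,4,None,*a)
```

```text
[-0.649  0.358  2.124  0.717  0.906 -1.707] 0.01339803295398724 35.1
[1, -0.21, 0.29, -0.12, -0.08, 0.26, 0.42]  tip [0.42  0.072 0.156] back [ 0.449 -0.01   0.163]
[1, -0.19, 0.31, -0.13, -0.08, 0.26, 0.42]  tip [0.43  0.064 0.158] back [ 0.454 -0.02   0.164]
[1, -0.18, 0.32, -0.13, -0.09, 0.26, 0.41]  tip [0.44  0.055 0.16 ] back [ 0.458 -0.031  0.164]
[1, -0.16, 0.33, -0.15, -0.09, 0.26, 0.42]  tip [0.449 0.045 0.162] back [ 0.462 -0.042  0.164]
[1, -0.15, 0.35, -0.16, -0.1, 0.27, 0.42]  tip [0.459 0.034 0.165] back [ 0.466 -0.054  0.165]
[1, 0.0, 0.17, 0.59, 0.0, 0.0, 0.0] 
[1, 0.0, 0.17, 0.6, 0.0, 0.0, 0.0] 
[1, 0.0, 0.16, 0.59, 0.0, 0.0, 0.0] 
[1, 0.0, 0.17, 0.6, 0.0, 0.0, 0.0] 
err mm [ 0.03  0.08 -0.08]
```

Emit:
step_arm(steps=[[1,-0.21,0.29,-0.12,-0.08,0.26,0.42],[1,-0.19,0.31,-0.13,-0.08,0.26,0.42],[1,-0.18,0.32,-0.13,-0.09,0.26,0.41],[1,-0.16,0.33,-0.15,-0.09,0.26,0.42],[1,-0.15,0.35,-0.16,-0.1,0.27,0.42],[1,0,0.17,0.59,0,0,0],[1,0,0.17,0.6,0,0,0],[1,0,0.16,0.59,0,0,0],[1,0,0.17,0.6,0,0,0],[1,0,0,0,0,0,0]])

```text
time: 36.1
position: [0.4039, -0.1037, 0.278]
tool_rot: [0.94, 0.094, 0.243, -0.22]
ft_force: [-0.1, 0.5, -1.6]
grip_width: 0.0135
```

```bash
python3 st3.py R 18 -.022 .0018 4; python3 pan.py 18; python3 rel.py 18;python3 - <<'E'
from kin import *
from h import plan
plan(*wp("R",.0,.0018),1,5,None,*wp("R",-.022,.0018))
E
```

```text
depth,sole,along [-28.857  13.015  -0.817] rot [ 0.107 -0.164 -0.157] F [-0.076  0.473 -1.573] w 0.013528363735482104 t 36.1 q [-0.717  0.544  2.15   1.083  0.777 -1.842]
[1, 0.0, -0.02, 0.13, 0.0, 0.01, 0.0] 
[1, 0.0, -0.02, 0.13, -0.01, 0.0, 0.01] 
[1, 0.0, -0.02, 0.13, 0.0, 0.01, 0.0] 
[1, 0.0, -0.02, 0.13, 0.0, 0.0, 0.01] 
err mm [-0.05  0.12  0.01]
n 6370 yrange -46.99926929284516 21.554990974170757 top height at L,mid,R ends: 19.640088977785414 17.42271113948925 15.20533330119309 slope tilt deg [0.34 2.65]
blade centre: [[-6.3, -0.1, 4.4], [-19.4, -0.0, 7.6], [-31.8, -0.0, 10.6], [-43.7, -0.0, 13.5]]
wedge-y -40 near end x 27.82537454270036 z at near end 2.3596717928651856 pitch deg 2.640862611457191 1340
wedge-y -25 near end x 27.4577782323912 z at near end 2.08409170208289 pitch deg 3.762320169864267 348
wedge-y 25 near end x 27.997544143390254 z at near end 1.9788697998206008 pitch deg 2.536753122201118 1588
wedge-y 40 near end x 28.48096983534927 z at near end 1.812158001548445 pitch deg 2.5283347186431904 1954
[1, 0.0, -0.16, 0.07, 0.0, 0.0, 0.0] 
[1, 0.0, -0.16, 0.08, 0.0, 0.0, 0.0] 
[1, 0.0, -0.16, 0.07, 0.0, 0.0, 0.0] 
[1, 0.0, -0.16, 0.08, 0.0, 0.0, 0.0] 
[1, 0.0, -0.16, 0.07, 0.0, 0.0, 0.0] 
err mm [-0.06  0.03  0.09]
```

View pics/wrist18.png

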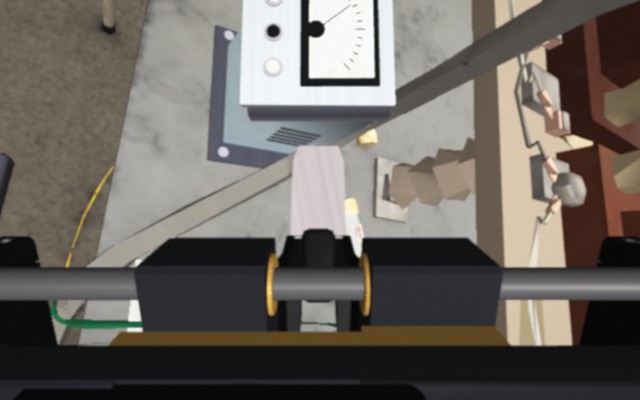

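Emit:
step_arm(steps=[[1,0.01,-0.02,0.13,0,0.01,0],[1,0.01,-0.02,0.13,-0.01,0,0.01],[1,0,-0.02,0.13,0,0.01,0],[1,0,-0.02,0.13,0,0,0.01],[1,0,-0.16,0.07,0,0,0],[1,0,-0.16,0.08,0,0,0],[1,0,-0.16,0.07,0,0,0],[1,0,-0.16,0.08,0,0,0],[1,0,-0.16,0.07,0,0,0],[1,0,0,0,0,0,0]])

```text
time: 37.15
position: [0.4067, -0.074, 0.27]
tool_rot: [0.94, 0.091, 0.245, -0.219]
ft_force: [-0.3, 1.0, -1.4]
grip_width: 0.0135
```

```bash
python3 st3.py R 19 .03 .0016 9; python3 pan.py 19; python3 rel.py 19
```

```text
depth,sole,along [-0.03   3.135  1.038] rot [-0.051  0.14   0.131] F [-0.341  0.963 -1.363] w 0.013469202019826996 t 37.15 q [-0.65   0.562  2.178  1.185  0.731 -1.887]
[1, 0.0, -0.12, 0.06, 0.0, 0.0, 0.0] 
[1, 0.0, -0.11, 0.07, 0.0, 0.0, 0.0] 
[1, -0.01, -0.12, 0.06, 0.0, -0.01, -0.01] 
[1, 0.0, -0.12, 0.06, 0.0, 0.0, 0.0] 
[1, 0.0, -0.12, 0.06, 0.0, 0.0, 0.0] 
[1, 0.0, -0.11, 0.07, 0.0, 0.0, 0.0] 
[1, 0.0, -0.12, 0.06, 0.0, 0.0, 0.0] 
[1, 0.0, -0.12, 0.06, 0.01, -0.01, 0.0] 
[1, -0.01, -0.11, 0.07, 0.0, 0.0, -0.01] 
err mm [-0.01 -0.04 -0.16]
n 9536 yrange -46.98954109790402 41.360898497125824 top height at L,mid,R ends: 19.61480621708913 17.42328970904396 15.231773200998791 slope tilt deg [0.36 2.62]
blade centre: [[-6.2, -0.1, 4.2], [-19.4, -0.0, 7.6], [-31.9, -0.0, 10.8], [nan, nan, nan]]
wedge-y -40 near end x 0.6882615877183478 z at near end 12.324193533718265 pitch deg 2.675277039083008 2121
wedge-y -25 near end x 0.2925056112641554 z at near end 12.197897895587777 pitch deg 2.694156429961966 441
wedge-y 25 near end x 0.7583592641725648 z at near end 12.091798766531873 pitch deg 2.658264235042491 2498
wedge-y 40 near end x 0.844882473938569 z at near end 11.908195315449069 pitch deg 2.7081669586513746 2694
```

Emit:
step_arm(steps=[[1,-0.01,-0.09,0.12,0,0,0],[1,0,-0.11,0.07,0,-0.01,-0.01],[1,-0.01,-0.12,0.06,0,-0.01,-0.01],[1,0,-0.12,0.06,0,0,0],[1,0,-0.12,0.06,0,0,0],[1,0,-0.12,0.06,0,0,0],[1,0,-0.12,0.06,0,0,0],[1,0,-0.12,0.06,0,0,0],[1,0,-0.12,0.06,0,0,0],[1,0,0,0,0,0,0]])

```text
time: 38.2
position: [0.4062, -0.0473, 0.2682]
tool_rot: [0.941, 0.091, 0.246, -0.213]
ft_force: [-11.8, -17.5, 14.7]
grip_width: 0.0136
```

```bash
python3 st3.py R 20 .041 .0012 5; python3 pan.py 20
```

```text
depth,sole,along [24.33  -0.902  1.185] rot [-0.728  0.115 -0.07 ] F [-11.775 -17.538  14.669] w 0.013596316177507721 t 38.2 q [-0.587  0.563  2.203  1.267  0.689 -1.919]
[1, -0.01, -0.1, 0.04, 0.02, 0.0, 0.0] 
[1, 0.0, -0.11, 0.05, 0.02, -0.01, 0.0] 
[1, -0.01, -0.1, 0.05, 0.01, 0.0, 0.01] 
[1, 0.0, -0.11, 0.04, 0.02, 0.0, 0.0] 
[1, -0.01, -0.1, 0.05, 0.02, 0.0, 0.0] 
err mm [ 0.06  0.01 -0.07]
n 11870 yrange -46.99846159792693 46.91863848053106 top height at L,mid,R ends: 19.164860780203487 17.456916063091303 15.748971345979118 slope tilt deg [0.09 2.04]
```

Emit:
step_arm(steps=[[1,0,-0.02,-0.045,0.02,0,0],[1,0,-0.02,-0.045,0.02,0,0],[1,0,0,0,0,0,0],[1,0,-0.07,0.035,0,0,0],[1,0,-0.07,0.035,0,0,0],[1,0,-0.07,0.035,0,0,0],[1,0,0,0,0,0,0],[1,0,0,0,0,0,0],[1,0,0,0,0,0,0],[1,0,0,0,0,0,0]])

```text
time: 39.25
position: [0.404, -0.0388, 0.2692]
tool_rot: [0.94, 0.093, 0.244, -0.221]
ft_force: [0.2, 0.3, -2.1]
grip_width: 0.0136
```

```bash
python3 st3.py R 21 .041 .0012 5; python3 pan.py 21; python3 rel.py 21
```

```text
depth,sole,along [36.263  3.275 -0.115] rot [ 0.248 -0.006 -0.018] F [ 0.241  0.316 -2.122] w 0.013639775963977228 t 39.25 q [-0.574  0.561  2.211  1.272  0.698 -1.915]
[1, 0.0, -0.04, 0.03, -0.01, 0.0, 0.0] 
[1, 0.0, -0.03, 0.03, 0.0, 0.0, 0.0] 
[1, 0.0, -0.04, 0.03, -0.01, 0.0, 0.0] 
[1, 0.0, -0.03, 0.03, 0.0, 0.0, 0.0] 
[1, 0.0, -0.04, 0.03, -0.01, 0.0, 0.0] 
err mm [-0.06  0.09 -0.06]
n 11092 yrange -46.979264288861884 46.997472027704546 top height at L,mid,R ends: 18.07941230338095 20.0335644181978 21.98771653301465 slope tilt deg [-0.04 -2.33]
blade centre: [[-11.5, -0.0, 20.1], [-22.9, -0.0, 20.5], [-33.6, -0.0, 18.8], [-43.7, -0.0, 13.7]]
wedge-y -40 near end x 0.6037194475992226 z at near end 17.222996735880674 pitch deg -2.644309663038197 1408
wedge-y -25 near end x 51.091491414639876 z at near end 14.99905474209694 pitch deg -3.634619095856489 249
wedge-y 25 near end x 0.5417104506742694 z at near end 17.43339807691989 pitch deg -2.8228700930801853 1408
wedge-y 40 near end x 0.47125420274636176 z at near end 17.27034397865612 pitch deg -2.646018404713317 1832
```

View pics/wrist21.png

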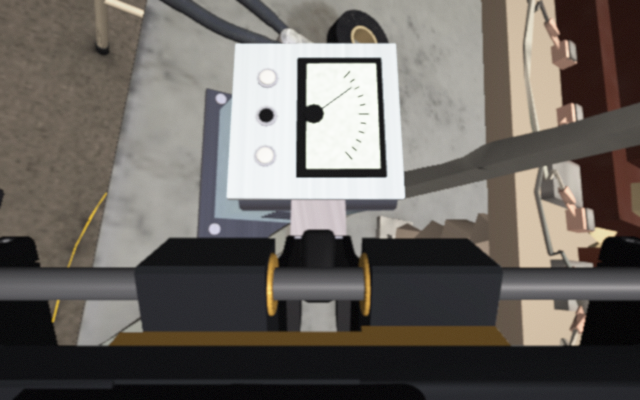

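Emit:
step_arm(steps=[[1,0,0.06,-0.03,-0.01,0,0],[1,0,0.1,-0.04,-0.01,0,0],[1,0,0.15,-0.07,-0.01,0,0],[1,0,0.2,-0.09,0,0,0],[1,0,0.25,-0.12,0,0,0],[1,0,0.3,-0.14,0,0,0],[1,0,0.36,-0.17,0,0,0],[1,0,0.36,-0.17,0,0,0],[1,0,0.36,-0.17,0,0,0],[1,0,0.2,-0.1,0,0,0]])

```text
time: 40.3
position: [0.4094, -0.1049, 0.2693]
tool_rot: [0.94, 0.092, 0.245, -0.219]
ft_force: [-0.5, 0.7, -1.6]
grip_width: 0.0138
```

```bash
python3 st3.py R 22 -.04 .06 4; python3 pan.py 22
```

```text
depth,sole,along [-31.268   2.315   0.492] rot [-0.108  0.057  0.004] F [-0.52   0.662 -1.622] w 0.01383693512358041 t 40.3 q [-0.71   0.569  2.143  1.111  0.764 -1.865]
[1, 0.0, -0.16, -0.56, 0.0, 0.0, 0.0] 
[1, 0.0, -0.16, -0.56, 0.01, 0.0, 0.0] 
[1, -0.01, -0.16, -0.56, 0.0, -0.01, 0.0] 
[1, 0.0, -0.16, -0.55, 0.0, 0.0, 0.0] 
err mm [ 0.04  0.01 -0.13]
n 5908 yrange -46.99775445327312 9.746273671134253 top height at L,mid,R ends: 18.545294268950997 18.455061199111864 18.36482812927273 slope tilt deg [-0.01  0.11]
```

Run:
```python
from kin import *
from h import plan
np.set_printoptions(precision=3,suppress=True,linewidth=200)
from rig import status
o=status.get_obs()
a=plan(*wp("R",-.05,.115),1,6,o); qa,e=ik(*a,o["q"]); print(qa,e)
qb,e=ik(*dpose(.411,-.367,.24,0,PHI),[-1.1,.4,1.8,.5,.8,.1]); print(qb,e)
b=jplan(qa,qb,15,1,*a)
```

```text
[1, 0.0, -0.2, -0.73, 0.0, 0.0, 0.0] 
[1, 0.0, -0.21, -0.73, 0.01, 0.0, 0.0] 
[1, -0.01, -0.2, -0.74, 0.0, 0.0, 0.0] 
[1, 0.0, -0.21, -0.73, 0.0, -0.01, 0.0] 
[1, 0.0, -0.2, -0.73, 0.01, 0.0, 0.0] 
[1, 0.0, -0.21, -0.73, 0.0, 0.0, 0.0] 
err mm [ 0.07  0.11 -0.01]
[-0.865  0.297  2.145  0.83   0.987 -1.636] 1.1373679775772416e-11
[-1.143  0.359  1.848  0.554  0.823  0.068] 2.331301818259135e-11
[1, 0.05, 0.56, -0.25, -0.22, -0.01, 0.78]  tip [0.449 0.002 0.198] back [ 0.447 -0.086  0.197]
[1, 0.09, 0.56, -0.25, -0.22, 0.0, 0.78]  tip [ 0.457 -0.02   0.197] back [ 0.446 -0.107  0.194]
[1, 0.15, 0.56, -0.25, -0.22, 0.03, 0.78]  tip [ 0.465 -0.043  0.196] back [ 0.444 -0.129  0.192]
[1, 0.19, 0.55, -0.24, -0.21, 0.06, 0.78]  tip [ 0.472 -0.066  0.195] back [ 0.443 -0.149  0.19 ]
[1, 0.24, 0.53, -0.24, -0.22, 0.07, 0.79]  tip [ 0.478 -0.091  0.194] back [ 0.44  -0.17   0.189]
[1, 0.29, 0.52, -0.24, -0.2, 0.1, 0.78]  tip [ 0.484 -0.116  0.193] back [ 0.438 -0.19   0.188]
[1, 0.33, 0.5, -0.23, -0.2, 0.11, 0.79]  tip [ 0.488 -0.142  0.192] back [ 0.434 -0.211  0.187]
[1, 0.38, 0.47, -0.23, -0.18, 0.14, 0.79]  tip [ 0.492 -0.168  0.192] back [ 0.431 -0.231  0.187]
[1, 0.43, 0.44, -0.22, -0.17, 0.15, 0.8]  tip [ 0.495 -0.195  0.191] back [ 0.427 -0.251  0.187]
[1, 0.46, 0.4, -0.22, -0.16, 0.18, 0.79]  tip [ 0.497 -0.223  0.191] back [ 0.423 -0.271  0.188]
[1, 0.51, 0.37, -0.21, -0.13, 0.18, 0.79]  tip [ 0.497 -0.251  0.191] back [ 0.418 -0.29   0.189]
[1, 0.53, 0.32, -0.21, -0.12, 0.2, 0.8]  tip [ 0.496 -0.28   0.192] back [ 0.413 -0.309  0.19 ]
[1, 0.58, 0.28, -0.2, -0.1, 0.22, 0.8]  tip [ 0.494 -0.309  0.193] back [ 0.408 -0.329  0.192]
[1, 0.59, 0.23, -0.2, -0.08, 0.22, 0.8]  tip [ 0.49  -0.338  0.194] back [ 0.403 -0.348  0.194]
[1, 0.63, 0.18, -0.18, -0.06, 0.23, 0.8]  tip [ 0.485 -0.367  0.195] back [ 0.397 -0.367  0.196]
```

Emit:
step_arm(steps=[[1,0,-0.2,-0.73,0,0,0],[1,0,-0.21,-0.73,0.01,0,0],[1,-0.01,-0.2,-0.74,0,0,0],[1,0,-0.21,-0.73,0,-0.01,0],[1,0,-0.2,-0.73,0.01,0,0],[1,0,-0.21,-0.73,0,0,0],[1,0,0,0,0,0,0],[1,0.05,0.56,-0.25,-0.22,-0.01,0.78],[1,0.09,0.56,-0.25,-0.22,0,0.78],[1,0.15,0.56,-0.25,-0.22,0.03,0.78]])

```text
time: 41.35
position: [0.3601, -0.1729, 0.3674]
tool_rot: [0.951, -0.075, 0.209, -0.214]
ft_force: [0.7, 0.1, -1.2]
grip_width: 0.0131
```

Emit:
step_arm(steps=[[1,0.19,0.55,-0.24,-0.21,0.06,0.78],[1,0.24,0.53,-0.24,-0.22,0.07,0.79],[1,0.29,0.52,-0.24,-0.2,0.1,0.78],[1,0.33,0.5,-0.23,-0.2,0.11,0.79],[1,0.38,0.47,-0.23,-0.18,0.14,0.79],[1,0.43,0.44,-0.22,-0.17,0.15,0.8],[1,0.46,0.4,-0.22,-0.16,0.18,0.79],[1,0.51,0.37,-0.21,-0.13,0.18,0.79],[1,0.53,0.32,-0.21,-0.12,0.2,0.8],[1,0.58,0.28,-0.2,-0.1,0.22,0.8]])

```text
time: 42.35
position: [0.3496, -0.3332, 0.3819]
tool_rot: [0.765, -0.604, 0.152, -0.165]
ft_force: [0.5, 0.2, -1.3]
grip_width: 0.0135
```

Run:
```python
from kin import *
from h import plan
np.set_printoptions(precision=3,suppress=True,linewidth=200)
from rig import status
o=status.get_obs(); print(o["q"]-0,o["time"],wedge_in_world(np.array(o["position"]),Ro.from_quat(o["tool_rot"]).as_matrix()))
a=plan(*dpose(.411,-.366,.2,0,PHI),1,3,o); b=plan(*dpose(.411,-.366,.06,0,PHI),1,7,None,*a)
```

```text
[-1.104  0.353  1.891  0.591  0.844 -0.155] 42.35 (array([ 0.494, -0.306,  0.191]), array([0.974, 0.225, 0.013]), array([-0.021,  0.03 ,  0.999]))
[1, 0.39, 0.38, 0.32, -0.04, 0.16, 0.52] 
[1, 0.4, 0.36, 0.34, -0.04, 0.16, 0.53] 
[1, 0.43, 0.32, 0.34, -0.04, 0.16, 0.52] 
err mm [-0.07 -0.11  0.01]
[1, 0.0, 0.34, 0.72, 0.0, 0.0, 0.0] 
[1, 0.0, 0.34, 0.73, 0.0, 0.0, 0.0] 
[1, 0.0, 0.34, 0.72, 0.0, 0.0, 0.0] 
[1, 0.0, 0.34, 0.73, 0.0, 0.0, 0.0] 
[1, 0.0, 0.34, 0.72, 0.0, 0.0, 0.0] 
[1, 0.0, 0.34, 0.73, 0.0, 0.0, 0.0] 
[1, 0.0, 0.33, 0.72, 0.0, 0.0, 0.0] 
err mm [ 0.07 -0.04  0.09]
```

Emit:
step_arm(steps=[[1,0.39,0.38,0.32,-0.04,0.16,0.52],[1,0.4,0.36,0.34,-0.04,0.16,0.53],[1,0.43,0.32,0.34,-0.04,0.16,0.52],[1,0,0.34,0.72,0,0,0],[1,0,0.34,0.73,0,0,0],[1,0,0.34,0.72,0,0,0],[1,0,0.34,0.73,0,0,0],[1,0,0.34,0.72,0,0,0],[1,0,0.34,0.73,0,0,0],[1,0,0.33,0.72,0,0,0]])

```text
time: 43.35
position: [0.3419, -0.3661, 0.208]
tool_rot: [0.692, -0.689, 0.154, -0.154]
ft_force: [0.5, -0.1, -1.1]
grip_width: 0.0135
```

```bash
python3 st2.py 23
python3 - <<'E'
from kin import *
from h import plan
np.set_printoptions(precision=3,suppress=True,linewidth=200)
from rig import status
o=status.get_obs(); print(wedge_in_world(np.array(o["position"]),Ro.from_quat(o["tool_rot"]).as_matrix()))
plan(*dpose(.411,-.366,.0445,0,PHI),1,4,o)
E
```

```text
grasp [ 0.4116 -0.366   0.0595] lean deg 25.13383514306341 R [ 0.1339 -0.0349 -0.2448] F [ 0.4755 -0.066  -1.1464] w 0.013474532339309215 43.35 [-1.1418  0.707   1.9749  1.008   0.4746 -0.4906]
(array([ 0.485, -0.365,  0.012]), array([ 1.   ,  0.004, -0.002]), array([ 0.002, -0.002,  1.   ]))
[1, 0.0, 0.05, 0.11, 0.0, 0.01, 0.01] 
[1, 0.01, 0.06, 0.12, 0.01, 0.0, 0.0] 
[1, 0.0, 0.05, 0.11, 0.0, 0.01, 0.01] 
[1, 0.0, 0.06, 0.11, 0.0, 0.01, 0.0] 
err mm [-0.16  0.1   0.06]
```

View pics/wrist23.png

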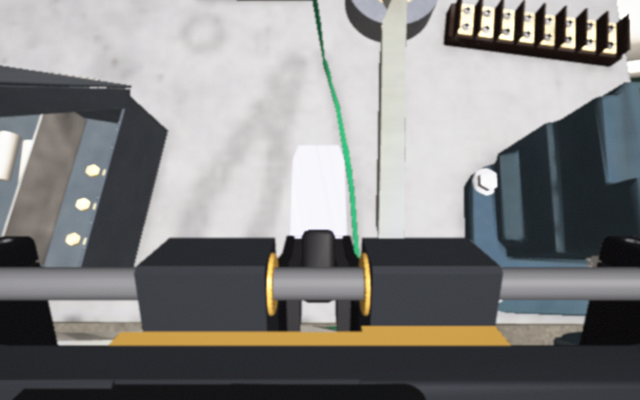

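Emit:
step_arm(steps=[[1,0,0.05,0.11,0,0.01,0.01],[1,0.01,0.06,0.12,0.01,0,0],[1,0,0.05,0.11,0,0.01,0.01],[1,0,0.05,0.1,0,0.01,0],[1,0,0,0,0,0,0],[1,0,0,0,0,0,0],[1,0,0,0,0,0,0],[1,0,0,0,0,0,0],[1,0,0,0,0,0,0],[1,0,0,0,0,0,0]])

```text
time: 44.4
position: [0.3417, -0.3671, 0.1979]
tool_rot: [0.69, -0.69, 0.157, -0.153]
ft_force: [-0.3, 0.6, -2.0]
grip_width: 0.0136
```

```bash
python3 st2.py 24
```

```text
grasp [ 0.4118 -0.368   0.0496] lean deg 25.2869599084296 R [ 0.2866  0.3281 -0.1281] F [-0.3305  0.569  -2.0261] w 0.013599244114097905 44.4 [-1.1429  0.7293  1.9775  1.0621  0.4581 -0.5475]
```

Still 5 mm up; lower the rest, then release and back off along the fingers.

Emit:
step_arm(steps=[[1,0,0.03,0.07,-0.01,-0.02,0],[1,0,0.03,0.07,-0.01,-0.02,0],[1,0,0.03,0.05,-0.01,0,0],[1,0,0,0,0,0,0],[1,0,0,0,0,0,0],[1,0,0,0,0,0,0],[1,0,0,0,0,0,0],[1,0,0,0,0,0,0],[1,0,0,0,0,0,0],[1,0,0,0,0,0,0]])

```text
time: 45.45
position: [0.3418, -0.3671, 0.1929]
tool_rot: [0.691, -0.689, 0.154, -0.153]
ft_force: [-0.9, 0.5, 5.0]
grip_width: 0.0133
```

```bash
python3 st2.py 25
```

```text
grasp [ 0.4114 -0.3671  0.0443] lean deg 25.086205905033225 R [ 0.0862  0.0009 -0.1296] F [-0.8943  0.4603  5.014 ] w 0.01329683305313802 45.45 [-1.1426  0.7401  1.9762  1.0657  0.4564 -0.5541]
```

Emit:
step_arm(steps=[[0,0,0,0,0,0,0],[0,0,0,0,0,0,0],[0,0,0,0,0,0,0],[0,0,0,0,0,0,0],[0,0,0,-0.3,0,0,0],[0,0,0,-0.6,0,0,0],[0,0,0,-0.8,0,0,0],[0,0,0,-0.8,0,0,0],[0,0,-0.3,-0.8,0,0,0],[0,0,-0.3,-0.8,0,0,0]])

```text
time: 46.5
position: [0.3113, -0.3669, 0.2928]
tool_rot: [0.691, -0.69, 0.153, -0.153]
ft_force: [0.9, -0.3, -0.7]
grip_width: 0.0436
```

```bash
python3 st2.py 26
python3 - <<'E'
from kin import *
np.set_printoptions(precision=3,suppress=True,linewidth=200)
from rig import status
o=status.get_obs(); q=np.array(o["q"])
# view pose over the panel: tool down, camera over box
from h import yaw0
for tgt,yw in (((.385,.03,.46),0),):
    qb,e=ik(np.array(tgt),yaw0(yw),[-.19,.15,1.9,0,1.05,-.19]); print(qb,e)
    jplan(q,qb,22,0)
E
```

```text
grasp [ 0.3806 -0.3668  0.1441] lean deg 24.99952886263468 R [-0.0005 -0.0063 -0.0752] F [ 0.8853 -0.2975 -0.6841] w 0.04360735520010391 46.5 [-1.2054  0.5157  1.9783  0.7469  0.62   -0.2476]
[-0.214  0.117  1.91  -0.     1.115 -0.214] 7.84233789019595e-13
[0, -0.66, -0.67, -0.04, -0.05, -0.2, -0.54]  tip [ 0.469 -0.342  0.11 ] back [ 0.381 -0.349  0.11 ]
[0, -0.64, -0.69, -0.03, -0.05, -0.19, -0.53]  tip [ 0.48  -0.315  0.116] back [ 0.393 -0.329  0.118]
[0, -0.62, -0.69, -0.04, -0.06, -0.2, -0.53]  tip [ 0.489 -0.287  0.123] back [ 0.404 -0.308  0.125]
[0, -0.6, -0.69, -0.05, -0.07, -0.18, -0.53]  tip [ 0.496 -0.26   0.129] back [ 0.412 -0.288  0.132]
[0, -0.58, -0.71, -0.05, -0.08, -0.19, -0.53]  tip [ 0.501 -0.233  0.135] back [ 0.42  -0.267  0.139]
[0, -0.55, -0.7, -0.06, -0.08, -0.17, -0.52]  tip [ 0.504 -0.207  0.14 ] back [ 0.426 -0.247  0.146]
[0, -0.53, -0.71, -0.07, -0.09, -0.18, -0.51]  tip [ 0.505 -0.181  0.146] back [ 0.43  -0.226  0.153]
[0, -0.51, -0.7, -0.07, -0.1, -0.16, -0.52]  tip [ 0.505 -0.156  0.151] back [ 0.434 -0.206  0.16 ]
[0, -0.49, -0.71, -0.09, -0.11, -
[... 659 characters left out ...]
0.084  0.208]
[0, -0.36, -0.68, -0.18, -0.17, -0.11, -0.47]  tip [0.453 0.009 0.191] back [ 0.421 -0.07   0.215]
[0, -0.35, -0.66, -0.21, -0.16, -0.1, -0.47]  tip [0.442 0.024 0.197] back [ 0.416 -0.056  0.222]
[0, -0.34, -0.65, -0.21, -0.18, -0.1, -0.45]  tip [0.431 0.038 0.202] back [ 0.41  -0.043  0.23 ]
[0, -0.32, -0.63, -0.24, -0.19, -0.08, -0.45]  tip [0.42  0.049 0.207] back [ 0.404 -0.032  0.238]
[0, -0.31, -0.63, -0.25, -0.19, -0.08, -0.44]  tip [0.409 0.06  0.213] back [ 0.398 -0.021  0.245]
[0, -0.31, -0.6, -0.27, -0.2, -0.07, -0.44]  tip [0.397 0.07  0.219] back [ 0.392 -0.011  0.254]
[0, -0.3, -0.6, -0.28, -0.21, -0.06, -0.42]  tip [0.385 0.078 0.224] back [ 0.385 -0.001  0.262]
```

View pics/wrist26.png

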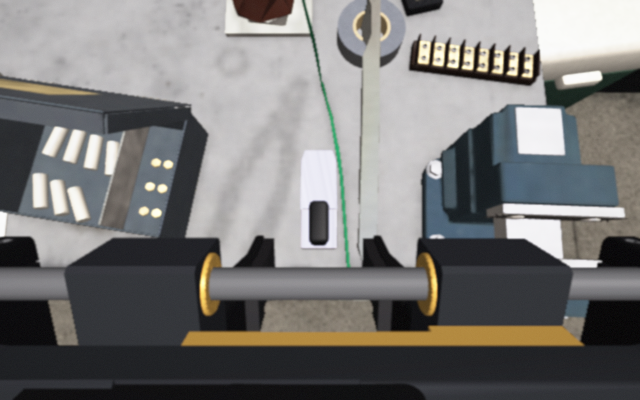

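Run:
```python
from h import *
from kin import boxframe
np.set_printoptions(precision=2,suppress=True)
snap("top",26); snap("side",26)
O,by,bx,n=boxframe()
for nm in ("top0","top26"):
    p,d,K,R,t=load(f"pics/{nm}.npz"); w=world(d,K,R,t); q=np.stack([(w-O)@bx,(w-O)@by,(w-O)@n],-1)*1e3
    for y0 in (-38,0,38):
        m=(abs(q[...,0])<44)&(abs(q[...,1]-y0)<8)&(abs(q[...,2]-15)<15); print(nm,y0,m.sum(),np.median(q[m][:,2]))
a,b=[cv2.imread(f"pics/{k}.png")[140:240,250:360] for k in ("side0","side26")]
cv2.imwrite("pics/cmp.png",cv2.resize(np.hstack([a,b]),None,fx=3.6,fy=3.6,interpolation=2))
```

```text
top0 -38 147 14.512513439789604
top0 0 147 15.424968518974092
top0 38 146 14.82692911512275
top26 -38 147 20.6680829914778
top26 0 151 21.59781720890894
top26 38 143 20.590989891404725
```

View pics/cmp.png

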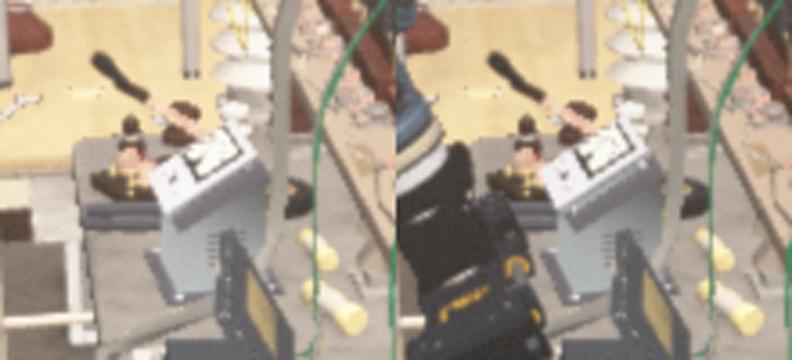

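```bash
python3 -c "
from rig import robot,status
o=status.get_obs(); print(o['time'],o['grip_width'],o['ft_force'])
print(robot.hand_in())"
```

```text
46.65 0.04330570887917006 [ 4.27979708e-04  5.04490693e-01 -9.24273563e-02]
the job is handed in; nothing more can be done
None
```

I worked the panel up with the wedge and handed the job in at 46.7 s. Both ends are on their tongues and the wedge is flat on the desk; `hand_in` gives no verdict.

**Order of work:** I wedged the right end first, to half the blade. I then laid the wedge down on the desk to take a leaning grip, because the first grip could not reach the left seam. With the new grip I went in on the left to half depth and straight on to about 44 mm, slightly over three quarters. The last push was on the right, to about 36 mm, short of three quarters, where the end came up. The wedge is back within about 10 mm of where it lay, and the gripper is open and clear of it.

**Last checks:**

| Check | Left | Right |
|---|---|---|
| Rise by wrist-camera depth | about 6.3 mm (extrapolated) | 6.1 mm |
| Rise by top-camera depth, before and after | 5.8 mm | 6.2 mm |
| Open seam (4 mm at the start) | about 9.8–10.3 mm | about 10.1–10.2 mm |

- **Level:** the wrist camera put the panel level to within about 0.1°.
- **Wedge and force:** the wedge lies sole down, clear of the fingers, and the wrist force at the end was about 0.
- **Tape and pliers:** the arm never went near them, but I did not measure their positions again.

**What did not go smoothly:**
- **Left push:** the tongues let go suddenly and the panel slanted up to 4.9° for a moment; it fails at about 6°.
- **Right push:** the sole pressed on the wall, with roughly 25 N at the wrist, until I raised it about 2 mm.
- **Camera agreement:** the top and wrist cameras differ by about 0.5 mm at the left end; both readings are inside the 9.2–14 mm limits. The side view's box position was about 4 mm off, so I did not use it.

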